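# Put up the returns bin on the slotted rack and tip the worn parts into it

### The job

Hook both blue brackets into the top two slots of the grey uprights, one bracket to each upright, pushed in and then down until fully home, and set the red bin on the two arms. On the aluminium tray collect whichever worn parts lie along the front of the bench (fork sensor, red handle grip, solenoid coil; the temperature controller may already be in the tray), lift the tray with all of them in it, hold its open nose over the bin and tip them in together. Put the empty tray back down flat on the bench, have every part in the bin, and leave the film roll, sample cup and spray can alone.

Things in the scene. Friction and masses are not known exactly. Their poses are not given: they have to be found in the camera images.
- rack: Fixed grey rack, 168 mm high: two uprights 44 mm wide, centres at y = +60 and -60 mm. Origin on the bench midway between them in the plane of their front faces; faces look along -x, y to the left upright, z up. Each face is 5 mm sheet, hollow behind, with 3 slots one above the other, 11 mm wide, 26 mm high, lower edges 40, 80, 120 mm above the bench. Nothing stands before the faces.
- rack_left (a point): Where a bracket's origin comes to lie when home in the top two slots of the left upright: rack frame (0, +60, 50) mm, no visible mark, axes as the rack's. Insertion: tabs are mid slot when the bracket is 13 mm above this; push along +x until the plate meets the upright, then down 13 mm until the necks rest on the slots' lower edges. It then hangs by itself, about 1 mm play.
- rack_right (a point): The same for the right upright: rack frame (0, -60, 50) mm. Any bracket fits either upright.
- bracket_a: Loose blue L bracket, 0.18 kg, lying as it will hang: arm 20 x 20 mm, 166 mm long along -x, flat on the bench; end plate at x = -5 to 0, 36 mm wide (y), 86 mm high. Origin: underside of the arm, back face of the plate, mid width; x out of that face along the tabs, z up. End stop at x = -160 to -166 mm, 8 mm above the arm. Grip the arm from above across its 20 mm, about 80 mm from the plate.
- bracket_b: A second bracket like bracket_a. Tabs of both: two steel hooks 6 mm wide standing 14 mm out of the plate's back face, 40 mm apart; each has a neck 9 mm high (undersides 30 and 70 mm above the origin) and a rounded lip reaching 9 mm below the neck behind a 6 to 8 mm throat, so a tab is 18 mm high in all.
- bin: Loose red open bin, 0.25 kg, outer 140 (x) x 200 (y) x 60 mm; origin at the centre of its underside, z up. Front wall (-x, paper label) 10 mm thick, to be gripped from above; others 5, floor 4 mm. Home on the arms: underside 70 mm above the bench, between end plates and end stops (rack x -5 to -160 mm), centre at rack x = -82 mm, y = 0, front to the robot, 7 mm play front and back.
- tray: Loose aluminium tray, 0.18 kg; origin at the centre of its underside, x towards the open nose. Floor 3 mm thick, x = -100 to +100 mm, outer width 124 mm; no wall at the nose, the other walls 3 mm thick, 25 mm high. Rear grip: black plate 12 mm thick (x = -112 to -100 mm), 80 mm wide (y), 58 mm high from the underside.
- tray_nose (a point): Middle of the nose edge on the tray's floor: tray frame (+100, 0, 3) mm, axes as the tray's. The nose has no wall or lip; parts begin to slide at a tilt of about 25 to 37 degrees. A pipe valve hangs 0.69 m above the bench over the tray's place (world x 0.57, y 0.28): keep lifts there low; the open toolbox and posts at the back stand up to 0.32 m.
- sensor: Worn part, may be absent: black fork sensor 30 (x) x 117 (y) x 26 (z) mm, 0.05 kg; origin at the centre of its underside; body 26 mm high from y = -46 to +25 mm, 20 mm high from there to +58 mm; a thin stub reaches to -59 mm.
- handle: Worn part, may be absent: red valve handle grip 26 (x) x 92 (y) x 14 (z) mm, 0.05 kg; origin at the centre of its underside.
- coil: Worn part, may be absent: solenoid coil, black block 42 (x) x 30 (y, from -4 to 26 mm) x 36 mm high with a knob on top (45 mm in all) and beside it a grey block 28 (x) x 22 (y, from -26 to -4 mm) x 27 mm, 0.09 kg; origin at the centre of the underside.
- controller: Worn part, may be absent: black panel temperature controller, box 93 (x) x 48 (y) x 48 (z) mm, 0.11 kg; if present it lies in the tray at the start; origin at the centre of its underside.
- film_roll: Bystander: brown roll of lid film standing on end, 68 mm across, 145 mm high; origin at the centre of its underside.
- sample_cup: Bystander: small sealed sample cup with a blue lid, 68 mm across, 57 mm high; origin at the centre of its underside.
- spray_can: Bystander: dark blue spray can, 52 mm across, 161 mm high; origin at the centre of its underside.

How it is judged:
By the outcome, as a careful person would: the job done as asked, in the order asked, and still so for the second after the job is handed in, with the robot touching nothing.
Of sensor, handle, coil, controller only 2 to 4 are there at a start; the rules pass over those that are not, and their reading is None.
At some moment in a run one of sensor, handle, coil, controller may be knocked a few centimetres aside while the robot is not near it.
It also fails if it takes over 210 s, if anything falls off the work surface, if the arm or the gripper's body presses on something with over 40 N, if the wrist force passes 120 N, or if a joint passes its speed limit or range.

### The arm

A 6-joint arm with a two-finger parallel gripper is mounted at the origin on a cart in front of the work surface, level with it; the furniture and walls round the work are solid. World frame = base frame: x ahead of the robot, y to its left, z up, the work surface at z = 0. Lengths are in m, angles in degrees, forces in N, time in s.
With the tool pointing down it reaches from about 0.275 to 0.775 m from the base axis. Payload 14.6 kg.
Tool frame: the origin (TCP) lies midway between the tips of the shut fingers; the grasp point (between the pads) lies 19 mm behind it (manip.grasp_offset is the distance from the TCP to the grasp point, in m); x points along the fingers, y is the direction in which the jaws open and shut, and the axes are right-handed (so a half turn about x gives the same grasp; the last joint's range is limited). The gripper opens to 85 mm and grips with 20 to 120 N. Pads are 22 mm wide; open, the fingers measure 114 mm over their backs; the gripper's body (76 mm by 85 mm) begins 54 mm behind the grasp point. The pads swing forward as they close: fully open they stand 13 mm farther back than shut.
Start: joints at [-79.085, 15.075, -2.767, 72.158, 0, 81.102], TCP at [0.178, -0.494, 0.231] pointing down, gripper open.
Joint ranges: [-151.79, 151.79], [-50.71, 97.33], [-67.44, 78.34], [-121.81, 120.89], [-77.56, 73.72], [-180, 180]. Speed limits (degrees/s): [108.29, 108.29, 147.25, 159.86, 180, 180].

### API

Orientations are given as a 3x3 rotation matrix whose columns are the frame's x, y, z axes.
In Python, from rig import manip, imaging gives the robot as it stands.
- The arm moves only by the shell command python3 -m crank 'ROWS'. ROWS is a JSON object of lists of equal length, an entry for each row: "claw": the closure, from 0 (fully open) to 1 (shut); "linear": the shift along the tool's x, y, z in mm, a list of three; "dr": the turn, a rotation vector about the tool's x, y, z in rad, a list of three. A call has exactly 5 rows; each row is the pose to reach, as a shift and turn from the pose commanded when the call began, along the tool's axes at that moment; what a row does not reach only later rows make up. A row lasts 1/10 s, in which the tool goes at most 50 mm and 8.59 degrees, less where a joint would pass 70% of its speed; a pose out of reach is approached as far as the arm can. A call with a gripper value outside its range is refused whole. The fingers move at their own pace and stop on an object; the grip force is fixed at half the most. Time passes only in rows, so rows that repeat a pose let the fingers close, or fill a call up. It gives the time, the measured TCP pose, the force and the opening at its end, in the units of the state.
- manip.state(): the state, without advancing time (a new reading comes with each control period).
- imaging.camera(name): name is "scene" or "top" or "wrist"; returns a dict with "img" (384x512x3 uint8, red, green, blue), "z_map" (384x512 float32, m along the optical axis (not along the pixel's ray), 0 where there is no reading), "intrinsics" (3x3 intrinsics, pixels), "k1" (the pictures are not rectified: a ray, as slopes to the right and down, at radius r is drawn at 1 + k1 r^2 times it, then the intrinsics apply), "rvec" (rotation vector, rad) and "tvec" (3), from world to camera coordinates, as OpenCV has them. Camera axes: x right, y down, z forward; pixel columns grow to the right and rows downward; lengths in m; the calibration is good to about 2 mm. A picture is of the moment at which its call begins.
- manip.job_done(): hands the job in, once; it reports no verdict.
The state is a dict: "time": time; "joint_pos": joint angles; "qvel": joint speeds; "tau": joint torques, N m; "eef_pos": TCP position; "eef_rot": TCP orientation; "contact_force": force on the tool from outside, world axes, zero at the start; "wrist_torque": the same for the moment, N m; "opening": finger opening in m.
Only numpy, scipy, OpenCV 4.12 (cv2) and the standard library are available. Lean on these libraries where they do the work, as an engineer would, in place of code of your own. Each camera call takes 0.05 s, during which the arm holds its last target.

## Working session

There is one attempt and no reset: what is moved stays moved. The work goes in short steps, Python scripts to look and compute and a shell command to move; the robot and the scene stay as the last step left them, time stands still between calls to the robot, and variables do not carry over. Pictures are saved under pics/ and viewed, and the job is handed in when it is done.

I'll start by looking at the scene.

```bash
ls; mkdir -p pics; cat > h.py <<'E'
import numpy as np, cv2
from rig import manip, imaging
def cam(n):
    c=imaging.camera(n); c['R']=cv2.Rodrigues(np.array(c['rvec'],float))[0]; c['t']=np.array(c['tvec'],float).ravel()
    c['K']=np.array(c['intrinsics'],float); return c
def save(c,f): cv2.imwrite('pics/'+f,c['img'][:,:,::-1])
def ray(c,u,v):
    K=c['K']; k1=float(c['k1'])
    n=cv2.undistortPoints(np.array([[[u,v]]],float),K,np.array([k1,0,0,0.]))[0,0]
    return -c['R'].T@c['t'], c['R'].T@np.array([n[0],n[1],1.])
def onz(c,u,v,z):
    o,d=ray(c,u,v); return o+d*(z-o[2])/d[2]
def pts(c):
    h,w=c['z_map'].shape
    uu,vv=np.meshgrid(np.arange(w),np.arange(h))
    n=cv2.undistortPoints(np.stack([uu,vv],-1).reshape(-1,1,2).astype(float),c['K'],np.array([float(c['k1']),0,0,0.])).reshape(h,w,2)
    z=c['z_map'].astype(float)
    P=np.dstack([n[...,0]*z,n[...,1]*z,z])
    W=(P-c['t'])@c['R']
    W[z==0]=np.nan
    return W
def proj(c,p):
    return cv2.projectPoints(np.array(p,float).reshape(-1,1,3),np.array(c['rvec'],float),c['t'],c['K'],np.array([float(c['k1']),0,0,0.]))[0].reshape(-1,2)
E
cat > a.py <<'E'
from h import *
for n in ('scene','top','wrist'):
    c=cam(n); save(c,n+'0.png'); print(n,c['k1'],c['K'].ravel().round(1),(-c['R'].T@c['t']).round(3)); print(c['R'].round(3))
s=manip.state(); print(s, manip.grasp_offset)
E
python3 a.py
```

```text
pics
scene -0.14367003161675798 [434.1   0.  252.8   0.  434.1 186.6   0.    0.    1. ] [-0.464  0.763  0.904]
[[-0.603 -0.797  0.008]
 [-0.427  0.314 -0.848]
 [ 0.674 -0.515 -0.53 ]]
top -0.00040902327470303436 [486.6   0.  259.9   0.  486.6 192.4   0.    0.    1. ] [ 0.285 -0.065  1.635]
[[ 0.06  -0.998 -0.005]
 [-0.978 -0.057 -0.203]
 [ 0.202  0.017 -0.979]]
wrist -0.08250551060178296 [313.6   0.  251.5   0.  313.6 189.1   0.    0.    1. ] [ 0.247 -0.468  0.373]
[[ 0.339 -0.941  0.   ]
 [-0.9   -0.324  0.292]
 [-0.275 -0.099 -0.956]]
{'time': 0.15, 'joint_pos': array([-7.90861129e+01,  1.50932243e+01, -2.79376803e+00,  7.21580811e+01,
       -5.83636209e-04,  8.11027696e+01]), 'qvel': array([ 0.00663166, -0.01840401,  0.15668529,  0.02216818,  0.00800725,
        0.09933764]), 'tau': array([ 1.08149809e-03, -6.37826943e+01,  3.84648693e+01,  1.06852240e-02,
       -1.97890322e-04,  5.57567091e-06]), 'eef_pos': array([ 0.17789507, -0.49373405,  0.23093988]), 'eef_rot': array([[-1.58946919e-04,  3.38920422e-01, -9.40815031e-01],
       [ 7.70522358e-04, -9.40814722e-01, -3.38920441e-01],
       [-9.99999691e-01, -7.78789376e-04, -1.11606161e-04]]), 'contact_force': array([-0.53578018,  0.10615762,  0.08446239]), 'wrist_torque': array([-0.00186877,  0.05157442,  0.03724165]), 'opening': 0.08549910193892106} 0.0187
```

View pics/scene0.png

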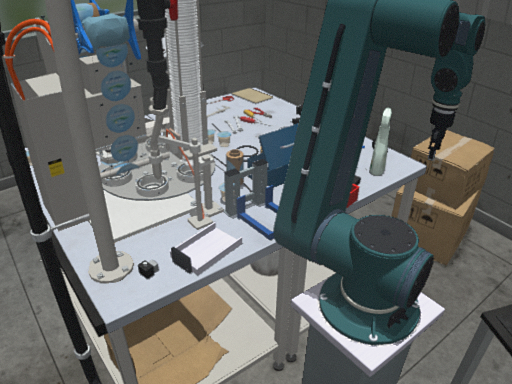

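View pics/top0.png

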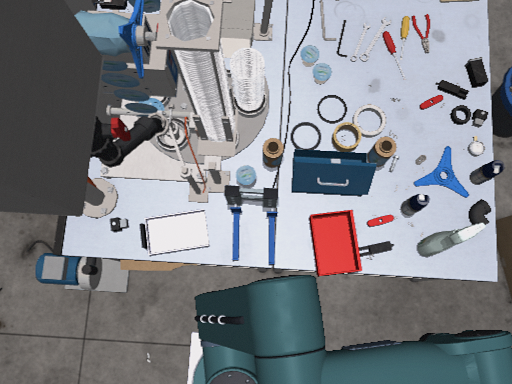

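View pics/wrist0.png

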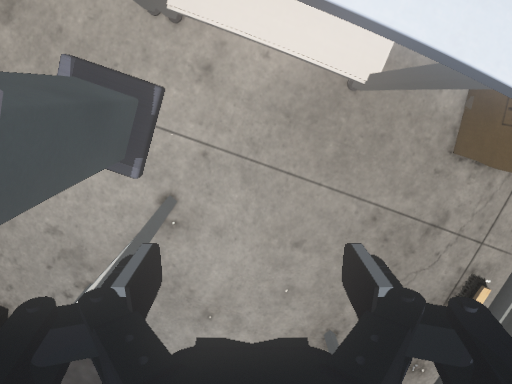

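```bash
python3 - <<'E'
from h import *
c=cam('top'); im=c['img'][:,:,::-1]
a=im[150:290,50:310]; b=im[150:290,290:510]
cv2.imwrite('pics/t1.png',cv2.resize(a,None,fx=3,fy=3,interpolation=cv2.INTER_CUBIC))
cv2.imwrite('pics/t2.png',cv2.resize(b,None,fx=3.5,fy=3.5,interpolation=cv2.INTER_CUBIC))
W=pts(c); np.save('W0.npy',W)
for n,(u,v) in dict(rackL=(236,198),rackR=(268,200),brA=(236,235),brB=(272,238),bin=(335,243),tray=(178,232),grip=(143,236),coil=(120,225),handle=(380,221),sens=(375,248),knob=(480,210),bench=(300,200),bench2=(200,255)).items(): print(n,W[v,u].round(4), onz(c,u,v,0).round(3))
E
```

```text
rackL [0.5732 0.0356 0.1294] [0.598 0.044 0.   ]
rackR [ 0.5742 -0.0655  0.1213] [ 0.597 -0.066  0.   ]
brA [0.4686 0.034  0.022 ] [0.471 0.035 0.   ]
brB [ 0.4658 -0.086   0.0213] [ 0.468 -0.086  0.   ]
bin [ 0.4633 -0.2975  0.0057] [ 0.464 -0.298  0.   ]
tray [0.4691 0.2308 0.0051] [0.47  0.232 0.   ]
grip [0.4432 0.3334 0.0596] [0.449 0.348 0.   ]
coil [0.4787 0.4225 0.026 ] [0.482 0.43  0.   ]
handle [ 5.474e-01 -4.482e-01 -1.000e-04] [ 0.547 -0.448  0.   ]
sens [ 0.453  -0.4278  0.0203] [ 0.455 -0.432  0.   ]
knob [ 0.596  -0.7661  0.0466] [ 0.605 -0.787  0.   ]
bench [ 6.038e-01 -1.747e-01  3.000e-04] [ 0.604 -0.175  0.   ]
bench2 [0.3966 0.1501 0.0065] [0.397 0.151 0.   ]
```

View pics/t1.png

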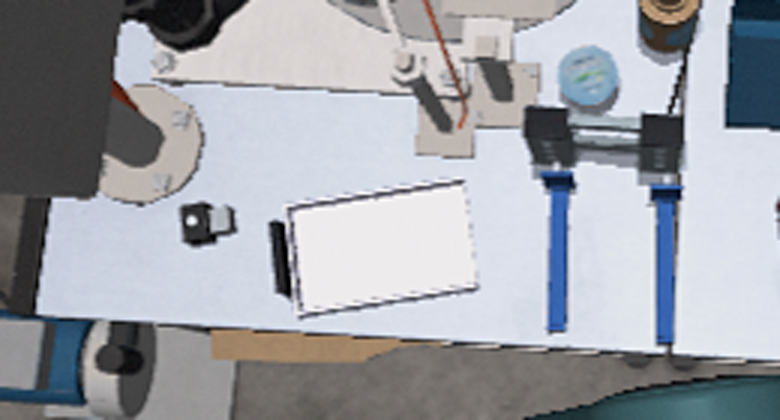

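View pics/t2.png

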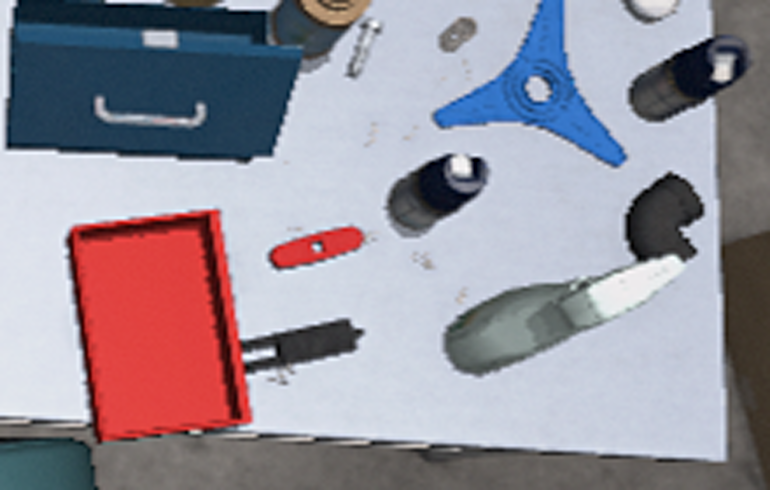

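```bash
python3 - <<'E'
from h import *
c=cam('top'); W=pts(c); im=c['img'].astype(int)
# bench plane noise
P=W[230:260,295:310].reshape(-1,3); print('bench z',np.nanmean(P[:,2]),np.nanstd(P[:,2]))
# rack front
sub=W[170:225,215:290]
m=(sub[...,2]>0.01)
np.set_printoptions(linewidth=250,suppress=True)
for v in range(178,216,2):
    print(v,' '.join('%4d'%(1000*sub[v-170,k,2]) if sub[v-170,k,2]==sub[v-170,k,2] else ' nan' for k in range(5,65,3)))
print()
for v in range(178,216,2):
    print(v,' '.join('%4d'%(1000*sub[v-170,k,0]) if sub[v-170,k,2]==sub[v-170,k,2] else ' nan' for k in range(5,65,3)))
print()
for v in range(178,216,4):
    print(v,' '.join('%4d'%(1000*sub[v-170,k,1]) if sub[v-170,k,2]==sub[v-170,k,2] else ' nan' for k in range(5,65,3)))
E
```

```text
bench z 0.0007546676371217887 0.0036320684591838277
178   31   14   10    1   -5    2   58   57   61   54   58   60    1   -4    0    2    0   -3    0 -797
180   12    8    5    1    3    0   61   60   56   57   49   61    3   -3    0    1   -2   -2   11 -809
182   18   18   18    0    2   -1    3   52   58   52   63   -2    1    5    0   -4    3   -3   10 -793
184   10   20    8    0    1   -3   -2    5   56   58   -3   -3    0    2   -1   -5   -2    0    7 -800
186   15   14  167  167  163  166  166    3   -1   -6    2   -2    6   -1   -2    1    0    3    7 -794
188   11   12  168  163  172  164  169  156  146  151   -5   -1    0   -6    1  168  171  164    3  -32
190   14   13  167  162  165  168  160  157  152  154  151  151  155  151  149  172  169  172  173  170
192   18   13  170  162  173  167  170  138  141  143  154  146  155  151  148  172  169  168  169  171
194  -10   -4  166  165  174  166  168    2   -1   -1   -2    1    0    2  123  168  166  164  161  172
196   -2    5  149  153  158  161  155   41   41   44   49   46   48   42   42  170  168  166  166  168
198  -10
[... 3245 characters left out ...]
7   37   29   19   10    1   -7  -17  -26  -35  -45  -54  -63  -72  -82  -91
194  101   90   64   55   45   37   27   27   17    7   -2  -13  -23  -33  -45  -55  -64  -73  -82  -91
198  100   88   68   58   48   38   28   24   14    4   -5  -15  -25  -35  -45  -55  -65  -74  -83  -95
202   97   87   77   63   54   42   32   26   15    5   -4  -14  -25  -35  -45  -56  -65  -75  -84  -96
206   97   86   77   66   55   40   35   24   14    4   -5  -15  -25  -35  -46  -56  -66  -76  -86  -97
210   95   85   75   65   51   40   31   24   13    3   -6  -16  -26  -36  -47  -57  -67  -77  -87  -98
214   95   84   74   64   54   42   32   23   13    3   -7  -17  -27  -37  -47  -58  -68  -77  -87  -98
```

```bash
cat >> h.py <<'E'
from scipy.spatial.transform import Rotation as Ro
R0=np.array([[0,0,-1],[0,-1,0],[-1,0,0]],float).T  # columns: x=-Z, y=-Y, z=-X
R0=np.column_stack([[0,0,-1],[0,-1,0],[-1,0,0]]).astype(float)
def Rdown(yaw): return Ro.from_euler('z',yaw,degrees=True).as_matrix()@R0
def rel(p,R=None,s=None):
    s=s or manip.state(); Rc=np.array(s['eef_rot']); pc=np.array(s['eef_pos'])
    if R is None: R=Rc
    l=Rc.T@(np.array(p)-pc)*1000
    d=Ro.from_matrix(Rc.T@R).as_rotvec()
    print('t',round(s['time'],2),'pos',pc.round(4),'linear',l.round(1).tolist(),'dr',d.round(4).tolist(),'op',round(s['opening'],4)); return l,d
def st():
    s=manip.state(); print('t',round(s['time'],2),'pos',np.round(s['eef_pos'],4),'F',np.round(s['contact_force'],1),'T',np.round(s['wrist_torque'],2),'op',round(s['opening'],4))
    print(np.round(s['joint_pos'],1)); print(np.round(s['eef_rot'],4).tolist())
E
python3 -c "
from h import *
rel([0.43,-0.02,0.33],Rdown(0))"
```

```text
t 0.25 pos [ 0.1779 -0.4938  0.2311] linear [-98.7, -360.4, -397.8] dr [0.3458, -0.0, 0.0005] op 0.0854
```

```bash
python3 -m crank '{"claw":[0,0,0,0,0],"linear":[[-50,0,0],[-99,0,0],[-99,-100,-110],[-99,-150,-150],[-99,-180,-190]],"dr":[[0,0,0],[0,0,0],[0.1,0,0],[0.2,0,0],[0.346,0,0]]}'; python3 -c "
from h import *
rel([0.43,-0.02,0.33],Rdown(0))"
```

```text
time: 0.75
eef_pos: [0.2441, -0.3603, 0.3304]
eef_rot: [[0.0, 0.001, -1.0], [-0.0, -1.0, -0.001], [-1.0, 0.0, -0.0]]
contact_force: [1.6, 0.2, 0.6]
opening: 0.0856
t 0.75 pos [ 0.2441 -0.3603  0.3304] linear [0.4, -340.0, -186.3] dr [0.0013, -0.0003, -0.0004] op 0.0856
```

```bash
python3 -m crank '{"claw":[0,0,0,0,0],"linear":[[0,-43,-24],[0,-86,-47],[0,-129,-70],[0,-172,-94],[0,-215,-118]],"dr":[[0,0,0],[0,0,0],[0,0,0],[0,0,0],[0,0,0]]}';python3 -m crank '{"claw":[0,0,0,0,0],"linear":[[0,-43,-24],[0,-86,-47],[0,-125,-68],[0,-125,-68],[0,-125,-68]],"dr":[[0,0,0],[0,0,0],[0,0,0],[0,0,0],[0,0,0]]}'; python3 -c "
from h import *
rel([0.43,-0.02,0.33],Rdown(0))
c=cam('wrist'); save(c,'w1.png'); c=cam('top'); save(c,'t3.png'); st()"
```

```text
time: 1.25
eef_pos: [0.3608, -0.1441, 0.3305]
eef_rot: [[0.0, 0.006, -1.0], [-0.0, -1.0, -0.006], [-1.0, 0.0, -0.0]]
contact_force: [1.0, -0.8, 0.7]
opening: 0.0852
time: 1.75
eef_pos: [0.4277, -0.0198, 0.3301]
eef_rot: [[-0.001, 0.009, -1.0], [-0.0, -1.0, -0.009], [-1.0, 0.0, 0.001]]
contact_force: [-0.8, -0.9, -0.9]
opening: 0.0851
t 1.75 pos [ 0.4277 -0.0198  0.3301] linear [0.1, 0.2, -2.3] dr [0.0092, 0.0006, -0.0001] op 0.0851
t 1.85 pos [ 0.4273 -0.0212  0.3303] F [ 0.4 -0.4  0. ] T [ 0.03  0.03 -0.02] op 0.085
[-13.8   4.7  -0.7  84.6  -0.  165.9]
[[-0.0002, 0.0058, -1.0], [-0.0002, -1.0, -0.0058], [-1.0, 0.0002, 0.0002]]
```

View pics/w1.png

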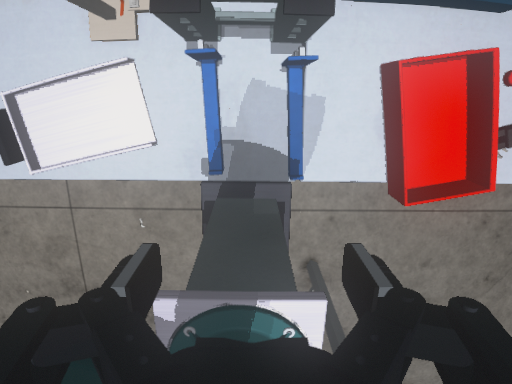

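```bash
for i in 1 2 3 4; do :; done
python3 -m crank '{"claw":[0,0,0,0,0],"linear":[[0,0,0],[0,0,0],[0,0,0],[0,0,0],[0,0,0]],"dr":[[-0.149,0,0],[-0.298,0,0],[-0.447,0,0],[-0.596,0,0],[-0.745,0,0]]}' | head -2
python3 -m crank '{"claw":[0,0,0,0,0],"linear":[[0,0,0],[0,0,0],[0,0,0],[0,0,0],[0,0,0]],"dr":[[-0.149,0,0],[-0.298,0,0],[-0.447,0,0],[-0.596,0,0],[-0.745,0,0]]}' | head -2
python3 -m crank '{"claw":[0,0,0,0,0],"linear":[[0,0,0],[0,0,0],[0,0,0],[0,0,0],[0,0,0]],"dr":[[-0.149,0,0],[-0.298,0,0],[-0.447,0,0],[-0.596,0,0],[-0.745,0,0]]}' | head -2
python3 -m crank '{"claw":[0,0,0,0,0],"linear":[[0,0,0],[0,0,0],[0,0,0],[0,0,0],[0,0,0]],"dr":[[-0.149,0,0],[-0.298,0,0],[-0.447,0,0],[-0.596,0,0],[-0.745,0,0]]}' | head -2
python3 -c "
from h import *
rel([0.45,-0.02,0.33],Rdown(180)); st()"
```

```text
time: 2.35
eef_pos: [0.4272, -0.022, 0.3304]
time: 2.85
eef_pos: [0.4271, -0.022, 0.3305]
time: 3.35
eef_pos: [0.4272, -0.022, 0.3304]
time: 3.85
eef_pos: [0.4271, -0.022, 0.3304]
t 3.85 pos [ 0.4271 -0.022   0.3304] linear [0.4, 5.5, 22.3] dr [-0.1518, 0.0001, 0.0002] op 0.0853
t 3.85 pos [ 0.4271 -0.022   0.3304] F [ 0.5 -0.2  0.1] T [ 0.01  0.04 -0.03] op 0.0853
[-13.9   4.6  -0.7  84.6  -0.   -5.2]
[[0.0001, 0.1512, 0.9885], [-0.0002, 0.9885, -0.1512], [-1.0, -0.0002, 0.0002]]
```

```bash

python3 -m crank '{"claw":[0,0,0,0,0],"linear":[[0,5.5,22],[0,5.5,22],[0,5.5,22],[0,5.5,22],[0,5.5,22]],"dr":[[-0.1,0,0],[-0.152,0,0],[-0.152,0,0],[-0.152,0,0],[-0.152,0,0]]}'
python3 -c "
from h import *
c=cam('wrist'); save(c,'w2.png'); st(); np.save('W2.npy',pts(c)); import pickle; pickle.dump(c,open('w2.pkl','wb')); print((-c['R'].T@c['t']).round(4))"
```

```text
time: 4.35
eef_pos: [0.4498, -0.0191, 0.3305]
eef_rot: [[0.0, 0.006, 1.0], [-0.0, 1.0, -0.006], [-1.0, -0.0, 0.0]]
contact_force: [0.9, 0.5, 0.1]
opening: 0.0854
t 4.4 pos [ 0.4498 -0.0189  0.3305] F [-0.3  0.3 -0.1] T [0.01 0.01 0.06] op 0.0854
[-12.8   6.9   1.9  85.   -0.  -12.5]
[[0.0002, 0.0049, 1.0], [-0.0001, 1.0, -0.0049], [-1.0, -0.0001, 0.0002]]
[ 0.3741 -0.0181  0.4725]
```

View pics/w2.png

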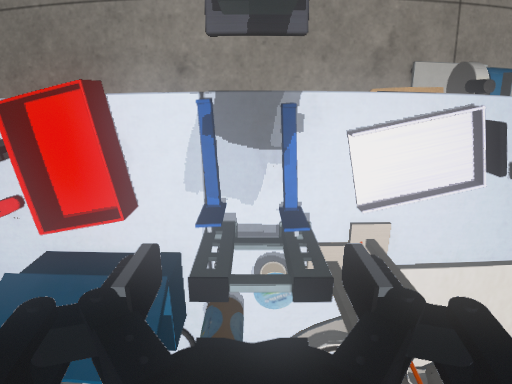

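```bash
python3 - <<'E'
import cv2
im=cv2.imread('pics/w2.png')[190:310,180:340]
cv2.imwrite('pics/w2z.png',cv2.resize(im,None,fx=5,fy=5,interpolation=cv2.INTER_NEAREST))
E
```

```text
(no output)
```

View pics/w2z.png

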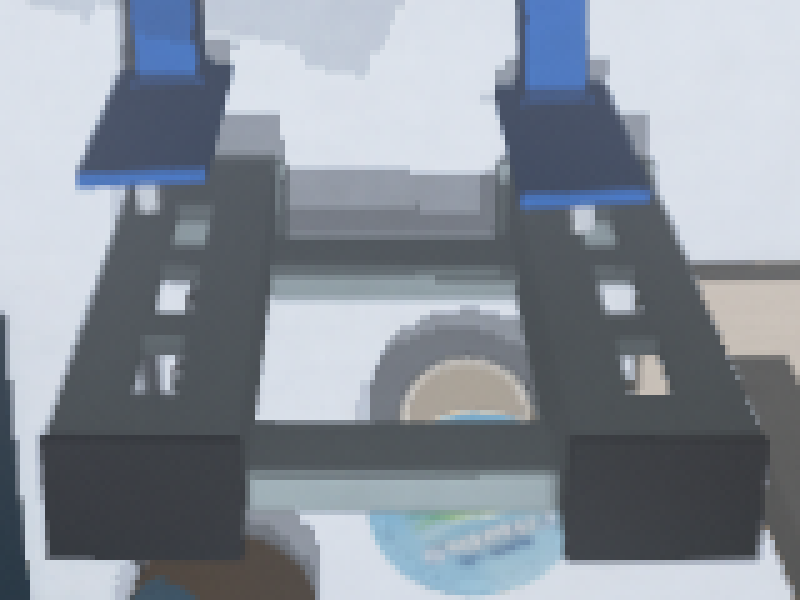

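```bash
cat > m1.py <<'E'
from h import *
import pickle
c=pickle.load(open('w2.pkl','rb'))
def P(zx,zy,z): return onz(c,180+zx/5-.5,190+zy/5-.5,z)
print('rackR',P(40,435,.168).round(4),P(246,435,.168).round(4))
print('rackL',P(564,435,.168).round(4),P(768,436,.168).round(4))
print('plateR',P(77,188,.086).round(4),P(205,184,.086).round(4))
print('plateL',P(521,207,.086).round(4),P(650,203,.086).round(4))
# arm centrelines at z=.02
hsv=cv2.cvtColor(c['img'],cv2.COLOR_RGB2HSV)
m=((hsv[...,0]>105)&(hsv[...,0]<125)&(hsv[...,1]>120)&(hsv[...,2]>120))
for nm,(u0,u1) in dict(R=(190,222),L=(275,305)).items():
    Lp=[];Rp=[]
    for v in range(112,198,2):
        uu=np.where(m[v,u0:u1])[0]
        if len(uu)<8: continue
        Lp.append(onz(c,u0+uu[0]-.5,v,.02)); Rp.append(onz(c,u0+uu[-1]+.5,v,.02))
    Lp=np.array(Lp);Rp=np.array(Rp); M=(Lp+Rp)/2
    print(nm,len(M),'width',(Rp-Lp)[:,1].mean().round(4),(Rp-Lp)[:,1].std().round(4))
    k=np.polyfit(M[:,0],M[:,1],1); kL=np.polyfit(Lp[:,0],Lp[:,1],1); kR=np.polyfit(Rp[:,0],Rp[:,1],1)
    print(' yaw deg',np.degrees(np.arctan([k[0],kL[0],kR[0]])).round(2),'y at x=.45,.55',np.polyval(k,[.45,.55]).round(4),'x range',M[:,0].min().round(3),M[:,0].max().round(3))
E
python3 m1.py
```

```text
rackR [ 0.5702 -0.0913  0.168 ] [ 0.5701 -0.0449  0.168 ]
rackL [0.5705 0.0264 0.168 ] [0.5715 0.0726 0.168 ]
plateR [ 0.5461 -0.0955  0.086 ] [ 0.545  -0.0609  0.086 ]
plateL [0.5522 0.0241 0.086 ] [0.5513 0.0589 0.086 ]
R 33 width 0.0179 0.0016
 yaw deg [3.25 2.55 3.96] y at x=.45,.55 [-0.0828 -0.0771] x range 0.399 0.524
L 42 width 0.0173 0.0014
 yaw deg [2.93 2.29 3.57] y at x=.45,.55 [0.0364 0.0415] x range 0.4 0.525
```

```bash
python3 - <<'E'
from h import *
import pickle
W=np.load('W0.npy'); 
im=cv2.imread('pics/top0.png')
cv2.imwrite('pics/t4.png',cv2.resize(im[175:275,215:295],None,fx=8,fy=6,interpolation=cv2.INTER_NEAREST))
c=pickle.load(open('w2.pkl','rb'))
for y in (-.0694,.0506):
  for z in (.053,.093,.133): print(proj(c,[.571,y,z]).round(1), ((proj(c,[.571,y,z])[0]-[180,190])*5+2.5).round(0))
s=manip.state(); print(proj(c,s['eef_pos']))
E
```

```text
[[217.5 233.5]] [190. 220.]
[[214.4 246.2]] [175. 283.]
[[210.8 261.3]] [156. 359.]
[[299.2 233.1]] [599. 218.]
[[303.5 245.7]] [620. 281.]
[[308.5 260.8]] [645. 357.]
[[250.8923508  249.68414124]]
```

View pics/t4.png

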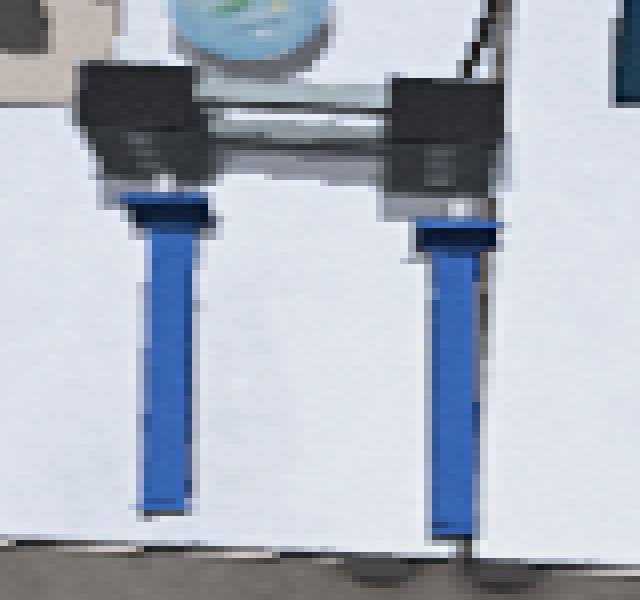

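```bash
python3 - <<'E'
from h import *
c=cam('top')
def P(zx,zy,z): return onz(c,215+zx/8-.5,175+zy/6-.5,z)
print(P(80,127,.168),P(202,130,.168)); print(P(388,141,.168),P(505,143,.168))
print('top rear',P(80,62,.168),P(195,66,.168),P(390,77,.168),P(505,80,.168))
print('plateL',P(120,194,.086),P(210,196,.086)); print('plateR',P(417,222,.086),P(498,223,.086))
# arms
hsv=cv2.cvtColor(cv2.imread('pics/top0.png'),cv2.COLOR_BGR2HSV)
m=((hsv[...,0]>105)&(hsv[...,0]<125)&(hsv[...,1]>120)&(hsv[...,2]>120))
for nm,(u0,u1) in dict(L=(226,245),R=(264,280)).items():
    M=[];w=[]
    for v in range(219,258):
        uu=np.where(m[v,u0:u1])[0]
        if len(uu)<4: continue
        M.append(onz(c,u0+uu.mean(),v,.02)); w.append(len(uu))
    M=np.array(M);k=np.polyfit(M[:,0],M[:,1],1); print(nm,np.degrees(np.arctan(k[0])),np.polyval(k,[.45,.55]),np.mean(w),M[:,0].min(),M[:,0].max())
E
```

```text
[0.57099545 0.06885621 0.168     ] [0.57218366 0.02191052 0.168     ]
[ 0.57064607 -0.04979025  0.168     ] [ 0.57224068 -0.09468293  0.168     ]
top rear [0.60504399 0.07139647 0.168     ] [0.60554044 0.02689564 0.168     ] [ 0.60416477 -0.04860232  0.168     ] [ 0.60518615 -0.09295709  0.168     ]
plateL [0.55121341 0.05744931 0.086     ] [0.55226072 0.02106574 0.086     ]
plateR [ 0.54301809 -0.06320816  0.086     ] [ 0.54439512 -0.09582568  0.086     ]
L 2.3000013371310573 [0.03451255 0.03852897] 5.435897435897436 0.39602259920922517 0.5225380931513727
R 2.9546056094360105 [-0.08393325 -0.07877192] 5.17948717948718 0.4030681149907503 0.5295491701570855
```

```bash
python3 -c "
from h import *
rel([0.470,0.0375,0.2],Rdown(182.5))"
```

```text
t 4.45 pos [ 0.4499 -0.0188  0.3305] linear [130.5, 56.4, 19.8] dr [-0.0481, 0.0003, 0.0001] op 0.0859
```

```bash

python3 -m crank '{"claw":[0,0,0,0,0],"linear":[[44,19,7],[88,38,14],[130.5,56.4,19.8],[130.5,56.4,19.8],[130.5,56.4,19.8]],"dr":[[-0.048,0,0],[-0.048,0,0],[-0.048,0,0],[-0.048,0,0],[-0.048,0,0]]}'
python3 -c "
from h import *
c=cam('wrist'); save(c,'w3.png'); st();import pickle; pickle.dump(c,open('w3.pkl','wb')); print((-c['R'].T@c['t']).round(4))"
```

```text
time: 4.95
eef_pos: [0.4699, 0.0379, 0.2002]
eef_rot: [[-0.001, -0.045, 0.999], [-0.0, 0.999, 0.045], [-1.0, -0.0, -0.001]]
contact_force: [0.3, 0.2, -0.1]
opening: 0.0854
t 5.0 pos [0.4706 0.0375 0.2012] F [-0.6 -0.7  0.3] T [ 0.06 -0.06  0.02] op 0.0852
[ -5.3  10.6 -13.6  65.7  -0.   -7.9]
[[0.0013, -0.0449, 0.999], [-0.0003, 0.999, 0.0449], [-1.0, -0.0004, 0.0013]]
[0.3944 0.035  0.3423]
```

View pics/w3.png

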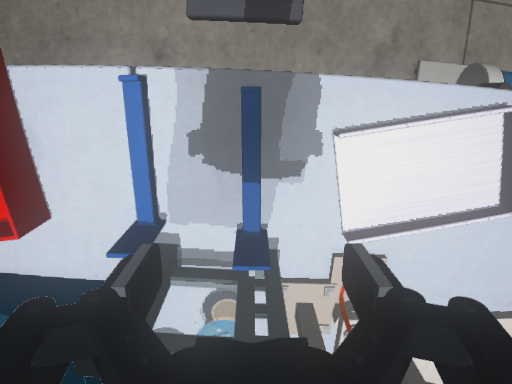

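```bash
python3 - <<'E'
import cv2
im=cv2.imread('pics/w3.png')[220:345,190:340]
cv2.imwrite('pics/w3z.png',cv2.resize(im,None,fx=5,fy=4.8,interpolation=cv2.INTER_NEAREST))
E
```

```text
(no output)
```

View pics/w3z.png

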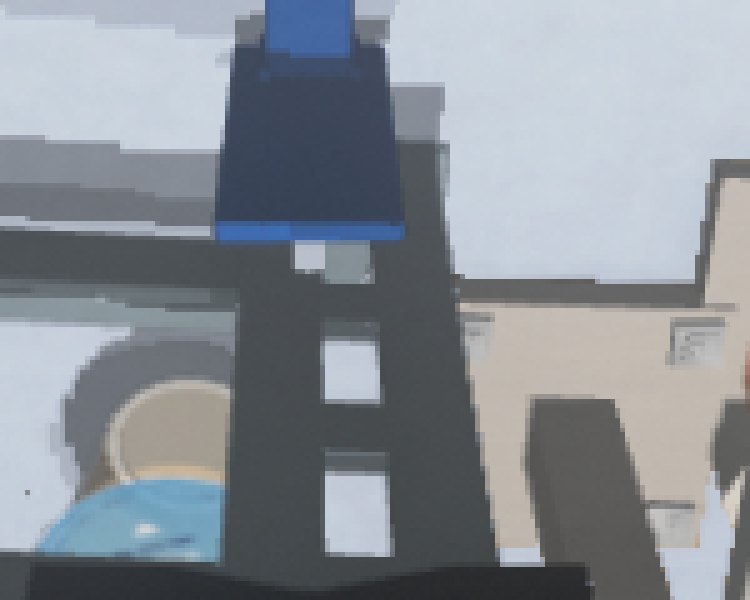

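```bash
cat > m2.py <<'E'
from h import *
import pickle
c=pickle.load(open('w3.pkl','rb'))
def P(zx,zy,z): return onz(c,190+zx/5-.5,220+zy/4.8-.5,z).round(4)
for nm,a,z in [('top slot upper',(326,392,556),.146),('top slot lower',(323,388,452),.12),('mid upper',(323,381,403),.106),('mid lower',(320,378,321),.08)]:
    print(nm,P(a[0],a[2],z),P(a[1],a[2],z), ((P(a[0],a[2],z)+P(a[1],a[2],z))/2)[:2])
print('face at .146',P(222,556,.146),P(497,556,.146),'face at .106',P(233,403,.106),P(475,403,.106))
print('plate top',P(215,240,.086),P(404,238,.086))
print('tab',P(295,272,.079),P(323,272,.079))
E
python3 m2.py
```

```text
top slot upper [0.5737 0.0456 0.146 ] [0.5733 0.0559 0.146 ] [0.5735  0.05075]
top slot lower [0.574  0.0453 0.12  ] [0.5735 0.0564 0.12  ] [0.57375 0.05085]
mid upper [0.5741 0.0454 0.106 ] [0.5736 0.0558 0.106 ] [0.57385 0.0506 ]
mid lower [0.5738 0.045  0.08  ] [0.5733 0.0563 0.08  ] [0.57355 0.05065]
face at .146 [0.5745 0.0293 0.146 ] [0.5727 0.0723 0.146 ] face at .106 [0.5748 0.0292 0.106 ] [0.5729 0.0727 0.106 ]
plate top [0.5521 0.0243 0.086 ] [0.5501 0.0595 0.086 ]
tab [0.5631 0.0396 0.079 ] [0.5629 0.045  0.079 ]
```

```bash

python3 -m crank '{"claw":[0,0,0,0,0],"linear":[[45,0,0],[90,0,0],[135,0,0],[175,0,0],[188,0,0]],"dr":[[0,0,0],[0,0,0],[0,0,0],[0,0,0],[0,0,0]]}'
python3 -m crank '{"claw":[0,0,1,1,1],"linear":[[9,0,0],[9,0,0],[9,0,0],[9,0,0],[9,0,0]],"dr":[[0,0,0],[0,0,0],[0,0,0],[0,0,0],[0,0,0]]}'
python3 -m crank '{"claw":[1,1,1,1,1],"linear":[[0,0,0],[0,0,0],[0,0,0],[0,0,0],[0,0,0]],"dr":[[0,0,0],[0,0,0],[0,0,0],[0,0,0],[0,0,0]]}'
python3 -c "
from h import *
st(); c=cam('wrist'); save(c,'w4.png')"
```

```text
time: 5.5
eef_pos: [0.47, 0.037, 0.0104]
eef_rot: [[-0.001, -0.044, 0.999], [-0.0, 0.999, 0.044], [-1.0, -0.0, -0.001]]
contact_force: [-0.5, 0.4, 0.7]
opening: 0.0854
time: 6.0
eef_pos: [0.4708, 0.0377, 0.0037]
eef_rot: [[0.002, -0.045, 0.999], [-0.0, 0.999, 0.045], [-1.0, -0.0, 0.002]]
contact_force: [-0.2, 0.0, -0.8]
opening: 0.0444
time: 6.5
eef_pos: [0.4704, 0.0378, 0.0034]
eef_rot: [[0.001, -0.045, 0.999], [-0.0, 0.999, 0.045], [-1.0, -0.0, 0.001]]
contact_force: [-2.3, -1.0, 10.8]
opening: 0.0185
t 6.5 pos [0.4704 0.0378 0.0034] F [-2.3 -1.  10.8] T [0.01 0.43 0.1 ] op 0.0185
[ -5.3  21.2 -33.7  35.   -0.   -7.9]
[[0.0008, -0.0451, 0.999], [-0.0002, 0.999, 0.0451], [-1.0, -0.0002, 0.0008]]
```

View pics/w4.png

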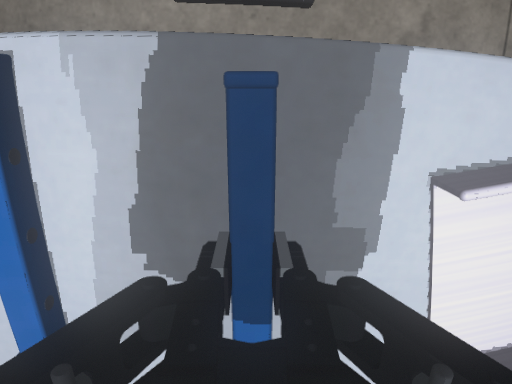

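```bash

python3 -c "
from h import *
rel([0.470,.0507,.0664],Rdown(180))"
python3 -m crank '{"claw":[1,1,1,1,1],"linear":[[-15,0,0],[-30,0,0],[-45,0,0],[-63,0,0],[-63,0,0]],"dr":[[0,0,0],[0,0,0],[0,0,0],[0,0,0],[0,0,0]]}'
python3 -c "
from h import *
rel([0.470,.0507,.0664],Rdown(180));st()"
```

```text
t 6.55 pos [0.4704 0.0378 0.0034] linear [-63.0, 12.9, 0.3] dr [0.0451, 0.0007, 0.0002] op 0.0185
time: 7.05
eef_pos: [0.4712, 0.0378, 0.0674]
eef_rot: [[0.003, -0.045, 0.999], [-0.0, 0.999, 0.045], [-1.0, -0.0, 0.003]]
contact_force: [0.2, 0.4, -2.0]
opening: 0.0185
t 7.05 pos [0.4712 0.0378 0.0674] linear [1.0, 13.0, -0.6] dr [0.045, 0.0029, 0.0003] op 0.0185
t 7.05 pos [0.4712 0.0378 0.0674] F [ 0.2  0.4 -2. ] T [ 0.02  0.01 -0.03] op 0.0185
[ -5.3  16.6 -28.2  45.    0.   -7.9]
[[0.0029, -0.045, 0.999], [-0.0003, 0.999, 0.045], [-1.0, -0.0004, 0.0028]]
```

```bash

python3 -m crank '{"claw":[1,1,1,1,1],"linear":[[0,6,0],[0,13,0],[0,13,0],[0,13,0],[0,13,0]],"dr":[[0.045,0,0],[0.045,0,0],[0.045,0,0],[0.045,0,0],[0.045,0,0]]}'
python3 -c "
from h import *
import pickle
st(); 
for n in('wrist','top','scene'):
  c=cam(n); save(c,'5'+n+'.png'); pickle.dump(c,open('5'+n+'.pkl','wb'))
im=cv2.imread('pics/5top.png')
cv2.imwrite('pics/5topz.png',cv2.resize(im[175:275,215:295],None,fx=8,fy=6,interpolation=cv2.INTER_NEAREST))
im=cv2.imread('pics/5scene.png')
cv2.imwrite('pics/5scenez.png',cv2.resize(im[150:250,200:310],None,fx=7,fy=6,interpolation=cv2.INTER_NEAREST))
"
```

```text
time: 7.55
eef_pos: [0.4695, 0.0507, 0.0655]
eef_rot: [[-0.0, -0.001, 1.0], [-0.0, 1.0, 0.001], [-1.0, -0.0, -0.0]]
contact_force: [-0.2, -0.4, -1.7]
opening: 0.0185
t 7.55 pos [0.4695 0.0507 0.0655] F [-0.2 -0.4 -1.7] T [-0.03  0.01 -0.03] op 0.0185
[ -3.7  16.8 -28.2  45.   -0.   -3.8]
[[-0.0004, -0.0006, 1.0], [-0.0, 1.0, 0.0006], [-1.0, -0.0, -0.0004]]
```

View pics/5topz.png

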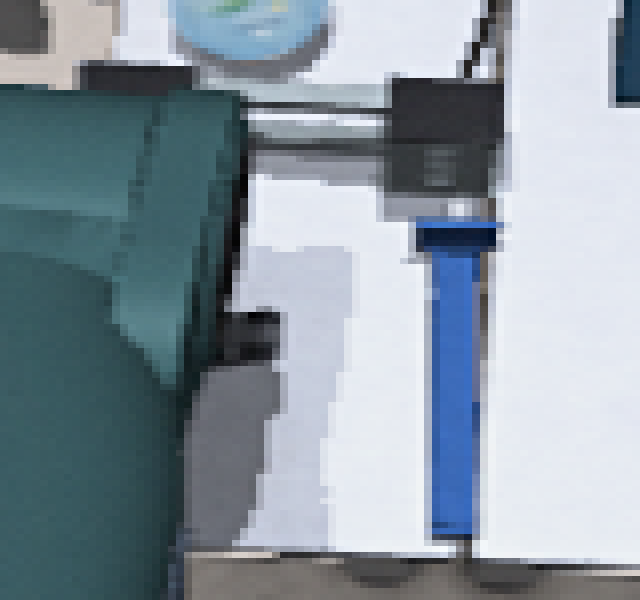

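View pics/5scenez.png

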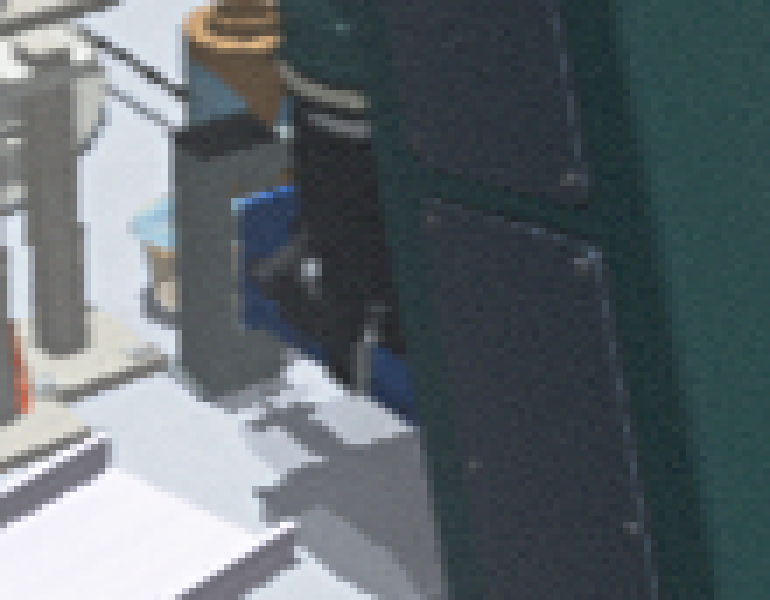

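View pics/5wrist.png

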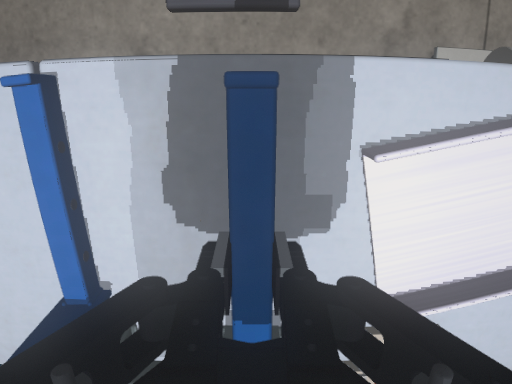

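```bash

python3 -m crank '{"claw":[1,1,1,1,1],"linear":[[0,0,4],[0,0,8],[0,0,11],[0,0,14],[0,0,14]],"dr":[[0,0,0],[0,0,0],[0,0,0],[0,0,0],[0,0,0]]}'
python3 -m crank '{"claw":[1,1,1,1,1],"linear":[[0,0,2],[0,0,4],[0,0,6],[0,0,6],[0,0,6]],"dr":[[0,0,0],[0,0,0],[0,0,0],[0,0,0],[0,0,0]]}'
```

```text
time: 8.2
eef_pos: [0.484, 0.0508, 0.0658]
eef_rot: [[0.0, 0.0, 1.0], [-0.0, 1.0, -0.0], [-1.0, -0.0, 0.0]]
contact_force: [0.4, -1.1, -0.9]
opening: 0.0186
time: 8.7
eef_pos: [0.4895, 0.0508, 0.0658]
eef_rot: [[-0.0, 0.0, 1.0], [-0.0, 1.0, -0.0], [-1.0, -0.0, -0.0]]
contact_force: [0.1, 0.1, -1.9]
opening: 0.0186
```

```bash

python3 -m crank '{"claw":[1,1,1,1,1],"linear":[[0,0,1],[0,0,2],[0,0,3],[0,0,4],[0,0,4]],"dr":[[0,0,0],[0,0,0],[0,0,0],[0,0,0],[0,0,0]]}'
```

```text
time: 9.2
eef_pos: [0.4911, 0.051, 0.0652]
eef_rot: [[-0.005, 0.0, 1.0], [0.0, 1.0, -0.0], [-1.0, 0.0, -0.005]]
contact_force: [-12.8, 0.3, 4.2]
opening: 0.0183
```

```bash

python3 -m crank '{"claw":[1,1,1,1,1],"linear":[[0,0,-1.5],[3,0,-1.5],[6,0,-1.5],[9,0,-1.5],[11,0,-1.5]],"dr":[[0,0,0],[0,0,0],[0,0,0],[0,0,0],[0,0,0]]}'
python3 -m crank '{"claw":[1,1,1,1,1],"linear":[[1,0,0],[2,0,0],[3,0,0],[4,0,0],[4,0,0]],"dr":[[0,0,0],[0,0,0],[0,0,0],[0,0,0],[0,0,0]]}'
```

```text
time: 9.7
eef_pos: [0.4911, 0.0509, 0.0545]
eef_rot: [[-0.002, -0.0, 1.0], [0.0, 1.0, 0.0], [-1.0, 0.0, -0.002]]
contact_force: [-8.2, 0.9, 2.7]
opening: 0.0186
time: 10.2
eef_pos: [0.491, 0.0511, 0.051]
eef_rot: [[-0.001, -0.0, 1.0], [0.001, 1.0, 0.0], [-1.0, 0.001, -0.001]]
contact_force: [-10.5, 1.7, 11.7]
opening: 0.0187
```

```bash

python3 -m crank '{"claw":[0,0,0,0,0],"linear":[[0,0,0],[0,0,0],[0,0,0],[0,0,0],[0,0,0]],"dr":[[0,0,0],[0,0,0],[0,0,0],[0,0,0],[0,0,0]]}'
python3 -m crank '{"claw":[0,0,0,0,0],"linear":[[-40,0,0],[-85,0,-10],[-130,-30,-20],[-150,-70,-20],[-150,-118,-20]],"dr":[[0,0,0],[0,0,0],[0,0,0],[-0.025,0,0],[-0.045,0,0]]}'
python3 -c "
from h import *
import pickle
st(); 
for n in('wrist','top','scene'):
  c=cam(n); save(c,'6'+n+'.png'); pickle.dump(c,open('6'+n+'.pkl','wb'))
im=cv2.imread('pics/6scene.png')
cv2.imwrite('pics/6scenez.png',cv2.resize(im[150:250,200:310],None,fx=7,fy=6,interpolation=cv2.INTER_NEAREST))
"
```

```text
time: 10.7
eef_pos: [0.4922, 0.0508, 0.0508]
eef_rot: [[0.0, 0.0, 1.0], [0.0, 1.0, -0.0], [-1.0, 0.0, 0.0]]
contact_force: [-0.6, -0.5, 0.2]
opening: 0.0854
time: 11.2
eef_pos: [0.4732, -0.0683, 0.2043]
eef_rot: [[0.006, -0.048, 0.999], [-0.002, 0.999, 0.048], [-1.0, -0.002, 0.005]]
contact_force: [1.4, 0.3, -0.8]
opening: 0.0853
t 11.2 pos [ 0.4732 -0.0683  0.2043] F [ 1.4  0.3 -0.8] T [ 0.01 -0.07  0.01] op 0.0853
[-18.   10.9 -12.7  66.1   0.  -20.7]
[[0.0056, -0.0479, 0.9988], [-0.0017, 0.9988, 0.0479], [-1.0, -0.002, 0.0055]]
```

View pics/6wrist.png

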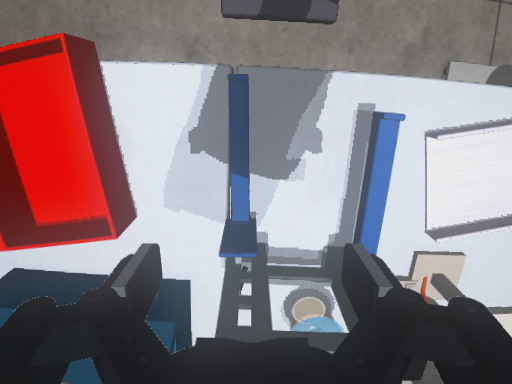

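View pics/6scenez.png

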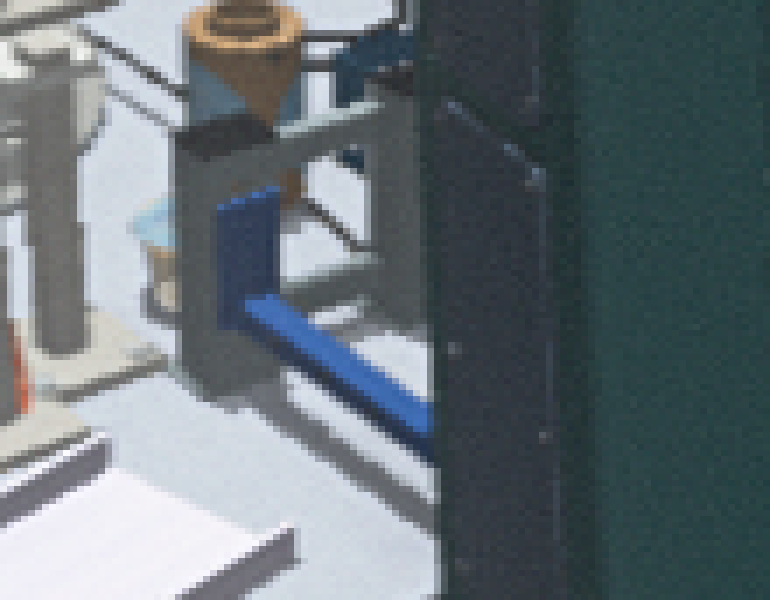

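```bash
python3 - <<'E'
import cv2
im=cv2.imread('pics/6wrist.png')[215:340,180:330]
cv2.imwrite('pics/6wz.png',cv2.resize(im,None,fx=5,fy=4.8,interpolation=cv2.INTER_NEAREST))
E
```

```text
(no output)
```

View pics/6wz.png

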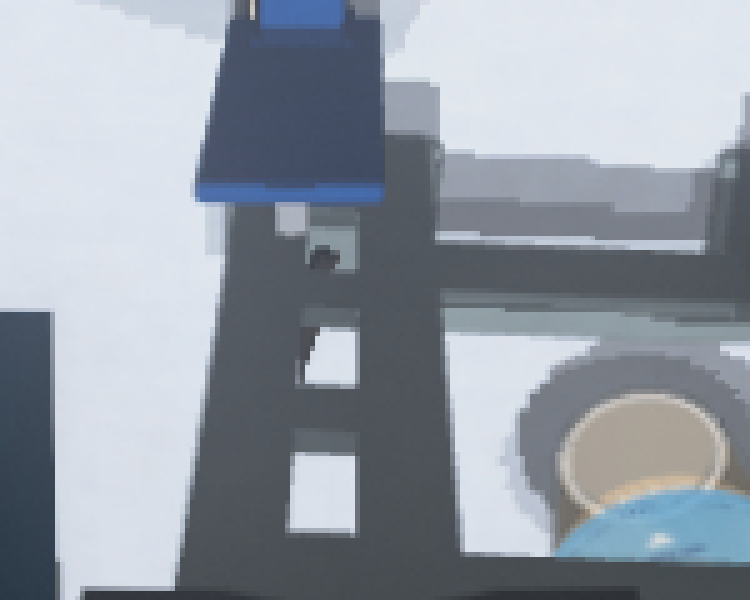

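```bash
cat > m3.py <<'E'
from h import *
import pickle
c=pickle.load(open('6wrist.pkl','rb'))
def P(zx,zy,z): return onz(c,180+zx/5-.5,215+zy/4.8-.5,z).round(4)
for nm,a,z in [('top slot upper',(288,356,535),.146),('top slot lower',(294,357,430),.12),('mid upper',(299,358,386),.106),('mid lower',(303,358,308),.08)]:
    print(nm,P(a[0],a[2],z),P(a[1],a[2],z), ((P(a[0],a[2],z)+P(a[1],a[2],z))/2)[:2])
print('face at .146',P(184,535,.146),P(458,535,.146),'face at .106',P(207,386,.106),P(447,386,.106))
print('plate top',P(195,202,.086),P(385,202,.086))
h=pickle.load(open('6wrist.pkl','rb'))
hsv=cv2.cvtColor(c['img'],cv2.COLOR_RGB2HSV)
m=((hsv[...,0]>105)&(hsv[...,0]<125)&(hsv[...,1]>100)&(hsv[...,2]>60))
for v in (100,130,160,190,205):
    uu=np.where(m[v,215:265])[0]; a=onz(c,215+uu[0]-.5,v,.02);b=onz(c,215+uu[-1]+.5,v,.02); print(v,a.round(4),b.round(4),((a+b)/2).round(4))
E
python3 m3.py
```

```text
top slot upper [ 0.573  -0.0745  0.146 ] [ 0.5724 -0.0638  0.146 ] [ 0.5727  -0.06915]
top slot lower [ 0.5721 -0.0747  0.12  ] [ 0.5716 -0.0638  0.12  ] [ 0.57185 -0.06925]
mid upper [ 0.5729 -0.0743  0.106 ] [ 0.5723 -0.0636  0.106 ] [ 0.5726  -0.06895]
mid lower [ 0.5728 -0.0745  0.08  ] [ 0.5723 -0.0637  0.08  ] [ 0.57255 -0.0691 ]
face at .146 [ 0.574  -0.0909  0.146 ] [ 0.5717 -0.0477  0.146 ] face at .106 [ 0.5738 -0.091   0.106 ] [ 0.5715 -0.0475  0.106 ]
plate top [ 0.5459 -0.0956  0.086 ] [ 0.544 -0.06   0.086]
100 [ 0.406  -0.0937  0.02  ] [ 0.4052 -0.0756  0.02  ] [ 0.4056 -0.0847  0.02  ]
130 [ 0.4361 -0.0928  0.02  ] [ 0.4352 -0.0732  0.02  ] [ 0.4356 -0.083   0.02  ]
160 [ 0.4676 -0.0909  0.02  ] [ 0.4668 -0.0729  0.02  ] [ 0.4672 -0.0819  0.02  ]
190 [ 0.501  -0.0899  0.02  ] [ 0.5    -0.0703  0.02  ] [ 0.5005 -0.0801  0.02  ]
205 [ 0.5184 -0.0883  0.02  ] [ 0.5174 -0.0695  0.02  ] [ 0.5179 -0.0789  0.02  ]
```

```bash
python3 -c "
from h import *
rel([0.465,-.0820,0.003],Rdown(183))"
```

```text
t 11.35 pos [ 0.4722 -0.0695  0.201 ] linear [198.0, -12.1, -7.8] dr [-0.0114, 0.0007, 0.0004] op 0.0854
```

```bash

python3 -m crank '{"claw":[0,0,0,0,0],"linear":[[45,-6,-4],[90,-12.1,-7.8],[135,-12.1,-7.8],[175,-12.1,-7.8],[186,-12.1,-7.8]],"dr":[[-0.011,0,0],[-0.011,0,0],[-0.011,0,0],[-0.011,0,0],[-0.011,0,0]]}'
python3 -m crank '{"claw":[0,0,1,1,1],"linear":[[9.5,0,0],[9.5,0,0],[9.5,0,0],[9.5,0,0],[9.5,0,0]],"dr":[[0,0,0],[0,0,0],[0,0,0],[0,0,0],[0,0,0]]}'
python3 -m crank '{"claw":[1,1,1,1,1],"linear":[[0,0,0],[0,0,0],[0,0,0],[0,0,0],[0,0,0]],"dr":[[0,0,0],[0,0,0],[0,0,0],[0,0,0],[0,0,0]]}'
python3 -c "
from h import *
rel([0.465,-.0692,0.068],Rdown(180)); c=cam('wrist'); save(c,'w7.png')"
```

```text
time: 11.85
eef_pos: [0.4624, -0.0779, 0.0113]
eef_rot: [[-0.005, -0.057, 0.998], [0.002, 0.998, 0.057], [-1.0, 0.002, -0.005]]
contact_force: [-0.8, 0.3, 1.3]
opening: 0.0854
time: 12.35
eef_pos: [0.4653, -0.0798, 0.006]
eef_rot: [[0.001, -0.056, 0.998], [-0.0, 0.998, 0.056], [-1.0, -0.001, 0.001]]
contact_force: [-0.1, -0.4, 0.6]
opening: 0.0438
time: 12.85
eef_pos: [0.4651, -0.0799, 0.0059]
eef_rot: [[0.001, -0.056, 0.998], [-0.001, 0.998, 0.056], [-1.0, -0.001, 0.001]]
contact_force: [-2.0, 0.5, 11.0]
opening: 0.0182
t 12.85 pos [ 0.4651 -0.0799  0.0059] linear [-62.1, 10.6, 0.5] dr [0.0558, 0.0009, 0.0005] op 0.0182
```

View pics/w7.png

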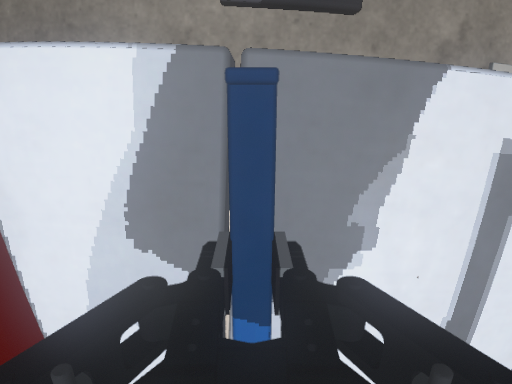

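```bash

python3 -m crank '{"claw":[1,1,1,1,1],"linear":[[-20,0,0],[-40,0,0],[-63,0,0],[-63,5,0],[-63,10.6,0.5]],"dr":[[0,0,0],[0,0,0],[0,0,0],[0.056,0,0],[0.056,0,0]]}'
python3 -m crank '{"claw":[1,1,1,1,1],"linear":[[0,0,4],[0,0,8],[0,0,12],[0,0,12],[0,0,12]],"dr":[[0,0,0],[0,0,0],[0,0,0],[0,0,0],[0,0,0]]}'
python3 -c "
from h import *
rel([0.477,-.0692,0.069],Rdown(180))"
```

```text
time: 13.4
eef_pos: [0.4649, -0.069, 0.0688]
eef_rot: [[0.001, 0.001, 1.0], [-0.0, 1.0, -0.001], [-1.0, -0.0, 0.001]]
contact_force: [0.6, -0.3, -1.8]
opening: 0.0185
time: 13.9
eef_pos: [0.4767, -0.0691, 0.0681]
eef_rot: [[-0.0, -0.0, 1.0], [0.0, 1.0, 0.0], [-1.0, 0.0, -0.0]]
contact_force: [-0.7, 0.8, -1.0]
opening: 0.0184
t 13.9 pos [ 0.4767 -0.0691  0.0681] linear [-0.9, -0.1, 0.3] dr [0.0001, -0.0005, -0.0001] op 0.0184
```

```bash

python3 -m crank '{"claw":[1,1,1,1,1],"linear":[[0,0,3],[0,0,6],[0,0,9],[0,0,12],[0,0,12]],"dr":[[0,0,0],[0,0,0],[0,0,0],[0,0,0],[0,0,0]]}'
python3 -m crank '{"claw":[1,1,1,1,1],"linear":[[0,0,1],[0,0,2],[0,0,3],[0,0,4],[0,0,5]],"dr":[[0,0,0],[0,0,0],[0,0,0],[0,0,0],[0,0,0]]}'
```

```text
time: 14.4
eef_pos: [0.4892, -0.0691, 0.0683]
eef_rot: [[0.0, -0.0, 1.0], [-0.0, 1.0, 0.0], [-1.0, -0.0, 0.0]]
contact_force: [0.6, -0.3, -0.9]
opening: 0.0185
time: 14.9
eef_pos: [0.4917, -0.0687, 0.0678]
eef_rot: [[-0.004, 0.0, 1.0], [0.0, 1.0, -0.0], [-1.0, 0.0, -0.004]]
contact_force: [-14.7, 0.1, 1.9]
opening: 0.0188
```

Contact with the upright at x≈0.4917; now down 13 mm.

```bash

python3 -m crank '{"claw":[1,1,1,1,1],"linear":[[0,0,-1.5],[3,0,-1.5],[6,0,-1.5],[9,0,-1.5],[11,0,-1.5]],"dr":[[0,0,0],[0,0,0],[0,0,0],[0,0,0],[0,0,0]]}'
python3 -m crank '{"claw":[1,1,1,1,1],"linear":[[1,0,0],[2,0,0],[3,0,0],[4,0,0],[5,0,0]],"dr":[[0,0,0],[0,0,0],[0,0,0],[0,0,0],[0,0,0]]}'
```

```text
time: 15.4
eef_pos: [0.4915, -0.0689, 0.057]
eef_rot: [[-0.001, 0.0, 1.0], [0.0, 1.0, -0.0], [-1.0, 0.0, -0.001]]
contact_force: [-2.0, 0.1, 0.0]
opening: 0.0184
time: 15.9
eef_pos: [0.4915, -0.0688, 0.0528]
eef_rot: [[-0.001, 0.0, 1.0], [0.0, 1.0, -0.0], [-1.0, 0.0, -0.001]]
contact_force: [-14.9, 2.6, 26.3]
opening: 0.0186
```

```bash

python3 -m crank '{"claw":[0,0,0,0,0],"linear":[[-1,0,-1],[-1,0,-1],[-1,0,-1],[-1,0,-1],[-1,0,-1]],"dr":[[0,0,0],[0,0,0],[0,0,0],[0,0,0],[0,0,0]]}'
python3 -m crank '{"claw":[0,0,0,0,0],"linear":[[-45,0,0],[-90,0,-10],[-135,-10,-20],[-170,-40,-30],[-200,-70,-40]],"dr":[[0,0,0],[0,0,0],[0,0,0],[0,0,0],[0,0,0]]}'
python3 -m crank '{"claw":[0,0,0,0,0],"linear":[[-30,-40,-10],[-40,-80,-20],[-40,-110,-20],[-40,-110,-20],[-40,-110,-20]],"dr":[[0,0,0],[0,0,0],[0,0,0],[0,0,0],[0,0,0]]}'
python3 -c "
from h import *
import pickle
st(); 
for n in('wrist','top','scene'):
  c=cam(n); save(c,'8'+n+'.png'); pickle.dump(c,open('8'+n+'.pkl','wb'))
im=cv2.imread('pics/8top.png')
cv2.imwrite('pics/8topz.png',cv2.resize(im[150:290,200:400],None,fx=4,fy=4,interpolation=cv2.INTER_NEAREST))
"
```

```text
time: 16.4
eef_pos: [0.4913, -0.069, 0.0533]
eef_rot: [[0.0, 0.0, 1.0], [-0.0, 1.0, -0.0], [-1.0, -0.0, 0.0]]
contact_force: [-0.6, 0.1, 1.4]
opening: 0.085
time: 16.9
eef_pos: [0.451, -0.1395, 0.2556]
eef_rot: [[0.002, -0.001, 1.0], [-0.001, 1.0, 0.001], [-1.0, -0.001, 0.002]]
contact_force: [1.1, -0.6, -0.6]
opening: 0.0857
time: 17.4
eef_pos: [0.431, -0.2494, 0.293]
eef_rot: [[-0.0, 0.001, 1.0], [0.0, 1.0, -0.001], [-1.0, 0.0, -0.0]]
contact_force: [0.2, 0.6, -0.2]
opening: 0.0851
t 17.4 pos [ 0.431  -0.2494  0.293 ] F [ 0.2  0.6 -0.2] T [-0.04 -0.05  0.01] op 0.0851
[-39.4  11.8   2.3  80.5   0.  -39.4]
[[-0.0004, 0.0014, 1.0], [0.0005, 1.0, -0.0014], [-1.0, 0.0005, -0.0004]]
```

View pics/8wrist.png

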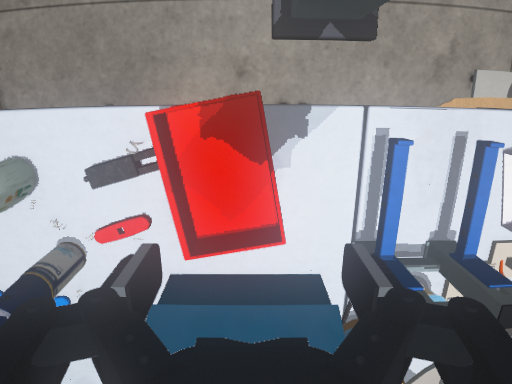

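View pics/8topz.png

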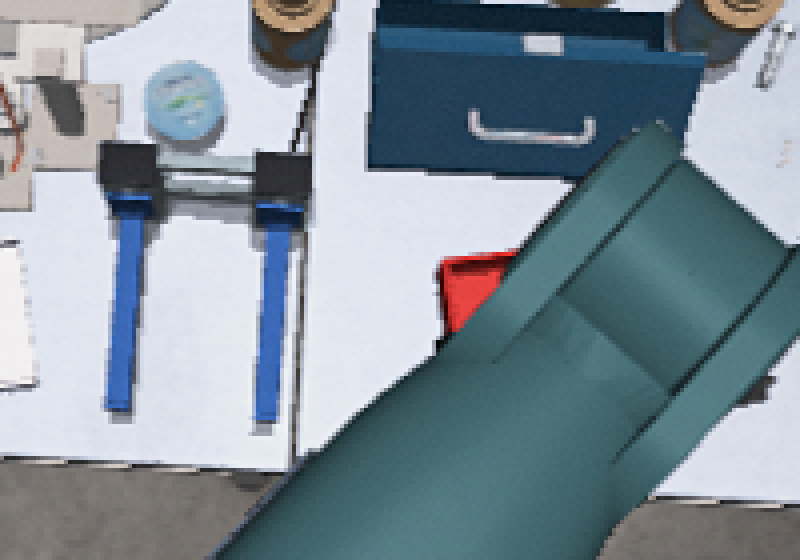

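View pics/8scene.png

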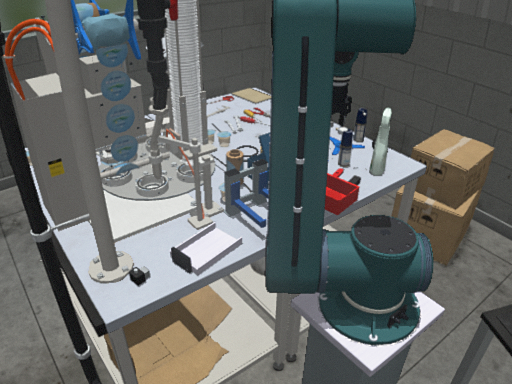

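```bash
python3 - <<'E'
from h import *
import pickle
c=pickle.load(open('8wrist.pkl','rb'))
im=cv2.imread('pics/8wrist.png')[80:270,70:300]
cv2.imwrite('pics/8wz.png',cv2.resize(im,None,fx=3.4,fy=3.1,interpolation=cv2.INTER_NEAREST))
t=pickle.load(open('8top.pkl','rb')); W=pts(t); hsv=cv2.cvtColor(t['img'],cv2.COLOR_RGB2HSV)
m=((hsv[...,0]>105)&(hsv[...,0]<125)&(hsv[...,1]>120)&(hsv[...,2]>120))
for u0,u1 in((224,240),(260,278)):
  A=W[208:250,u0:u1][m[208:250,u0:u1]]; A=A[~np.isnan(A[:,0])]; print(len(A),np.median(A[:,2]),np.polyfit(A[:,0],A[:,2],1))
E
```

```text
244 0.0673944515031514 [0.01153041 0.05933869]
225 0.06831252007844481 [0.02759877 0.05491482]
```

View pics/8wz.png

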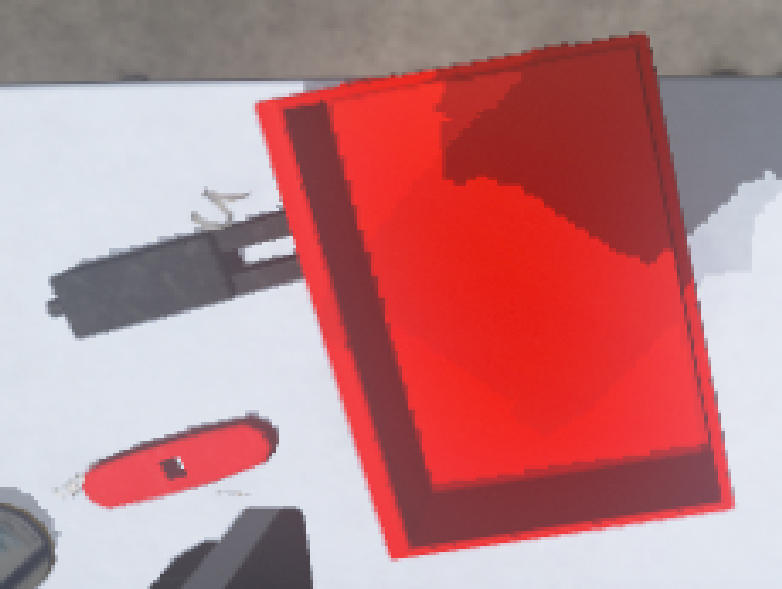

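```bash
cat > m4.py <<'E'
from h import *
import pickle
c=pickle.load(open('8wrist.pkl','rb'))
def P(zx,zy,z): return onz(c,70+zx/3.4-.5,80+zy/3.1-.5,z)
A=P(257,103,.06);B=P(392,559,.06);C=P(735,507,.06);D=P(647,34,.06)
for p in (A,B,C,D): print(p.round(4))
print(np.linalg.norm(A-B),np.linalg.norm(C-D),np.linalg.norm(B-C),np.linalg.norm(A-D))
xa=((C+D)-(A+B))/2; ya=((A-B)+(D-C))/2
print('yaw x',np.degrees(np.arctan2(xa[1],xa[0])),'from y', np.degrees(np.arctan2(ya[1],ya[0]))-90)
ctr=(A+B+C+D)/4; print(ctr.round(4))
print('wall mid outer',((A+B)/2).round(4))
E
python3 m4.py
```

```text
[ 0.3761 -0.3745  0.06  ]
[ 0.5708 -0.3395  0.06  ]
[ 0.5454 -0.2037  0.06  ]
[ 0.3519 -0.2393  0.06  ]
0.19781654263787773 0.19674903229543222 0.13816833616965524 0.13735038445880013
yaw x 100.36506242865016 from y -259.6993480075655
[ 0.4611 -0.2893  0.06  ]
wall mid outer [ 0.4735 -0.357   0.06  ]
```

```bash
python3 -c "
from h import *
rel([0.4728,-.3533,0.12],Rdown(190.35))"
```

```text
t 17.55 pos [ 0.4313 -0.2481  0.2933] linear [173.2, -105.3, 41.5] dr [-0.1797, -0.0001, -0.0003] op 0.0858
```

```bash

python3 -m crank '{"claw":[0,0,0,0,0],"linear":[[35,-30,12],[70,-60,24],[110,-90,36],[145,-105,41.5],[173,-105,41.5]],"dr":[[-0.09,0,0],[-0.18,0,0],[-0.18,0,0],[-0.18,0,0],[-0.18,0,0]]}'
python3 -c "
from h import *
rel([0.4728,-.3533,0.027],Rdown(190.35)); c=cam('wrist'); save(c,'w9.png')"
```

```text
time: 18.05
eef_pos: [0.4732, -0.3545, 0.1178]
eef_rot: [[-0.001, -0.179, 0.984], [0.001, 0.984, 0.179], [-1.0, 0.001, -0.001]]
contact_force: [-0.5, 0.6, 0.1]
opening: 0.0851
t 18.05 pos [ 0.4732 -0.3545  0.1178] linear [90.8, 1.1, -0.1] dr [-0.0005, -0.0008, -0.0009] op 0.0851
```

View pics/w9.png

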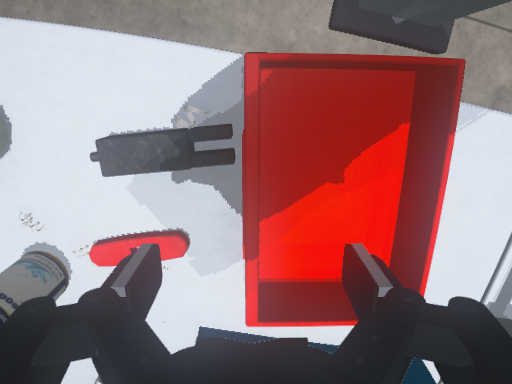

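```bash

python3 -m crank '{"claw":[0,0,0,0,0],"linear":[[35,1,0],[70,1,0],[85,1,0],[91,1,0],[91,1,0]],"dr":[[0,0,0],[0,0,0],[0,0,0],[0,0,0],[0,0,0]]}'
python3 -m crank '{"claw":[1,1,1,1,1],"linear":[[0,0,0],[0,0,0],[0,0,0],[0,0,0],[0,0,0]],"dr":[[0,0,0],[0,0,0],[0,0,0],[0,0,0],[0,0,0]]}'
python3 -m crank '{"claw":[1,1,1,1,1],"linear":[[0,0,0],[0,0,0],[0,0,0],[0,0,0],[0,0,0]],"dr":[[0,0,0],[0,0,0],[0,0,0],[0,0,0],[0,0,0]]}'
python3 -c "
from h import *
st(); c=cam('wrist'); save(c,'w10.png')"
```

```text
time: 18.6
eef_pos: [0.4728, -0.3525, 0.0298]
eef_rot: [[-0.0, -0.18, 0.984], [0.0, 0.984, 0.18], [-1.0, 0.0, -0.0]]
contact_force: [0.1, -0.7, -0.1]
opening: 0.0854
time: 19.1
eef_pos: [0.4726, -0.3532, 0.0296]
eef_rot: [[0.0, -0.179, 0.984], [-0.0, 0.984, 0.179], [-1.0, -0.0, 0.0]]
contact_force: [1.1, -3.0, 4.3]
opening: 0.0123
time: 19.6
eef_pos: [0.4727, -0.3533, 0.0297]
eef_rot: [[0.0, -0.179, 0.984], [-0.001, 0.984, 0.179], [-1.0, -0.001, 0.0]]
contact_force: [-1.8, 0.1, 6.1]
opening: 0.0091
t 19.6 pos [ 0.4727 -0.3533  0.0297] F [-1.8  0.1  6.1] T [-0.04  0.13 -0.04] op 0.0091
[-44.7  28.7 -14.3  46.9  -0.  -55. ]
[[0.0005, -0.1788, 0.9839], [-0.0006, 0.9839, 0.1788], [-1.0, -0.0007, 0.0004]]
```

View pics/w10.png

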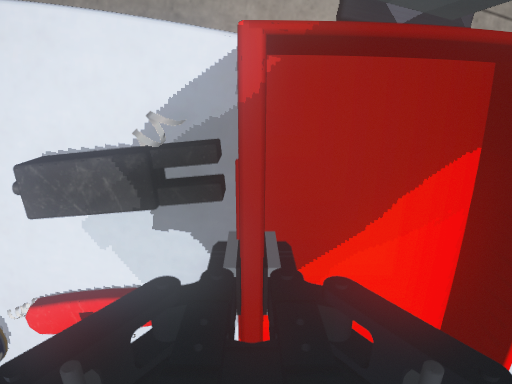

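```bash

python3 -m crank '{"claw":[1,1,1,1,1],"linear":[[-25,0,0],[-65,0,0],[-105,0,0],[-122,0,0],[-122,0,0]],"dr":[[0,0,0],[0,0,0],[0,0,0],[0,0,0],[0,0,0]]}'
python3 -c "
from h import *
rel([0.37,-.12,0.152],Rdown(190.35)); c=cam('wrist'); save(c,'w11.png')"
```

```text
time: 20.15
eef_pos: [0.4733, -0.3538, 0.1534]
eef_rot: [[0.003, -0.179, 0.984], [-0.003, 0.984, 0.179], [-1.0, -0.003, 0.002]]
contact_force: [-0.3, 0.2, -3.7]
opening: 0.0092
t 20.15 pos [ 0.4733 -0.3538  0.1534] linear [0.5, 248.5, -59.8] dr [-0.0007, 0.0022, 0.0031] op 0.0092
```

View pics/w11.png

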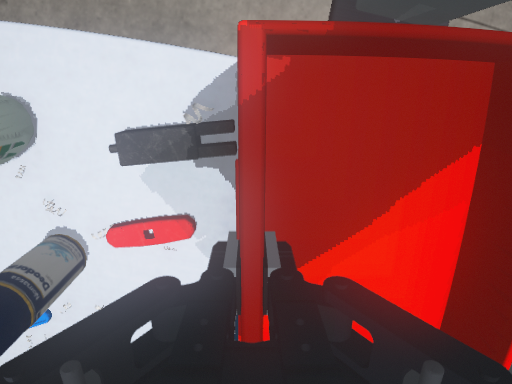

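```bash

python3 -m crank '{"claw":[1,1,1,1,1],"linear":[[0,30,-30],[0,70,-60],[0,110,-60],[0,150,-60],[0,190,-60]],"dr":[[0,0,0],[0,0,0],[0,0,0],[0,0,0],[0,0,0]]}'
python3 -m crank '{"claw":[1,1,1,1,1],"linear":[[0,35,0],[0,58,0],[0,58,0],[0,58,0],[0,58,0]],"dr":[[0,0,0],[0.05,0,0],[0.17,0,0],[0.31,0,0],[0.45,0,0]]}'
python3 -c "
from h import *
rel([0.37,-.0093,0.152],Rdown(90)); st()"
```

```text
time: 20.7
eef_pos: [0.3779, -0.175, 0.1496]
eef_rot: [[-0.002, -0.178, 0.984], [0.002, 0.984, 0.178], [-1.0, 0.002, -0.002]]
contact_force: [1.6, -0.7, -1.9]
opening: 0.009
time: 21.2
eef_pos: [0.3682, -0.1191, 0.1497]
eef_rot: [[-0.002, 0.272, 0.962], [0.001, 0.962, -0.272], [-1.0, 0.001, -0.003]]
contact_force: [0.3, 0.7, -1.8]
opening: 0.0088
t 21.2 pos [ 0.3682 -0.1191  0.1497] linear [-2.1, 106.1, -28.1] dr [1.2955, -0.0026, 0.0012] op 0.0088
t 21.2 pos [ 0.3682 -0.1191  0.1497] F [ 0.3  0.7 -1.8] T [-0.14  0.04 -0.04] op 0.0088
[-30.    4.4 -29.6  56.1  -0.  -14.3]
[[-0.0024, 0.2718, 0.9624], [0.0013, 0.9624, -0.2718], [-1.0, 0.0006, -0.0026]]
```

```bash

python3 -m crank '{"claw":[1,1,1,1,1],"linear":[[-2,20,-5],[-2,42,-11],[-2,64,-17],[-2,85,-22],[-2,106,-28]],"dr":[[0.14,0,0],[0.28,0,0],[0.42,0,0],[0.56,0,0],[0.70,0,0]]}'
python3 -c "
from h import *
rel([0.37,-.0093,0.152],Rdown(90)); st()"
```

```text
time: 21.7
eef_pos: [0.3693, -0.0091, 0.1517]
eef_rot: [[-0.003, 0.828, 0.56], [0.001, 0.56, -0.828], [-1.0, -0.002, -0.002]]
contact_force: [0.7, -0.7, -2.8]
opening: 0.0093
t 21.7 pos [ 0.3693 -0.0091  0.1517] linear [-0.3, 0.4, 0.6] dr [0.5948, -0.0014, 0.0024] op 0.0093
t 21.7 pos [ 0.3693 -0.0091  0.1517] F [ 0.7 -0.7 -2.8] T [-0.03  0.01 -0.03] op 0.0093
[-14.1   2.6 -31.3  56.3  -0.   41.8]
[[-0.0027, 0.8283, 0.5603], [0.0006, 0.5604, -0.8283], [-1.0, -0.0019, -0.0021]]
```

```bash

python3 -m crank '{"claw":[1,1,1,1,1],"linear":[[0,0,0],[0,0,0],[0,0,0],[0,0,0],[0,0,0]],"dr":[[0.14,0,0],[0.28,0,0],[0.42,0,0],[0.54,0,0],[0.595,0,0]]}'
python3 -c "
from h import *
rel([0.425,-.0093,0.13],Rdown(90)); st()"
```

```text
time: 22.2
eef_pos: [0.3693, -0.0098, 0.1516]
eef_rot: [[-0.003, 1.0, 0.001], [0.001, 0.001, -1.0], [-1.0, -0.003, -0.001]]
contact_force: [0.1, 0.2, -3.1]
opening: 0.0093
t 22.2 pos [ 0.3693 -0.0098  0.1516] linear [21.5, 55.8, -0.5] dr [0.0011, -0.0008, 0.003] op 0.0093
t 22.2 pos [ 0.3693 -0.0098  0.1516] F [ 0.1  0.2 -3.1] T [ 0.03  0.11 -0.  ] op 0.0093
[-14.2   2.6 -31.3  56.3   0.   75.7]
[[-0.003, 1.0, 0.0011], [0.0008, 0.0011, -1.0], [-1.0, -0.003, -0.0008]]
```

```bash

python3 -m crank '{"claw":[1,1,1,1,1],"linear":[[0,20,0],[0,40,0],[10,55.5,0],[21,55.5,0],[21,55.5,0]],"dr":[[0,0,0],[0,0,0],[0,0,0],[0,0,0],[0,0,0]]}'
python3 -c "
from h import *
import pickle
rel([0.425,-.0093,0.0997],Rdown(90)); 
for n in('wrist','top','scene'):
  c=cam(n); save(c,'12'+n+'.png'); pickle.dump(c,open('12'+n+'.pkl','wb'))
im=cv2.imread('pics/12top.png')
cv2.imwrite('pics/12topz.png',cv2.resize(im[160:290,180:340],None,fx=5,fy=4.6,interpolation=cv2.INTER_NEAREST))
im=cv2.imread('pics/12scene.png')
cv2.imwrite('pics/12scenez.png',cv2.resize(im[150:250,200:310],None,fx=7,fy=6,interpolation=cv2.INTER_NEAREST))
"
```

```text
time: 22.7
eef_pos: [0.4243, -0.0094, 0.1297]
eef_rot: [[-0.005, 1.0, 0.006], [0.001, 0.006, -1.0], [-1.0, -0.005, -0.001]]
contact_force: [-0.0, -0.2, -1.8]
opening: 0.0088
t 22.7 pos [ 0.4243 -0.0094  0.1297] linear [30.0, 0.8, -0.1] dr [0.0059, -0.0011, 0.0048] op 0.0088
```

View pics/12topz.png

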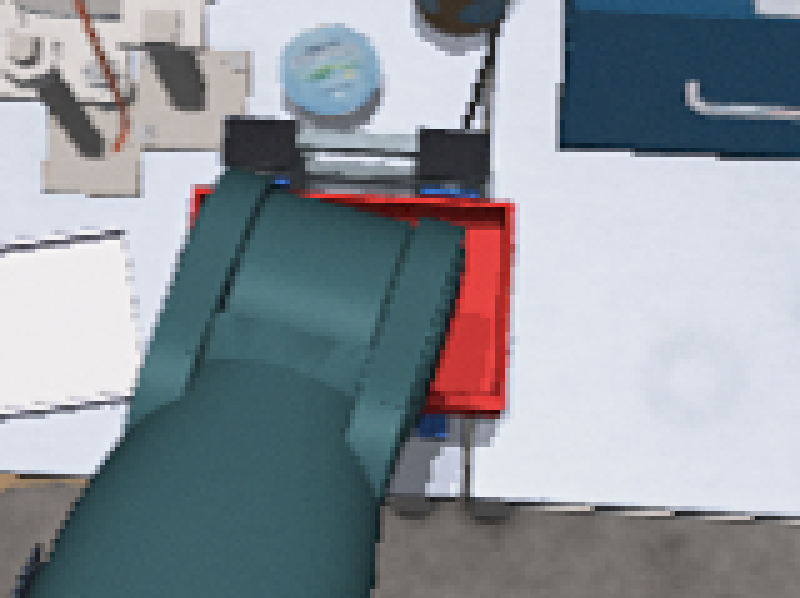

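View pics/12scenez.png

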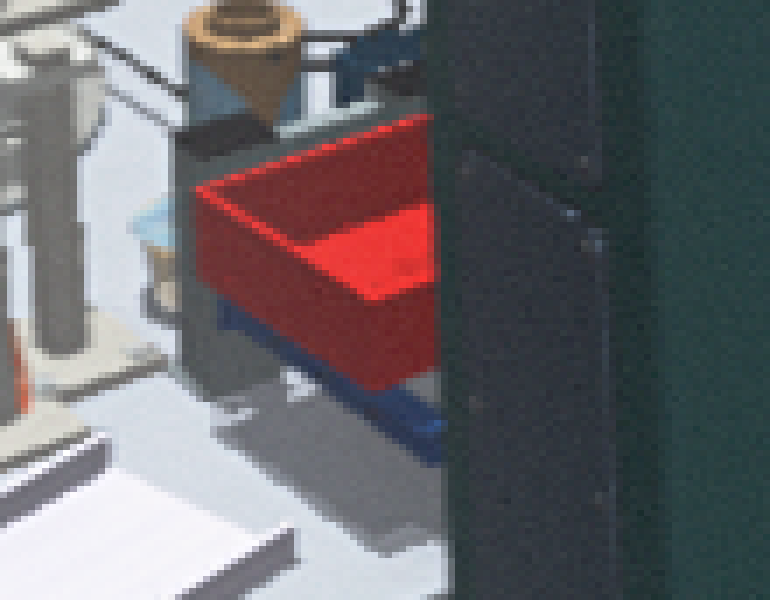

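View pics/12wrist.png

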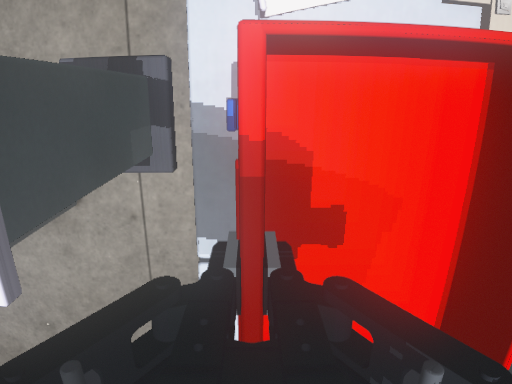

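```bash

python3 -m crank '{"claw":[1,1,1,1,1],"linear":[[8,0.5,0],[16,0.5,0],[22,0.5,0],[26,0.5,0],[28,0.5,0]],"dr":[[0.006,0,0.004],[0.006,0,0.004],[0.006,0,0.004],[0.006,0,0.004],[0.006,0,0.004]]}'
python3 -m crank '{"claw":[1,1,1,1,1],"linear":[[1,0,0],[2,0,0],[3,0,0],[4,0,0],[4,0,0]],"dr":[[0,0,0],[0,0,0],[0,0,0],[0,0,0],[0,0,0]]}'
```

```text
time: 23.35
eef_pos: [0.4262, -0.0098, 0.1038]
eef_rot: [[0.003, 1.0, -0.0], [0.0, -0.0, -1.0], [-1.0, 0.003, -0.0]]
contact_force: [0.2, -0.1, -2.4]
opening: 0.0094
time: 23.85
eef_pos: [0.4264, -0.0098, 0.1003]
eef_rot: [[0.004, 1.0, -0.0], [0.0, -0.0, -1.0], [-1.0, 0.004, -0.0]]
contact_force: [0.3, -0.5, -1.9]
opening: 0.0087
```

```bash

python3 -m crank '{"claw":[1,1,1,1,1],"linear":[[1,0,0],[2,0,0],[3,0,0],[3,0,0],[3,0,0]],"dr":[[0,0,0],[0,0,0],[0,0,0],[0,0,0],[0,0,0]]}'
```

```text
time: 24.35
eef_pos: [0.4262, -0.0098, 0.0974]
eef_rot: [[0.004, 1.0, -0.0], [-0.0, -0.0, -1.0], [-1.0, 0.004, 0.0]]
contact_force: [-5.2, -0.1, 5.6]
opening: 0.0095
```

```bash

python3 -m crank '{"claw":[0,0,0,0,0],"linear":[[0,0,0],[0,0,0],[0,0,0],[0,0,0],[0,0,0]],"dr":[[0,0,0],[0,0,0],[0,0,0],[0,0,0],[0,0,0]]}'
python3 -m crank '{"claw":[0,0,0,0,0],"linear":[[-20,0,0],[-60,0,0],[-100,0,0],[-145,0,0],[-190,0,0]],"dr":[[0,0,0],[0,0,0],[0,0,0],[0,0,0],[0,0,0]]}'
python3 -c "
from h import *
import pickle
st()
for n in('wrist','top','scene'):
  c=cam(n); save(c,'13'+n+'.png'); pickle.dump(c,open('13'+n+'.pkl','wb'))
im=cv2.imread('pics/13top.png')
cv2.imwrite('pics/13topz.png',cv2.resize(im[160:290,180:340],None,fx=5,fy=4.6,interpolation=cv2.INTER_NEAREST))
im=cv2.imread('pics/13scene.png')
cv2.imwrite('pics/13scenez.png',cv2.resize(im[150:250,200:310],None,fx=7,fy=6,interpolation=cv2.INTER_NEAREST))
"
```

```text
time: 24.85
eef_pos: [0.4265, -0.0098, 0.0973]
eef_rot: [[0.004, 1.0, -0.0], [-0.0, -0.0, -1.0], [-1.0, 0.004, 0.0]]
contact_force: [-0.1, -0.0, -0.3]
opening: 0.0803
time: 25.35
eef_pos: [0.4252, -0.0097, 0.2892]
eef_rot: [[0.004, 1.0, -0.0], [0.0, -0.0, -1.0], [-1.0, 0.004, -0.0]]
contact_force: [1.6, 0.3, 0.1]
opening: 0.0854
t 25.35 pos [ 0.4252 -0.0097  0.2892] F [1.6 0.3 0.1] T [-0.01 -0.05  0.03] op 0.0854
[-12.4   4.3  -7.4  78.    0.1  77.7]
[[0.0041, 1.0, -0.0002], [0.0, -0.0002, -1.0], [-1.0, 0.0041, -0.0]]
```

View pics/13wrist.png

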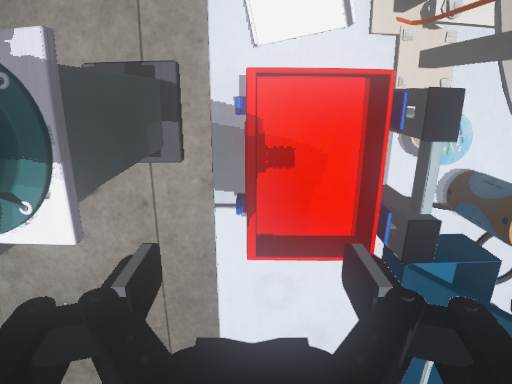

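View pics/13scenez.png

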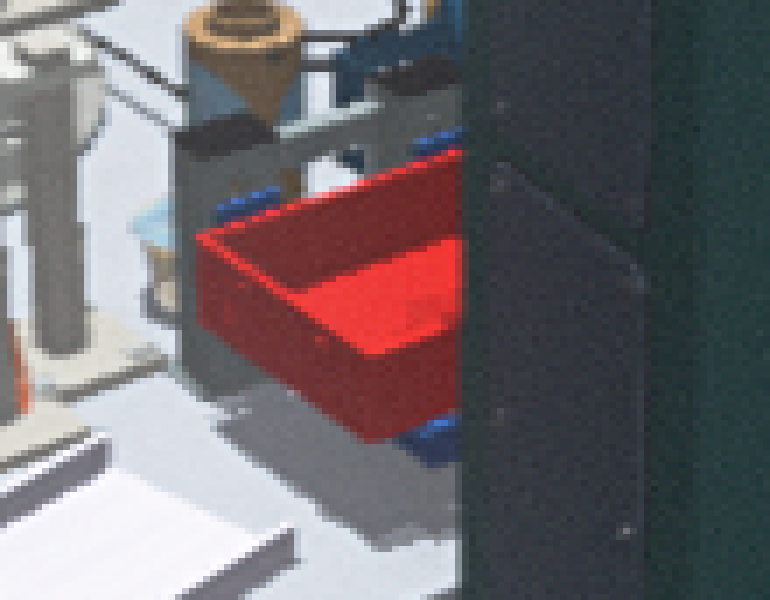

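```bash
python3 - <<'E'
from h import *
import pickle
c=pickle.load(open('13wrist.pkl','rb'))
for p in [(246.5,68),(246.5,260),(374,262),(394,69)]: print(onz(c,*p,.13).round(4))
print('stops',onz(c,240,104,.078).round(4),onz(c,240,204,.078).round(4))
t=pickle.load(open('13top.pkl','rb')); save(t,'13top.png')
rel([0.53,-.40,0.2],Rdown(190))
E
```

```text
[0.4207 0.0882 0.13  ]
[ 0.4198 -0.1074  0.13  ]
[ 0.5607 -0.1115  0.13  ]
[0.5573 0.0893 0.13  ]
stops [0.4129 0.0545 0.078 ] [ 0.4118 -0.0615  0.078 ]
t 25.5 pos [ 0.4268 -0.0101  0.2894] linear [90.7, 102.5, 389.8] dr [-1.7455, 0.008, -0.0053] op 0.0853
```

View pics/13top.png

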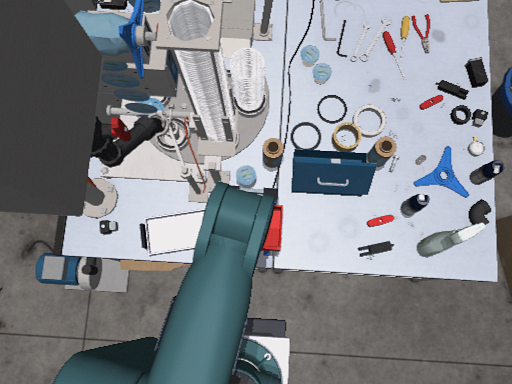

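```bash

python3 -m crank '{"claw":[0,0,0,0,0],"linear":[[0,5,40],[0,10,85],[0,20,130],[0,30,175],[0,40,220]],"dr":[[0,0,0],[0,0,0],[0,0,0],[0,0,0],[0,0,0]]}'
python3 -m crank '{"claw":[0,0,0,0,0],"linear":[[0,0,40],[0,0,85],[0,0,130],[0,0,150],[0,0,150]],"dr":[[0,0,0],[0,0,0],[0,0,0],[0,0,0],[0,0,0]]}'
python3 -c "
from h import *
import pickle
st()
for n in('wrist',):
  c=cam(n); save(c,'14'+n+'.png'); pickle.dump(c,open('14'+n+'.pkl','wb'))
"
```

```text
time: 26.0
eef_pos: [0.4653, -0.2316, 0.2862]
eef_rot: [[0.003, 1.0, -0.0], [0.001, -0.0, -1.0], [-1.0, 0.003, -0.001]]
contact_force: [0.7, 0.9, 0.1]
opening: 0.085
time: 26.5
eef_pos: [0.465, -0.3822, 0.2851]
eef_rot: [[0.002, 1.0, -0.003], [0.002, -0.003, -1.0], [-1.0, 0.002, -0.002]]
contact_force: [0.3, 0.7, -0.3]
opening: 0.0853
t 26.5 pos [ 0.465  -0.3822  0.2851] F [ 0.3  0.7 -0.3] T [-0.02 -0.04 -0.01] op 0.0853
[-47.2  22.6  16.8  84.3   0.2  42.9]
[[0.0019, 1.0, -0.0029], [0.0019, -0.0029, -1.0], [-1.0, 0.0019, -0.0019]]
```

View pics/14wrist.png

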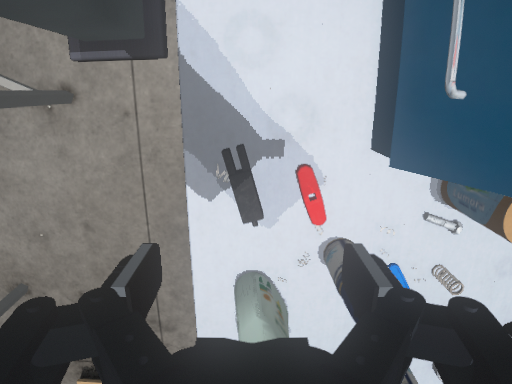

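```bash
cat > m5.py <<'E'
from h import *
import pickle,sys
c=pickle.load(open('14wrist.pkl','rb')); im=c['img'].astype(int)
hsv=cv2.cvtColor(c['img'],cv2.COLOR_RGB2HSV)
roi=np.zeros(im.shape[:2],bool); roi[140:230,215:270]=1
dark=(im.max(2)<75)&roi
red=((hsv[...,0]<8)|(hsv[...,0]>172))&(hsv[...,1]>130)
r2=np.zeros_like(roi); r2[155:232,290:335]=1; red&=r2
def big(m):
    n,l,s,_=cv2.connectedComponentsWithStats(m.astype(np.uint8)); k=1+np.argmax(s[1:,4]); return l==k
for nm,m,z in (('sensor',big(dark),.024),('handle',big(red),.013)):
    v,u=np.where(m); P=np.array([onz(c,a,b,z)[:2] for a,b in zip(u,v)])
    (cx,cy),(w,h),a=cv2.minAreaRect((P*1000).astype(np.float32))
    M=P.mean(0); ev,E=np.linalg.eigh(np.cov((P-M).T)); ax=E[:,1]
    print(nm,len(u),'rect c',round(cx,1),round(cy,1),'size',round(w,1),round(h,1),'ang',a,'pca axis deg',np.degrees(np.arctan2(ax[1],ax[0])),'mean',M.round(4))
    q=(P-M)@E; print('  ext',q.min(0).round(4),q.max(0).round(4))
E
python3 m5.py
```

```text
sensor 598 rect c 446.1 -397.5 size 29.8 50.8 ang 15.308812141418457 pca axis deg 102.5284622141109 mean [ 0.4457 -0.3965]
  ext [-0.0156 -0.0269] [0.0153 0.025 ]
handle 900 rect c 548.7 -444.0 size 24.4 89.5 ang 18.57167625427246 pca axis deg 108.50539984359948 mean [ 0.5484 -0.4428]
  ext [-0.0122 -0.046 ] [0.0122 0.0435]
```

```bash
sed -i 's/<75/<115/' m5.py; python3 m5.py; python3 - <<'E'
import cv2
im=cv2.imread('pics/14wrist.png')[135:240,200:350]
cv2.imwrite('pics/14z.png',cv2.resize(im,None,fx=5,fy=5,interpolation=cv2.INTER_NEAREST))
E
```

```text
sensor 1662 rect c 454.1 -427.6 size 31.6 114.8 ang 14.739785194396973 pca axis deg 105.05182316614201 mean [ 0.4536 -0.4252]
  ext [-0.0158 -0.0599] [0.0159 0.0549]
handle 900 rect c 548.7 -444.0 size 24.4 89.5 ang 18.57167625427246 pca axis deg 108.50539984359948 mean [ 0.5484 -0.4428]
  ext [-0.0122 -0.046 ] [0.0122 0.0435]
```

View pics/14z.png

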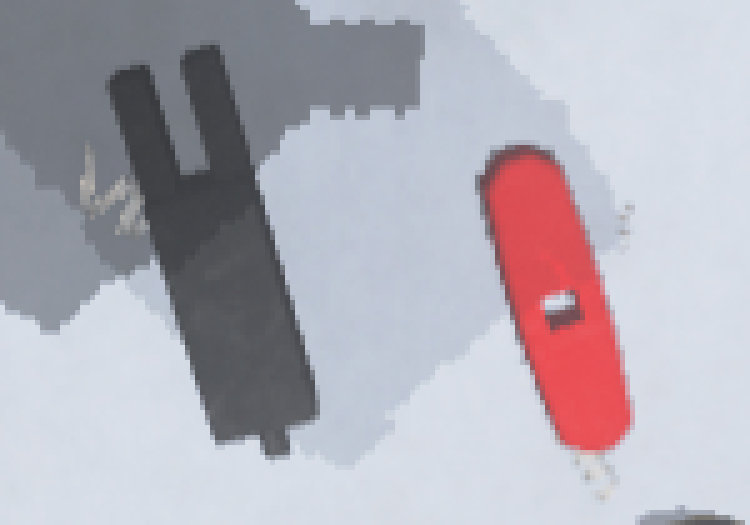

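```bash
python3 - <<'E'
import cv2
im=cv2.imread('pics/w2.png')[90:225,330:512]
cv2.imwrite('pics/w2t.png',cv2.resize(im,None,fx=4,fy=4,interpolation=cv2.INTER_NEAREST))
E
```

```text
(no output)
```

View pics/w2t.png

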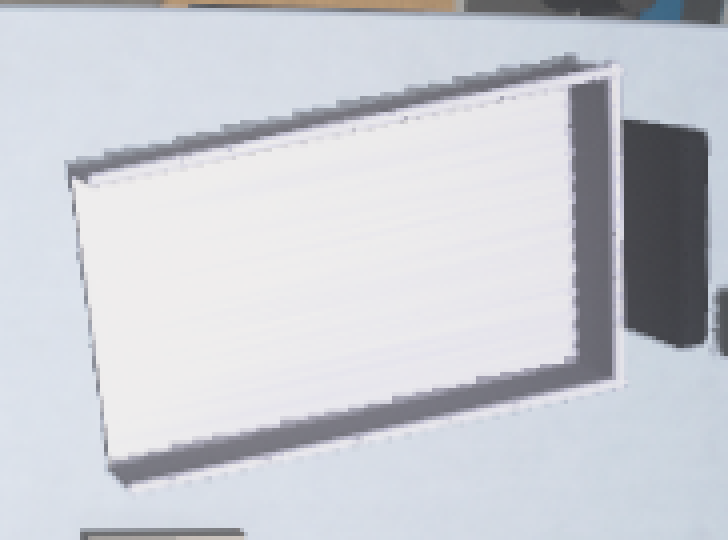

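```bash
python3 - <<'E'
from h import *
import pickle
c=pickle.load(open('w2.pkl','rb'))
P=lambda x,y,z: onz(c,330+x/4-.5,90+y/4-.5,z)
n1=P(75,178,.003);n2=P(112,465,.003);r1=P(622,65,.025);r2=P(627,384,.025)
t1=P(92,182,.025);t2=P(130,488,.025)
for p in (n1,n2,r1,r2,t1,t2): print(p.round(4))
n=(n1+n2)/2; r=(r1+r2)/2; d=n-r; print('nose',n,'rear',r,'len',np.linalg.norm(d[:2]),'ang',np.degrees(np.arctan2(d[1],d[0])))
print(np.linalg.norm((n1-n2)),np.linalg.norm(r1-r2),'angle nose edge',np.degrees(np.arctan2(*(n1-n2)[[1,0]])), np.degrees(np.arctan2(*(r1-r2)[[1,0]])))
for a,b in((t1,r1),(t2,r2)): print(np.linalg.norm(a-b),np.degrees(np.arctan2(*(a-b)[[1,0]])))
E
```

```text
[0.4327 0.1264 0.003 ]
[0.5474 0.1511 0.003 ]
[0.3863 0.3219 0.025 ]
[0.5077 0.3488 0.025 ]
[0.4314 0.126  0.025 ]
[0.5488 0.1512 0.025 ]
nose [0.49004324 0.1387686  0.003     ] rear [0.44698896 0.33531657 0.025     ] len 0.20120828391182405 ang -77.64438486668907
0.11729400297776374 0.12430071575073659 angle nose edge -167.8646753623992 -167.51363355014064
0.2010291453831391 -77.0488590522675
0.20179596064985492 -78.24807244000593
```

```bash
python3 -c "
from h import *
rel([0.4561,-.4353,0.003],Rdown(105))"
```

```text
t 26.55 pos [ 0.4651 -0.3806  0.2856] linear [282.5, -9.6, 55.3] dr [-0.2637, -0.0016, -0.0025] op 0.0852
```

```bash

python3 -m crank '{"claw":[0,0,0,0,0],"linear":[[40,-4,25],[80,-9,55],[120,-9,55],[165,-9,55],[210,-9,55]],"dr":[[-0.13,0,0],[-0.264,0,0],[-0.264,0,0],[-0.264,0,0],[-0.264,0,0]]}'
python3 -c "
from h import *
import pickle
rel([0.4561,-.4353,0.003],Rdown(105))
for n in('wrist',):
  c=cam(n); save(c,'15'+n+'.png'); pickle.dump(c,open('15'+n+'.pkl','wb'))
"
```

```text
time: 27.05
eef_pos: [0.4573, -0.4332, 0.0757]
eef_rot: [[0.004, 0.965, 0.261], [0.0, 0.261, -0.965], [-1.0, 0.004, 0.001]]
contact_force: [1.0, -0.6, -0.5]
opening: 0.0856
t 27.05 pos [ 0.4573 -0.4332  0.0757] linear [72.7, -1.9, 1.6] dr [0.0027, 0.0007, -0.004] op 0.0856
```

View pics/15wrist.png

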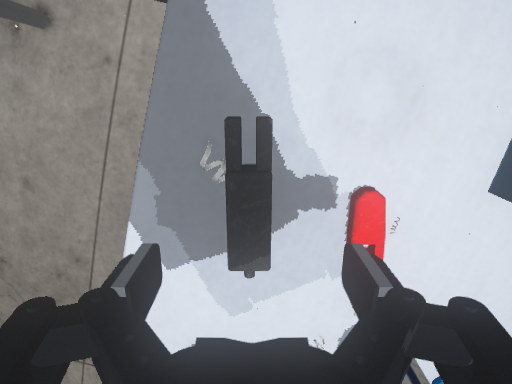

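```bash

python3 -m crank '{"claw":[0,0,0,0,0],"linear":[[30,-2,1],[55,-2,1],[68,-2,1],[73,-2,1],[73,-2,1]],"dr":[[0,0,0],[0,0,0],[0,0,0],[0,0,0],[0,0,0]]}'
python3 -m crank '{"claw":[1,1,1,1,1],"linear":[[0,0,0],[0,0,0],[0,0,0],[0,0,0],[0,0,0]],"dr":[[0,0,0],[0,0,0],[0,0,0],[0,0,0],[0,0,0]]}'
python3 -m crank '{"claw":[1,1,1,1,1],"linear":[[0,0,0],[0,0,0],[-30,0,0],[-75,0,0],[-120,0,0]],"dr":[[0,0,0],[0,0,0],[0,0,0],[0,0,0],[0,0,0]]}'
python3 -c "
from h import *
st(); c=cam('wrist'); save(c,'w16.png')"
```

```text
time: 27.6
eef_pos: [0.4563, -0.4361, 0.005]
eef_rot: [[0.004, 0.965, 0.261], [-0.0, 0.261, -0.965], [-1.0, 0.004, 0.001]]
contact_force: [-0.9, -0.3, 0.5]
opening: 0.0854
time: 28.1
eef_pos: [0.4563, -0.4366, 0.0051]
eef_rot: [[0.005, 0.965, 0.261], [-0.001, 0.261, -0.965], [-1.0, 0.004, 0.002]]
contact_force: [-0.9, 1.2, 5.8]
opening: 0.0287
time: 28.6
eef_pos: [0.4551, -0.4359, 0.1257]
eef_rot: [[0.003, 0.965, 0.261], [0.001, 0.261, -0.965], [-1.0, 0.003, -0.0]]
contact_force: [0.9, -1.1, -0.7]
opening: 0.0288
t 28.6 pos [ 0.4551 -0.4359  0.1257] F [ 0.9 -1.1 -0.7] T [-0.08 -0.03  0.04] op 0.0288
[-51.2  27.9   0.8  62.9   0.2  23.6]
[[0.0033, 0.9654, 0.2606], [0.0009, 0.2606, -0.9654], [-1.0, 0.0034, -0.0]]
```

View pics/w16.png

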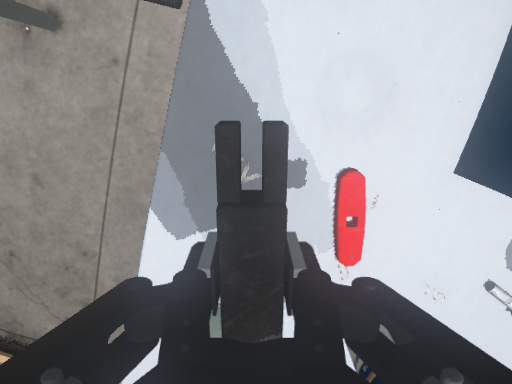

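```bash
python3 -c "
from h import *
rel([0.42,-.15,0.24],Rdown(105)); rel([0.43,.06,0.24],Rdown(105));rel([0.4999,.2101,0.16],Rdown(102.3))"
```

```text
t 28.65 pos [ 0.4569 -0.438   0.1335] linear [-108.7, 40.2, -286.8] dr [0.002, 0.0086, -0.0072] op 0.0288
t 28.65 pos [ 0.4569 -0.438   0.1335] linear [-109.9, 104.6, -486.9] dr [0.002, 0.0086, -0.0072] op 0.0288
t 28.65 pos [ 0.4569 -0.438   0.1335] linear [-30.3, 210.7, -614.3] dr [0.0491, 0.0084, -0.0074] op 0.0288
```

```bash

python3 -m crank '{"claw":[1,1,1,1,1],"linear":[[-35,6,-30],[-70,14,-70],[-105,22,-115],[-105,30,-163],[-105,38,-210]],"dr":[[0,0,0],[0,0,0],[0,0,0],[0,0,0],[0,0,0]]}'
python3 -m crank '{"claw":[1,1,1,1,1],"linear":[[0,11,-45],[0,22,-91],[0,33,-137],[0,50,-180],[0,64,-225]],"dr":[[0,0,0],[0,0,0],[0,0,0],[0,0,0],[0,0,0]]}'
python3 -c "
from h import *
rel([0.4999,.2101,0.16],Rdown(102.3))"
```

```text
time: 29.15
eef_pos: [0.4376, -0.2282, 0.2305]
eef_rot: [[0.006, 0.966, 0.26], [-0.001, 0.26, -0.966], [-1.0, 0.006, 0.003]]
contact_force: [-0.3, 0.3, 0.1]
opening: 0.0288
time: 29.65
eef_pos: [0.4406, 0.0063, 0.2296]
eef_rot: [[0.005, 0.966, 0.26], [-0.0, 0.26, -0.966], [-1.0, 0.005, 0.001]]
contact_force: [0.8, 0.1, -0.3]
opening: 0.0289
t 29.65 pos [0.4406 0.0063 0.2296] linear [69.9, 110.0, -181.5] dr [0.0486, 0.0013, -0.0048] op 0.0289
```

```bash

python3 -m crank '{"claw":[1,1,1,1,1],"linear":[[0,20,-40],[0,45,-80],[0,70,-120],[10,95,-160],[25,110,-181]],"dr":[[0.02,0,0],[0.048,0,0],[0.048,0,0],[0.048,0,0],[0.048,0,0]]}'
python3 -m crank '{"claw":[1,1,1,1,1],"linear":[[20,0,0],[45,0,0],[45,0,0],[45,0,0],[45,0,0]],"dr":[[0,0,0],[0,0,0],[0,0,0],[0,0,0],[0,0,0]]}'
python3 -c "
from h import *
import pickle
rel([0.4999,.2101,0.012],Rdown(102.3)); st()
for n in('wrist','top'):
  c=cam(n); save(c,'17'+n+'.png'); pickle.dump(c,open('17'+n+'.pkl','wb'))
"
```

```text
time: 30.15
eef_pos: [0.5005, 0.2113, 0.2047]
eef_rot: [[0.006, 0.976, 0.216], [0.001, 0.216, -0.976], [-1.0, 0.006, 0.0]]
contact_force: [-0.8, -0.3, -1.2]
opening: 0.029
time: 30.65
eef_pos: [0.5006, 0.208, 0.1608]
eef_rot: [[0.006, 0.977, 0.214], [0.0, 0.214, -0.977], [-1.0, 0.006, 0.001]]
contact_force: [0.2, -1.2, 0.4]
opening: 0.0288
t 30.65 pos [0.5006 0.208  0.1608] linear [148.8, -1.1, -2.3] dr [0.0008, 0.0008, -0.0056] op 0.0288
t 30.65 pos [0.5006 0.208  0.1608] F [ 0.2 -1.2  0.4] T [ 0.03  0.03 -0.06] op 0.0288
[14.  18.3 -9.3 62.1 -0.1 91.6]
[[0.0056, 0.9769, 0.2138], [0.0004, 0.2138, -0.9769], [-1.0, 0.0056, 0.0008]]
```

View pics/17wrist.png

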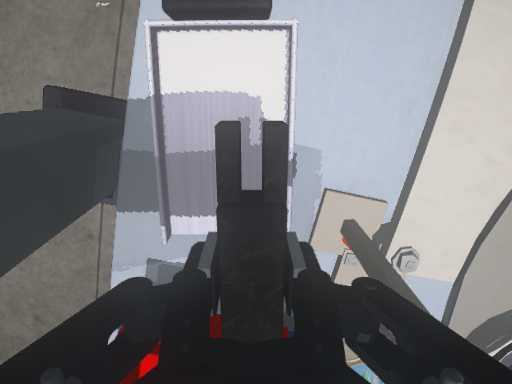

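View pics/17top.png

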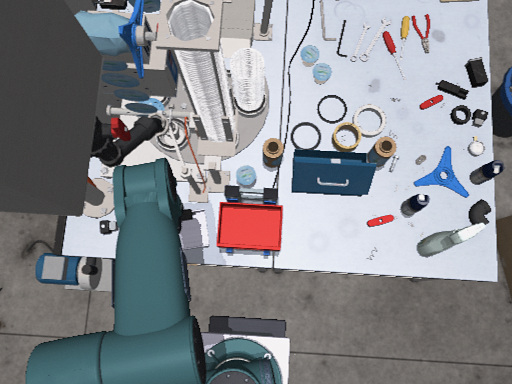

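```bash
python3 - <<'E'
from h import *
import pickle
c=pickle.load(open('17wrist.pkl','rb'))
for a in [(146,21),(298,22),(162,240),(288,230)]: print(onz(c,*a,.025).round(4))
a,b=onz(c,146,21,.025),onz(c,298,22,.025); m=(a+b)/2; print(m, np.linalg.norm(a-b))
ex=np.array([np.cos(np.radians(-77.7)),np.sin(np.radians(-77.7))]); print('center',m[:2]+.1*ex)
E
```

```text
[0.3877 0.3206 0.025 ]
[0.5095 0.3456 0.025 ]
[0.4282 0.1283 0.025 ]
[0.5464 0.1652 0.025 ]
[0.44859463 0.33309666 0.025     ] 0.12438118239093048
center [0.46989767 0.23539211]
```

```bash

python3 -m crank '{"claw":[1,1,1,1,1],"linear":[[40,-1,-2],[85,-1,-2],[120,-1,-2],[140,-1,-2],[148,-1,-2]],"dr":[[0,0,-0.005],[0,0,-0.005],[0,0,-0.005],[0,0,-0.005],[0,0,-0.005]]}'
python3 -m crank '{"claw":[1,1,1,0.5,0.45],"linear":[[1,0,0],[2,0,0],[3,0,0],[3,0,0],[3,0,0]],"dr":[[0,0,0],[0,0,0],[0,0,0],[0,0,0],[0,0,0]]}'
python3 -m crank '{"claw":[0.45,0.45,0.45,0.45,0.45],"linear":[[0,0,0],[0,0,0],[-20,0,0],[-60,0,0],[-100,0,0]],"dr":[[0,0,0],[0,0,0],[0,0,0],[0,0,0],[0,0,0]]}'
python3 -c "
from h import *
st(); c=cam('wrist'); save(c,'w18.png')"
```

```text
time: 31.25
eef_pos: [0.4987, 0.2095, 0.0103]
eef_rot: [[-0.003, 0.977, 0.214], [-0.001, 0.214, -0.977], [-1.0, -0.003, 0.001]]
contact_force: [0.4, 0.4, -0.4]
opening: 0.0286
time: 31.75
eef_pos: [0.4994, 0.2098, 0.009]
eef_rot: [[-0.0, 0.977, 0.214], [-0.001, 0.214, -0.977], [-1.0, -0.0, 0.001]]
contact_force: [-0.9, 0.1, 0.3]
opening: 0.0471
time: 32.25
eef_pos: [0.4988, 0.2097, 0.1095]
eef_rot: [[-0.002, 0.977, 0.214], [-0.001, 0.214, -0.977], [-1.0, -0.002, 0.001]]
contact_force: [0.9, 0.2, 0.5]
opening: 0.0471
t 32.25 pos [0.4988 0.2097 0.1095] F [0.9 0.2 0.5] T [-0.04 -0.05 -0.08] op 0.0471
[ 14.2  20.5 -14.4  55.2  -0.   91.8]
[[-0.0021, 0.9768, 0.214], [-0.0014, 0.214, -0.9768], [-1.0, -0.0024, 0.0009]]
```

View pics/w18.png

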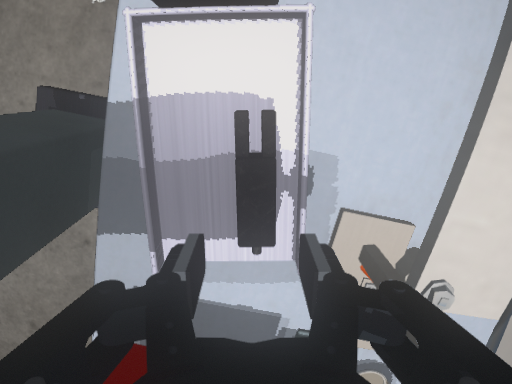

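```bash
python3 - <<'E'
from h import *
import pickle
for nm in ('top','scene'):
  W=pts(cam(nm))
  P=W.reshape(-1,3); P=P[~np.isnan(P[:,0])]
  m=(P[:,0]>.35)&(P[:,0]<.75)&(P[:,1]>.33)&(P[:,1]<.65)&(P[:,2]>.06)&(P[:,2]<1.5)
  Q=P[m]; print(nm,len(Q))
  H={}
  for p in Q:
    k=(round(p[0]/.04)*4,round(p[1]/.04)*4); H.setdefault(k,[]).append(p[2])
  for k in sorted(H): 
    if len(H[k])>3: print(k,len(H[k]),'z %.2f-%.2f'%(min(H[k]),max(H[k])))
E
```

```text
top 338
(40, 32) 34 z 0.87-0.92
(40, 36) 33 z 0.86-0.90
(56, 48) 142 z 0.06-0.19
(56, 52) 53 z 0.06-0.16
(60, 48) 29 z 0.06-0.17
(60, 52) 39 z 0.07-0.16
(64, 48) 6 z 0.06-0.07
scene 10800
(52, 52) 205 z 0.07-0.78
(56, 48) 510 z 0.06-0.77
(56, 52) 4162 z 0.06-0.78
(56, 56) 783 z 0.06-0.78
(56, 60) 54 z 0.20-0.22
(56, 64) 67 z 0.20-0.75
(72, 40) 23 z 0.60-0.62
(72, 52) 1354 z 0.08-0.52
(72, 56) 1828 z 0.09-0.52
(72, 60) 1715 z 0.08-0.52
(76, 40) 10 z 0.61-0.63
(76, 52) 15 z 0.52-0.52
(76, 56) 14 z 0.52-0.52
(76, 60) 58 z 0.10-0.52
```

```bash
python3 - <<'E'
from h import *
import pickle
c=pickle.load(open('17top.pkl','rb')); W=pts(c)
P=W[150:384,60:230].reshape(-1,3); P=P[~np.isnan(P[:,0])]
t=np.array([.5006,.208]); j1=np.radians(14.0)
er=np.array([np.cos(j1),np.sin(j1)]); et=np.array([-er[1],er[0]])
P=P[P[:,2]>.2]
r=(P[:,:2]-t)@er; q=(P[:,:2]-t)@et
for z0 in np.arange(.2,.8,.05):
    m=(P[:,2]>=z0)&(P[:,2]<z0+.05)&(r>-.15)&(r<.3)
    if m.sum()>5: print('%.2f'%z0,m.sum(),'r %.3f %.3f t %.3f %.3f'%(np.percentile(r[m],1),np.percentile(r[m],99),np.percentile(q[m],1),np.percentile(q[m],99)))
# scene pole
c=pickle.load(open('8scene.pkl','rb')); W=pts(c).reshape(-1,3); W=W[~np.isnan(W[:,0])]
m=(abs(W[:,0]-.56)<.08)&(abs(W[:,1]-.52)<.08)&(W[:,2]>.15)&(W[:,2]<.6); Q=W[m]; print(len(Q),np.percentile(Q[:,:2],[2,50,98],axis=0))
E
```

```text
0.20 517 r -0.051 0.176 t -0.189 -0.006
0.25 92 r -0.066 0.164 t -0.072 -0.006
0.30 142 r -0.030 0.155 t -0.074 -0.023
0.35 25 r -0.017 0.014 t -0.043 -0.039
0.40 34 r -0.051 0.031 t -0.050 -0.040
0.45 45 r -0.050 0.041 t -0.050 -0.042
0.50 12 r -0.051 0.102 t -0.060 0.031
0.55 379 r -0.098 0.098 t -0.061 0.088
0.60 2153 r -0.123 0.079 t -0.062 0.071
0.65 3178 r -0.149 0.057 t -0.060 0.061
0.70 50 r 0.051 0.060 t 0.050 0.073
3327 [[0.53930372 0.49527557]
 [0.54593872 0.52387719]
 [0.56507395 0.54849213]]
```

```bash
python3 -c "
from h import *
rel([0.46,.33,0.12],Rdown(95)); c=cam('top');print(onz(c,107,226,.036))"
```

```text
t 32.4 pos [0.5007 0.2102 0.1108] linear [-9.3, -14.1, -125.7] dr [0.1285, 0.0005, -0.0034] op 0.0468
[0.47161616 0.46217452 0.036     ]
```

```bash

python3 -m crank '{"claw":[0,0,0,0,0],"linear":[[-9,-3,-30],[-9,-8,-65],[-9,-14,-100],[-9,-14,-125],[-9,-14,-125]],"dr":[[0.04,0,0],[0.08,0,0],[0.128,0,0],[0.128,0,0],[0.128,0,0]]}'
python3 -c "
from h import *
import pickle
st()
for n in('wrist','top','scene'):
  c=cam(n); save(c,'19'+n+'.png'); pickle.dump(c,open('19'+n+'.pkl','wb'))
"
```

```text
time: 32.95
eef_pos: [0.4574, 0.331, 0.116]
eef_rot: [[-0.003, 0.996, 0.09], [-0.002, 0.09, -0.996], [-1.0, -0.003, 0.001]]
contact_force: [0.1, -0.0, -1.1]
opening: 0.0853
t 32.95 pos [0.4574 0.331  0.116 ] F [ 0.1 -0.  -1.1] T [-0.07 -0.07  0.01] op 0.0853
[ 27.6  22.4 -10.2  57.6  -0.  112.4]
[[-0.0028, 0.9959, 0.0904], [-0.0015, 0.0904, -0.9959], [-1.0, -0.0029, 0.0013]]
```

View pics/19wrist.png

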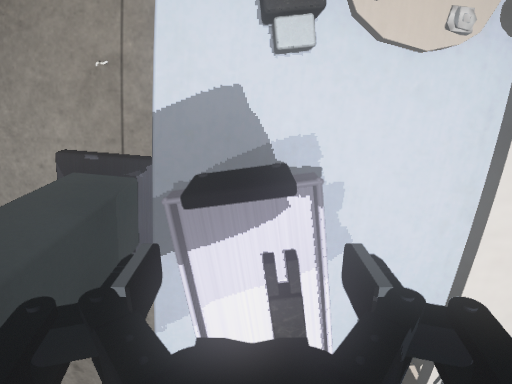

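View pics/19scene.png

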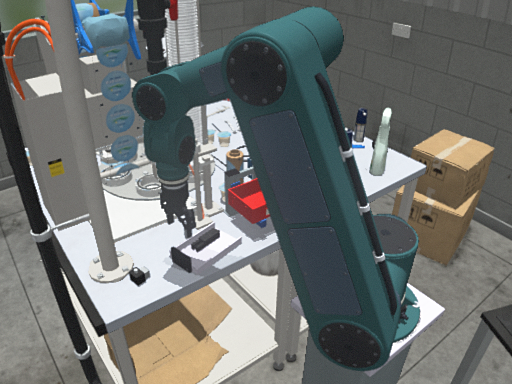

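```bash

python3 -m crank '{"claw":[0,0,0,0,0],"linear":[[0,0,-20],[0,0,-40],[0,0,-40],[0,0,-40],[0,0,-40]],"dr":[[0,0.1,0],[0,0.22,0],[0,0.3,0],[0,0.3,0],[0,0.3,0]]}'
python3 -c "
from h import *
import pickle
st()
for n in('wrist',):
  c=cam(n); save(c,'20'+n+'.png'); pickle.dump(c,open('20'+n+'.pkl','wb'))
"
```

```text
time: 33.6
eef_pos: [0.4557, 0.3676, 0.1172]
eef_rot: [[-0.026, 0.996, 0.082], [0.291, 0.086, -0.953], [-0.956, -0.001, -0.292]]
contact_force: [0.2, 0.2, -0.0]
opening: 0.0854
t 33.6 pos [0.4557 0.3676 0.1172] F [ 0.2  0.2 -0. ] T [-0.29 -0.01  0.03] op 0.0854
[ 23.   19.8 -16.5  48.4  16.2 108.8]
[[-0.0263, 0.9963, 0.0816], [0.2912, 0.0857, -0.9528], [-0.9563, -0.0013, -0.2924]]
```

View pics/20wrist.png

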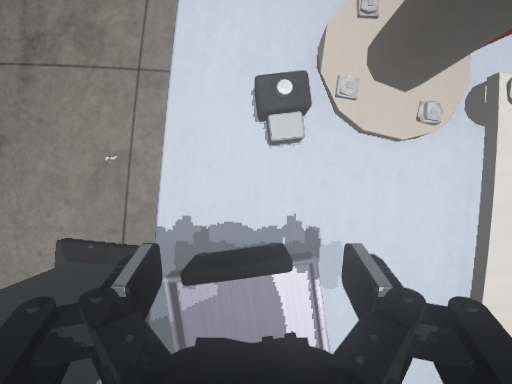

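```bash
python3 - <<'E'
from h import *
import pickle
c=pickle.load(open('20wrist.pkl','rb'))
im=cv2.imread('pics/20wrist.png')[50:160,235:375]
cv2.imwrite('pics/20z.png',cv2.resize(im,None,fx=5,fy=5,interpolation=cv2.INTER_NEAREST))
W=pts(c)
for uv in [(270,100),(300,85),(285,127),(340,60),(345,110),(348,87),(400,110)]: print(uv,W[uv[1],uv[0]].round(3), onz(c,*uv,0).round(3))
E
```

```text
(270, 100) [0.461 0.467 0.036] [0.462 0.477 0.   ]
(300, 85) [0.483 0.481 0.035] [0.487 0.493 0.   ]
(285, 127) [0.475 0.449 0.026] [0.477 0.454 0.   ]
(340, 60) [0.519 0.515 0.011] [0.521 0.519 0.   ]
(345, 110) [0.526 0.471 0.011] [0.529 0.474 0.   ]
(348, 87) [0.524 0.488 0.02 ] [0.53  0.495 0.   ]
(400, 110) [0.575 0.477 0.01 ] [0.579 0.48  0.   ]
```

View pics/20z.png

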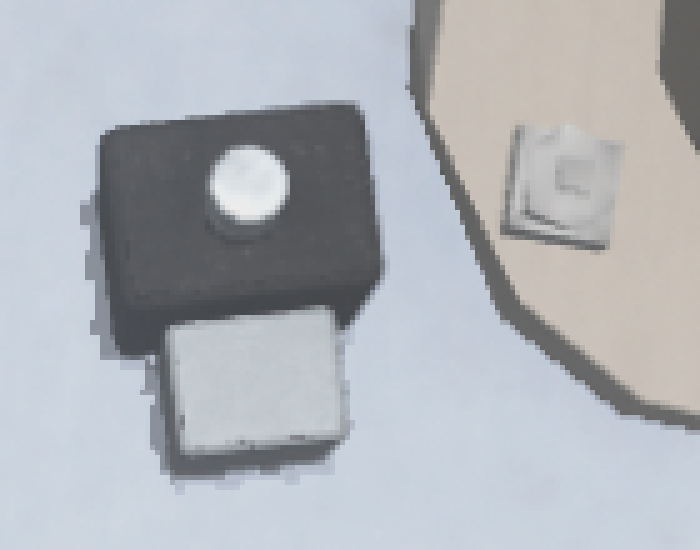

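```bash
python3 - <<'E'
from h import *
import pickle
c=pickle.load(open('20wrist.pkl','rb'))
P=lambda x,y,z: onz(c,235+x/5-.5,50+y/5-.5,z)
B=[P(102,132,.036),P(360,102,.036),P(382,272,.036),P(118,308,.036)]
G=[P(166,322,.027),P(333,308,.027),P(343,440,.027),P(180,455,.027)]
for n,Q in(('B',B),('G',G)):
  Q=np.array(Q); print(n,Q.mean(0).round(4),[round(np.linalg.norm(Q[i]-Q[(i+1)%4])*1000,1) for i in range(4)])
  e=(Q[1]-Q[0]+Q[2]-Q[3])/2; print(' x-axis ang',np.degrees(np.arctan2(e[1],e[0]))); f=(Q[0]-Q[3]+Q[1]-Q[2])/2; print(' y-axis ang',np.degrees(np.arctan2(f[1],f[0])))
d=np.array(B).mean(0)-np.array(G).mean(0); print(d, np.degrees(np.arctan2(d[1],d[0])))
E
```

```text
B [0.4697 0.4753 0.036 ] [np.float64(40.2), np.float64(26.8), np.float64(41.0), np.float64(27.5)]
 x-axis ang 12.539207326962984
 y-axis ang 100.82289243563689
G [0.475  0.4499 0.027 ] [np.float64(26.7), np.float64(21.2), np.float64(26.0), np.float64(21.3)]
 x-axis ang 10.185361216861041
 y-axis ang 99.88251761668182
[-0.00533785  0.02544128  0.009     ] 101.84937795457144
```

```bash
cat >> h.py <<'E'
def Rt(yaw,tilt): return Rdown(yaw)@Ro.from_rotvec([0,tilt,0]).as_matrix()
E
python3 -c "
from h import *
rel([0.475,.4475,0.065],Rt(101.5,.2))
c=cam('wrist'); print(onz(c,*[235+500/5,50+310/5],.01), onz(c,235+620/5,50+405/5,.01))"
```

```text
t 33.65 pos [0.4557 0.3681 0.1173] linear [72.6, 26.1, -58.8] dr [-0.1109, -0.0969, -0.027] op 0.0857
[0.51773541 0.46981316 0.01      ] [0.53973411 0.45553024 0.01      ]
```

```bash

python3 -m crank '{"claw":[0.45,0.45,0.45,0.45,0.45],"linear":[[15,6,-15],[35,13,-30],[55,20,-45],[72.6,26,-58.8],[72.6,26,-58.8]],"dr":[[-0.05,-0.05,-0.012],[-0.11,-0.097,-0.027],[-0.11,-0.097,-0.027],[-0.11,-0.097,-0.027],[-0.11,-0.097,-0.027]]}'
python3 -c "
from h import *
import pickle
st(); rel([0.4752,.4495,0.006],Rt(101.5,.2))
for n in('wrist','scene'):
  c=cam(n); save(c,'21'+n+'.png'); pickle.dump(c,open('21'+n+'.pkl','wb'))
"
```

```text
time: 34.2
eef_pos: [0.4739, 0.4501, 0.0633]
eef_rot: [[-0.042, 0.979, 0.197], [0.195, 0.202, -0.96], [-0.98, -0.001, -0.199]]
contact_force: [-0.4, -0.6, -0.0]
opening: 0.047
t 34.2 pos [0.4739 0.4501 0.0633] F [-0.4 -0.6 -0. ] T [-0.15 -0.05 -0.09] op 0.047
[ 31.6  29.5  -7.8  48.8  10.8 110.4]
[[-0.0416, 0.9794, 0.1974], [0.1946, 0.2017, -0.9599], [-0.98, -0.0015, -0.199]]
t 34.2 pos [0.4739 0.4501 0.0633] linear [56.0, 1.3, 12.2] dr [0.002, -0.0003, 0.0019] op 0.047
```

View pics/21wrist.png

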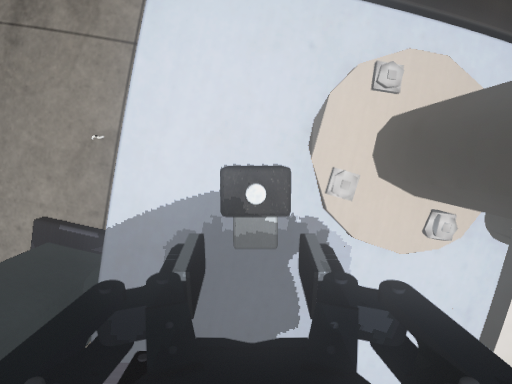

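View pics/21scene.png

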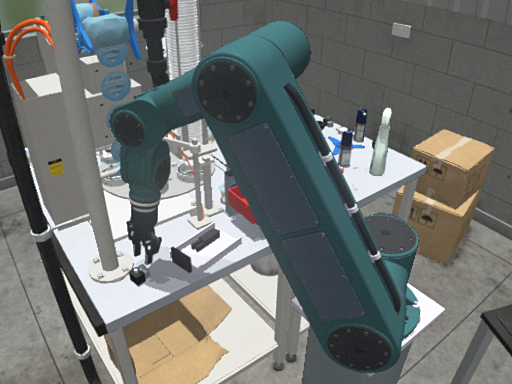

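```bash

python3 -m crank '{"claw":[0.45,0.45,0.45,0.45,0.45],"linear":[[15,1.3,4],[30,1.3,7],[42,1.3,10],[52,1.3,12],[56,1.3,12]],"dr":[[0,0,0],[0,0,0],[0,0,0],[0,0,0],[0,0,0]]}'
python3 -m crank '{"claw":[0.45,0.45,1,1,1],"linear":[[0,0,0],[0,0,0],[0,0,0],[0,0,0],[0,0,0]],"dr":[[0,0,0],[0,0,0],[0,0,0],[0,0,0],[0,0,0]]}'
python3 -m crank '{"claw":[1,1,1,1,1],"linear":[[0,0,0],[0,0,0],[0,0,0],[0,0,0],[0,0,0]],"dr":[[0,0,0],[0,0,0],[0,0,0],[0,0,0],[0,0,0]]}'
python3 -c "
from h import *
st(); c=cam('wrist'); save(c,'w22.png')"
```

```text
time: 34.8
eef_pos: [0.4756, 0.4476, 0.0073]
eef_rot: [[-0.041, 0.98, 0.195], [0.196, 0.199, -0.96], [-0.98, -0.001, -0.2]]
contact_force: [0.0, -0.7, 0.3]
opening: 0.0469
time: 35.3
eef_pos: [0.4761, 0.4483, 0.0088]
eef_rot: [[-0.039, 0.98, 0.196], [0.197, 0.2, -0.96], [-0.98, 0.001, -0.201]]
contact_force: [-0.2, -1.7, 5.5]
opening: 0.0265
time: 35.8
eef_pos: [0.4761, 0.4483, 0.0088]
eef_rot: [[-0.039, 0.98, 0.196], [0.197, 0.2, -0.96], [-0.98, 0.001, -0.201]]
contact_force: [-0.5, -1.9, 5.2]
opening: 0.0265
t 35.8 pos [0.4761 0.4483 0.0088] F [-0.5 -1.9  5.2] T [-0.29  0.2   0.07] op 0.0265
[ 31.4  32.4 -12.2  41.4  10.9 110.2]
[[-0.039, 0.9799, 0.1957], [0.1971, 0.1996, -0.9598], [-0.9796, 0.0011, -0.201]]
```

View pics/w22.png

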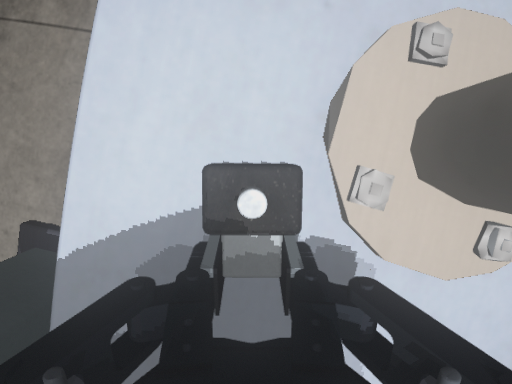

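```bash

python3 -c "
from h import *
rel([0.473,.43,0.095],Rt(101.5,.2)); rel([0.4405,.2410,0.095],Rt(102.3,.2))"
python3 -m crank '{"claw":[1,1,1,1,1],"linear":[[-20,0,-4],[-50,0,-10],[-80,0,0],[-88,0,0],[-88,0,0]],"dr":[[0,0,0],[0,0,0],[0,0,0],[0,0,0],[0,0,0]]}'
python3 -c "
from h import *
st(); c=cam('wrist'); save(c,'w23.png');rel([0.4405,.2410,0.095],Rt(102.3,.2))"
```

```text
t 35.85 pos [0.4761 0.4482 0.0088] linear [-87.9, -6.6, -0.4] dr [0.0004, -0.0023, -0.0011] op 0.0266
t 35.85 pos [0.4761 0.4482 0.0088] linear [-123.9, -76.2, 174.6] dr [-0.0133, -0.0023, -0.0039] op 0.0266
time: 36.35
eef_pos: [0.48, 0.431, 0.0954]
eef_rot: [[-0.038, 0.98, 0.195], [0.198, 0.199, -0.96], [-0.98, 0.002, -0.201]]
contact_force: [0.7, 0.5, -1.2]
opening: 0.0266
t 36.35 pos [0.48   0.431  0.0954] F [ 0.7  0.5 -1.2] T [-0.27 -0.05  0.06] op 0.0266
[ 29.8  27.3  -6.3  52.6  11.  108.7]
[[-0.0379, 0.98, 0.1954], [0.1977, 0.199, -0.9598], [-0.9795, 0.0023, -0.2013]]
t 36.4 pos [0.4794 0.4309 0.0941] linear [-36.7, -76.0, 174.5] dr [-0.0136, -0.0021, -0.0033] op 0.027
```

View pics/w23.png

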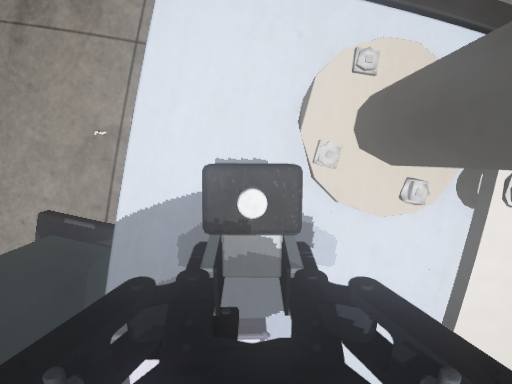

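Coil held. Move over the tray and lower.

```bash

python3 -m crank '{"claw":[1,1,1,1,1],"linear":[[-8,-18,42],[-17,-36,84],[-26,-54,126],[-37,-76,170],[-37,-76,174.5]],"dr":[[-0.014,0,0],[-0.014,0,0],[-0.014,0,0],[-0.014,0,0],[-0.014,0,0]]}'
python3 -c "
from h import *
st(); c=cam('wrist'); save(c,'w24.png');rel([0.4405,.2410,0.016],Rt(102.3,.2))"
```

```text
time: 36.9
eef_pos: [0.4381, 0.2374, 0.0943]
eef_rot: [[-0.043, 0.978, 0.206], [0.195, 0.21, -0.958], [-0.98, -0.001, -0.2]]
contact_force: [-1.1, -0.2, -1.5]
opening: 0.0266
t 36.9 pos [0.4381 0.2374 0.0943] F [-1.1 -0.2 -1.5] T [-0.13 -0.06 -0.02] op 0.0266
[ 12.3  16.6 -24.3  49.1  11.5  90.2]
[[-0.0426, 0.9776, 0.2059], [0.1952, 0.2103, -0.958], [-0.9798, -0.0006, -0.1998]]
t 36.95 pos [0.4394 0.2387 0.0944] linear [77.2, 1.5, 13.7] dr [-0.0026, -0.0016, -0.0012] op 0.0265
```

View pics/w24.png

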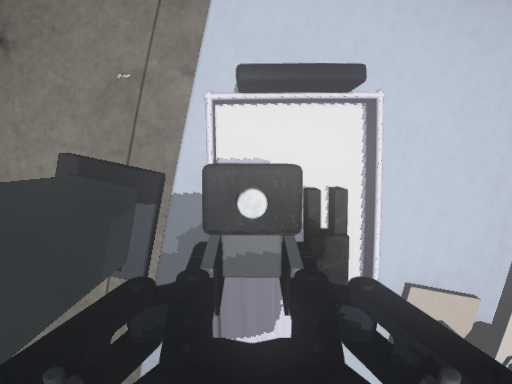

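```bash

python3 -m crank '{"claw":[1,1,1,1,1],"linear":[[25,1,4],[50,1,9],[65,1,12],[75,1,13.5],[77,1,13.5]],"dr":[[0,0,0],[0,0,0],[0,0,0],[0,0,0],[0,0,0]]}'
python3 -c "
from h import *
st(); c=cam('wrist'); save(c,'w25.png')"
```

```text
time: 37.45
eef_pos: [0.4405, 0.2438, 0.0159]
eef_rot: [[-0.042, 0.977, 0.21], [0.196, 0.214, -0.957], [-0.98, 0.001, -0.201]]
contact_force: [0.2, -0.1, -0.1]
opening: 0.0267
t 37.45 pos [0.4405 0.2438 0.0159] F [ 0.2 -0.1 -0.1] T [-0.2  -0.07 -0.  ] op 0.0267
[ 13.   22.1 -30.7  37.1  11.6  90.7]
[[-0.0422, 0.9769, 0.2095], [0.1962, 0.2137, -0.957], [-0.9797, 0.0008, -0.2006]]
```

View pics/w25.png

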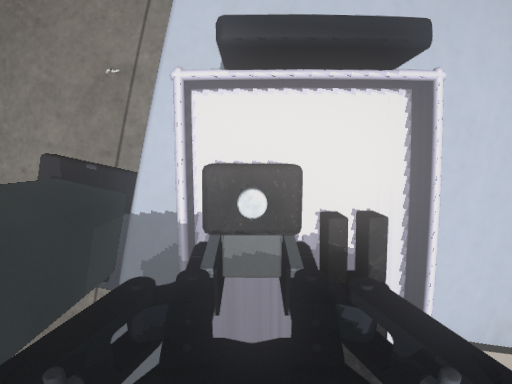

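```bash

python3 -m crank '{"claw":[1,1,1,0.64,0.62],"linear":[[1,0,0.2],[2,0,0.4],[3.4,0,0.7],[3.4,0,0.7],[3.4,0,0.7]],"dr":[[0,0,0],[0,0,0],[0,0,0],[0,0,0],[0,0,0]]}'
python3 -m crank '{"claw":[0.62,0.62,0.62,0.62,0.62],"linear":[[0,0,0],[0,0,0],[-20,0,-2],[-55,0,-5],[-90,0,-5]],"dr":[[0,0,0],[0,0,0],[0,0,0],[0,0,0],[0,0,0]]}'
python3 -c "
from h import *
st(); c=cam('wrist'); save(c,'w26.png')"
```

```text
time: 38.0
eef_pos: [0.4413, 0.2433, 0.0141]
eef_rot: [[-0.04, 0.977, 0.209], [0.197, 0.213, -0.957], [-0.98, 0.003, -0.201]]
contact_force: [-0.2, -0.0, 0.3]
opening: 0.0326
time: 38.5
eef_pos: [0.4432, 0.2303, 0.104]
eef_rot: [[-0.041, 0.977, 0.209], [0.196, 0.213, -0.957], [-0.98, 0.002, -0.201]]
contact_force: [1.1, 0.5, 0.4]
opening: 0.0322
t 38.5 pos [0.4432 0.2303 0.104 ] F [1.1 0.5 0.4] T [-0.16 -0.07 -0.03] op 0.0322
[ 11.4  16.2 -23.1  50.8  11.6  89. ]
[[-0.0409, 0.977, 0.2094], [0.1965, 0.2134, -0.957], [-0.9797, 0.002, -0.2007]]
```

View pics/w26.png

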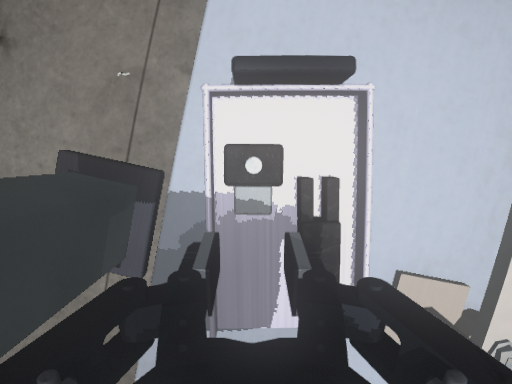

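```bash

python3 -c "
from h import *
rel([0.42,0.0,0.2],Rdown(105))"
```

```text
t 38.55 pos [0.4456 0.2301 0.109 ] linear [-133.8, -73.3, 196.5] dr [-0.046, -0.2017, -0.0131] op 0.0325
```

```bash

python3 -m crank '{"claw":[0.3,0.3,0.3,0.3,0.3],"linear":[[-25,-15,38],[-55,-30,78],[-85,-45,118],[-110,-60,157],[-134,-73,196]],"dr":[[0,-0.05,0],[0,-0.1,0],[-0.02,-0.15,0],[-0.046,-0.2,-0.013],[-0.046,-0.2,-0.013]]}'
python3 -c "
from h import *
rel([0.48,-0.27,0.2],Rdown(108.5))
rel([0.5487,-0.444,0.11],Rdown(108.5))"
```

```text
time: 39.05
eef_pos: [0.4182, 0.0005, 0.1956]
eef_rot: [[-0.005, 0.965, 0.261], [-0.001, 0.261, -0.965], [-1.0, -0.005, -0.0]]
contact_force: [1.4, -0.8, 0.1]
opening: 0.0598
t 39.05 pos [0.4182 0.0005 0.1956] linear [-4.3, -11.0, 277.2] dr [-0.0586, -0.0002, 0.0051] op 0.0598
t 39.05 pos [0.4182 0.0005 0.1956] linear [85.5, 10.3, 463.1] dr [-0.0586, -0.0002, 0.0051] op 0.0598
```

```bash

python3 -m crank '{"claw":[0.3,0.3,0.3,0.3,0.3],"linear":[[0,-2,45],[0,-4,92],[0,-7,140],[0,-10,188],[0,-10,235]],"dr":[[0,0,0],[0,0,0],[-0.03,0,0],[-0.058,0,0],[-0.058,0,0.005]]}'
python3 -m crank '{"claw":[0.3,0.3,0.3,0.3,0.3],"linear":[[0,5,45],[0,12,85],[0,20,125],[0,23,150],[0,23,150]],"dr":[[0,0,0],[0,0,0],[0,0,0],[0,0,0],[0,0,0]]}'
python3 -c "
from h import *
import pickle
st();rel([0.5487,-0.444,0.11],Rdown(108.5))
for n in('wrist','top'):
  c=cam(n); save(c,'27'+n+'.png'); pickle.dump(c,open('27'+n+'.pkl','wb'))
"
```

```text
time: 39.55
eef_pos: [0.4698, -0.2303, 0.1942]
eef_rot: [[-0.001, 0.949, 0.315], [0.002, 0.315, -0.949], [-1.0, 0.0, -0.002]]
contact_force: [1.0, 0.7, 0.0]
opening: 0.0597
time: 40.05
eef_pos: [0.5396, -0.3659, 0.1925]
eef_rot: [[-0.001, 0.95, 0.313], [0.002, 0.313, -0.95], [-1.0, -0.001, -0.002]]
contact_force: [-0.4, 0.6, 0.0]
opening: 0.0601
t 40.05 pos [ 0.5396 -0.3659  0.1925] F [-0.4  0.6  0. ] T [ 0.04  0.03 -0.  ] op 0.0601
[-41.3  28.6  12.7  74.2   0.   30.5]
[[-0.0013, 0.9499, 0.3125], [0.0021, 0.3125, -0.9499], [-1.0, -0.0005, -0.0024]]
t 40.05 pos [ 0.5396 -0.3659  0.1925] linear [82.3, -15.8, 77.2] dr [-0.005, -0.0024, 0.0005] op 0.0601
```

View pics/27wrist.png

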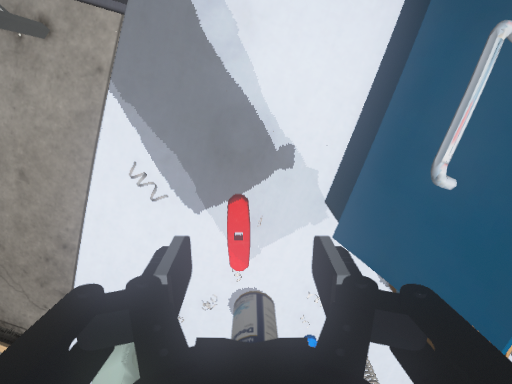

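```bash
python3 - <<'E'
from h import *
import pickle
c=pickle.load(open('27wrist.pkl','rb'))
print('base near',onz(c,253,289,0).round(4),'sides',onz(c,233,300,0.01).round(4),onz(c,275,300,0.01).round(4))
hsv=cv2.cvtColor(c['img'],cv2.COLOR_RGB2HSV)
red=((hsv[...,0]<8)|(hsv[...,0]>172))&(hsv[...,1]>130); red[:180]=0; red[280:]=0; red[:,:215]=0; red[:,262:]=0
v,u=np.where(red); P=np.array([onz(c,a,b,.013)[:2] for a,b in zip(u,v)])*1000
print(cv2.minAreaRect(P.astype(np.float32)),len(u))
t=pickle.load(open('27top.pkl','rb')); W=pts(t)
sub=W[190:225,395:430].reshape(-1,3); m=sub[:,2]>.12; print('can top',np.nanmedian(sub[m],0).round(3), sub[m].min(0).round(3),sub[m].max(0).round(3))
E
```

```text
base near [ 0.59   -0.5147 -0.    ] sides [ 0.5695 -0.5309  0.01  ] [ 0.6185 -0.5148  0.01  ]
((548.7771606445312, -443.74676513671875), (24.622770309448242, 90.1523208618164), 18.0904483795166) 1369
can top [ 0.477 -0.348  0.676] [ 0.434 -0.395  0.651] [ 0.511 -0.317  0.684]
```

```bash

python3 -c "
from h import *
rel([0.5488,-0.4437,0.08],Rdown(108.2))"
python3 -m crank '{"claw":[0.3,0.3,0.3,0.3,0.3],"linear":[[20,-6,30],[45,-15.5,70],[75,-15.5,77],[100,-15.5,77],[112,-15.5,77]],"dr":[[0,0,0],[0,0,0],[0,0,0],[0,0,0],[0,0,0]]}'
python3 -c "
from h import *
rel([0.5488,-0.4437,0.002],Rdown(108.2)); c=cam('wrist'); save(c,'w28.png')"
```

```text
t 40.15 pos [ 0.5388 -0.3632  0.1933] linear [113.0, -15.6, 79.9] dr [0.0015, -0.003, 0.0006] op 0.0603
time: 40.65
eef_pos: [0.5474, -0.4395, 0.0797]
eef_rot: [[-0.003, 0.949, 0.315], [0.004, 0.315, -0.949], [-1.0, -0.001, -0.005]]
contact_force: [-0.4, 0.2, -0.1]
opening: 0.06
t 40.65 pos [ 0.5474 -0.4395  0.0797] linear [77.7, 0.1, 4.8] dr [0.0023, -0.0048, 0.0014] op 0.06
```

View pics/w28.png

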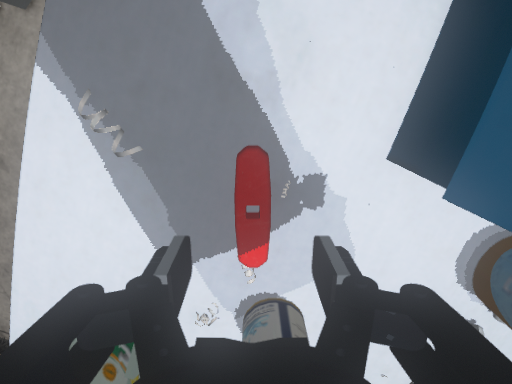

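```bash

python3 -m crank '{"claw":[0.3,0.3,0.3,0.3,0.3],"linear":[[25,0.5,4],[50,0.5,4],[66,0.5,4],[74,0.5,4],[76,0.5,4]],"dr":[[0,0,0],[0,0,0],[0,0,0],[0,0,0],[0,0,0]]}'
python3 -m crank '{"claw":[1,1,1,1,1],"linear":[[0,0,0],[0,0,0],[0,0,0],[0,0,0],[0,0,0]],"dr":[[0,0,0],[0,0,0],[0,0,0],[0,0,0],[0,0,0]]}'
python3 -m crank '{"claw":[1,1,1,1,1],"linear":[[0,0,0],[-15,0,0],[-50,0,0],[-90,0,0],[-130,0,0]],"dr":[[0,0,0],[0,0,0],[0,0,0],[0,0,0],[0,0,0]]}'
python3 -c "
from h import *
st(); c=cam('wrist'); save(c,'w29.png')
rel([0.44,-0.30,0.21],Rdown(108.2));rel([0.42,-0.0,0.21],Rdown(105))"
```

```text
time: 41.2
eef_pos: [0.5501, -0.444, 0.0062]
eef_rot: [[-0.001, 0.949, 0.315], [0.002, 0.315, -0.949], [-1.0, -0.0, -0.002]]
contact_force: [-0.4, -0.5, 0.6]
opening: 0.06
time: 41.7
eef_pos: [0.5504, -0.4449, 0.0072]
eef_rot: [[0.0, 0.949, 0.314], [0.001, 0.314, -0.949], [-1.0, 0.001, -0.0]]
contact_force: [-2.0, 1.1, 8.2]
opening: 0.0231
time: 42.2
eef_pos: [0.5499, -0.4445, 0.1378]
eef_rot: [[-0.001, 0.949, 0.314], [0.002, 0.314, -0.949], [-1.0, -0.0, -0.002]]
contact_force: [0.6, 0.2, 0.2]
opening: 0.0231
t 42.2 pos [ 0.5499 -0.4445  0.1378] F [0.6 0.2 0.2] T [-0.08 -0.04 -0.  ] op 0.0231
[-45.6  35.4  16.6  71.3   0.   26.1]
[[-0.0006, 0.9494, 0.3142], [0.0017, 0.3142, -0.9494], [-1.0, -0.0, -0.0018]]
t 42.25 pos [ 0.5515 -0.4461  0.145 ] linear [-66.3, -59.7, -173.4] dr [0.0021, 0.0057, -0.0037] op 0.0234
t 42.25 pos [ 0.5515 -0.4461  0.145 ] linear [-67.6, 15.6, -464.4] dr [0.0579, 0.0056, -0.0039] op 0.0234
```

View pics/w29.png

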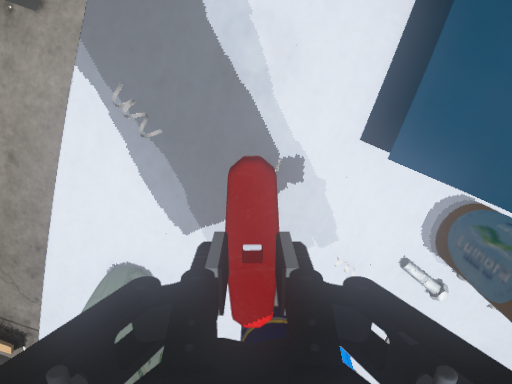

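```bash

python3 -m crank '{"claw":[1,1,1,1,1],"linear":[[-30,-15,-30],[-60,-30,-70],[-66,-38,-115],[-66,-38,-162],[-66,-38,-210]],"dr":[[0,0,0],[0,0,0],[0,0,0],[0,0,0],[0,0,0]]}'
python3 -m crank '{"claw":[1,1,1,1,1],"linear":[[0,8,-46],[0,18,-94],[0,28,-142],[0,40,-190],[0,54,-236]],"dr":[[0,0,0],[0.02,0,0],[0.058,0,0],[0.058,0,0],[0.058,0,0]]}'
python3 -c "
from h import *
rel([0.4528,.1833,0.16],Rdown(102.3))"
```

```text
time: 42.75
eef_pos: [0.4472, -0.2562, 0.2028]
eef_rot: [[0.001, 0.95, 0.313], [0.001, 0.313, -0.95], [-1.0, 0.001, -0.001]]
contact_force: [0.2, 0.1, 0.3]
opening: 0.0231
time: 43.25
eef_pos: [0.4245, -0.0146, 0.2033]
eef_rot: [[0.001, 0.966, 0.258], [0.002, 0.258, -0.966], [-1.0, 0.001, -0.001]]
contact_force: [0.8, 0.0, -0.2]
opening: 0.0231
t 43.25 pos [ 0.4245 -0.0146  0.2033] linear [43.6, 78.3, -183.9] dr [0.0464, -0.0015, -0.0011] op 0.0231
```

```bash

python3 -m crank '{"claw":[1,1,1,1,1],"linear":[[0,16,-40],[0,32,-80],[0,50,-125],[10,70,-165],[40,78,-184]],"dr":[[0,0,0],[0.02,0,0],[0.046,0,0],[0.046,0,0],[0.046,0,0]]}'
python3 -m crank '{"claw":[1,1,1,1,1],"linear":[[20,0,0],[55,0,0],[85,0,0],[85,0,0],[85,0,0]],"dr":[[0,0,0],[0,0,0],[0,0,0],[0,0,0],[0,0,0]]}'
python3 -c "
from h import *
import pickle
rel([0.4528,.1833,0.0112],Rdown(102.3)); st()
for n in('wrist',):
  c=cam(n); save(c,'30'+n+'.png'); pickle.dump(c,open('30'+n+'.pkl','wb'))
"
```

```text
time: 43.75
eef_pos: [0.4547, 0.1851, 0.1647]
eef_rot: [[0.005, 0.976, 0.216], [0.004, 0.216, -0.976], [-1.0, 0.005, -0.003]]
contact_force: [0.3, -0.0, -1.6]
opening: 0.023
time: 44.25
eef_pos: [0.453, 0.1818, 0.0789]
eef_rot: [[-0.001, 0.977, 0.214], [0.002, 0.214, -0.977], [-1.0, -0.0, -0.002]]
contact_force: [0.2, 0.2, -0.1]
opening: 0.0231
t 44.25 pos [0.453  0.1818 0.0789] linear [67.7, 0.2, -1.4] dr [0.001, -0.002, 0.0003] op 0.0231
t 44.25 pos [0.453  0.1818 0.0789] F [ 0.2  0.2 -0.1] T [ 0.04 -0.    0.06] op 0.0231
[ 12.2  17.4 -24.9  47.8   0.1  89.9]
[[-0.0007, 0.9768, 0.214], [0.0019, 0.214, -0.9768], [-1.0, -0.0003, -0.002]]
```

View pics/30wrist.png

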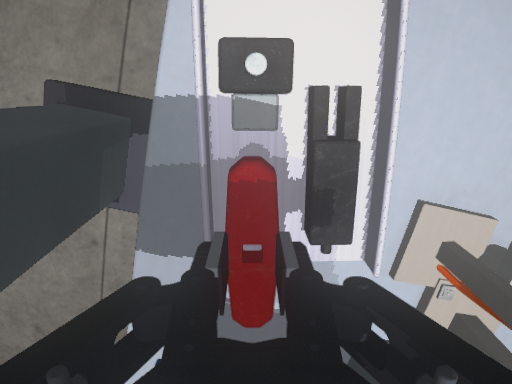

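```bash

python3 -m crank '{"claw":[1,1,1,1,1],"linear":[[22,0,-1.5],[44,0,-1.5],[58,0,-1.5],[66,0,-1.5],[68,0,-1.5]],"dr":[[0,0,0],[0,0,0],[0,0,0],[0,0,0],[0,0,0]]}'
python3 -m crank '{"claw":[1,1,0.7,0.66,0.66],"linear":[[1,0,0],[1,0,0],[1,0,0],[1,0,0],[1,0,0]],"dr":[[0,0,0],[0,0,0],[0,0,0],[0,0,0],[0,0,0]]}'
python3 -m crank '{"claw":[0.66,0.66,0.66,0.66,0.66],"linear":[[-10,0,0],[-35,0,0],[-65,0,0],[-85,0,0],[-85,0,0]],"dr":[[0,0,0],[0,0,0],[0,0,0],[0,0,0],[0,0,0]]}'
python3 -c "
from h import *
import pickle
st()
for n in('wrist','top'):
  c=cam(n); save(c,'31'+n+'.png'); pickle.dump(c,open('31'+n+'.pkl','wb'))
"
```

```text
time: 44.8
eef_pos: [0.453, 0.1834, 0.0105]
eef_rot: [[0.0, 0.977, 0.214], [0.002, 0.214, -0.977], [-1.0, 0.001, -0.002]]
contact_force: [-0.3, -0.4, 0.1]
opening: 0.023
time: 45.3
eef_pos: [0.4527, 0.1834, 0.0093]
eef_rot: [[-0.0, 0.977, 0.214], [0.002, 0.214, -0.977], [-1.0, 0.0, -0.002]]
contact_force: [-0.8, 1.4, -0.8]
opening: 0.0291
time: 45.8
eef_pos: [0.454, 0.1835, 0.097]
eef_rot: [[0.004, 0.977, 0.214], [0.003, 0.214, -0.977], [-1.0, 0.004, -0.002]]
contact_force: [0.4, 0.6, -0.7]
opening: 0.0286
t 45.8 pos [0.454  0.1835 0.097 ] F [ 0.4  0.6 -0.7] T [ 0.01 -0.05  0.04] op 0.0286
[ 12.4  16.3 -23.1  50.3   0.1  90. ]
[[0.0035, 0.9768, 0.2141], [0.003, 0.2141, -0.9768], [-1.0, 0.0041, -0.0021]]
```

View pics/31wrist.png

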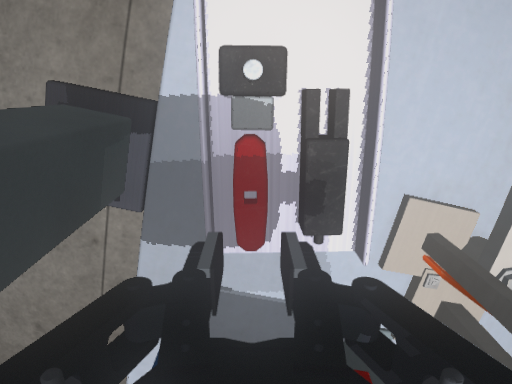

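View pics/31top.png

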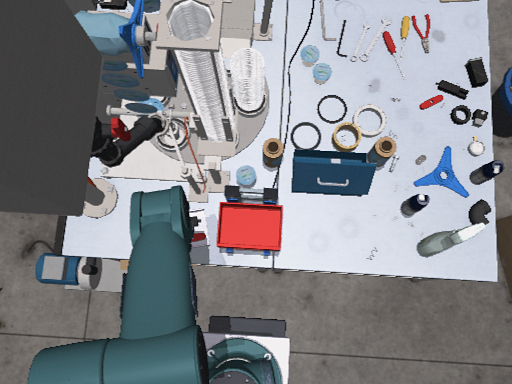

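```bash

python3 -c "
from h import *
rel([0.4464,.3396,0.11],Rdown(192.3))"
python3 -m crank '{"claw":[0.4,0.4,0.4,0.4,0.4],"linear":[[-10,0,-30],[-12,5,-60],[-12,10,-95],[-12,15,-130],[-12,26,-154]],"dr":[[-0.14,0,0],[-0.29,0,0],[-0.43,0,0],[-0.58,0,0],[-0.73,0,0]]}'
python3 -c "
from h import *
rel([0.4464,.3396,0.11],Rdown(192.3))"
```

```text
t 45.9 pos [0.4527 0.1832 0.0944] linear [-15.3, 27.3, -154.1] dr [-1.5698, -0.0012, -0.0021] op 0.0293
time: 46.4
eef_pos: [0.4436, 0.3408, 0.1053]
eef_rot: [[-0.003, 0.579, 0.815], [0.001, 0.815, -0.579], [-1.0, -0.001, -0.003]]
contact_force: [0.7, -1.1, 0.6]
opening: 0.0514
t 46.4 pos [0.4436 0.3408 0.1053] linear [-4.7, 0.7, 3.0] dr [-0.8324, -0.0029, -0.0007] op 0.0514
```

```bash

python3 -m crank '{"claw":[0.4,0.4,0.4,0.4,0.4],"linear":[[0,0,3],[0,0,3],[0,0,3],[0,0,3],[0,0,3]],"dr":[[-0.14,0,0],[-0.29,0,0],[-0.43,0,0],[-0.58,0,0],[-0.73,0,0]]}'
python3 -m crank '{"claw":[0.4,0.4,0.4,0.4,0.4],"linear":[[0,0,0],[0,0,0],[0,0,0],[0,0,0],[0,0,0]],"dr":[[-0.102,0,0],[-0.102,0,0],[-0.102,0,0],[-0.102,0,0],[-0.102,0,0]]}'
python3 -c "
from h import *
import pickle
rel([0.4464,.3396,0.11],Rdown(192.3)); st()
for n in('wrist',):
  c=cam(n); save(c,'32'+n+'.png'); pickle.dump(c,open('32'+n+'.pkl','wb'))
"
```

```text
time: 46.9
eef_pos: [0.4468, 0.3371, 0.1052]
eef_rot: [[-0.003, -0.111, 0.994], [0.001, 0.994, 0.111], [-1.0, 0.001, -0.002]]
contact_force: [-0.3, -0.1, 0.3]
opening: 0.0514
time: 47.4
eef_pos: [0.4473, 0.3374, 0.1061]
eef_rot: [[-0.001, -0.204, 0.979], [0.002, 0.979, 0.204], [-1.0, 0.002, -0.001]]
contact_force: [0.3, 0.1, -0.4]
opening: 0.0513
t 47.4 pos [0.4473 0.3374 0.1061] linear [-3.9, 2.4, -0.5] dr [-0.0093, -0.0007, -0.002] op 0.0513
t 47.4 pos [0.4473 0.3374 0.1061] F [ 0.3  0.1 -0.4] T [-0.05  0.01  0.03] op 0.0513
[ 28.6  22.3 -12.1  55.7   0.1  16.9]
[[-0.0011, -0.204, 0.979], [0.0019, 0.979, 0.204], [-1.0, 0.002, -0.0007]]
```

View pics/32wrist.png

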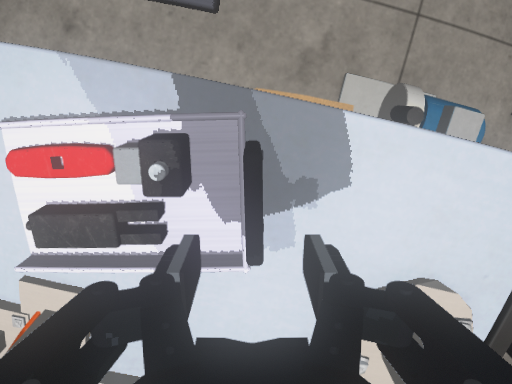

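```bash

python3 -c "
from h import *
import pickle
c=pickle.load(open('32wrist.pkl','rb'))
A=[onz(c,*p,.058) for p in [(245.5,146),(263,146),(262.5,262),(246,262)]]
for a in A: print(a.round(4))
m=sum(A)/4; print(m.round(4), np.linalg.norm(A[0]-A[1]),np.linalg.norm(A[0]-A[3]))
e=A[2]+A[3]-A[0]-A[1]; print(np.degrees(np.arctan2(e[1],e[0])))
rel([m[0],m[1],.031],Rdown(192.3))
"
```

```text
[0.4042 0.3253 0.058 ]
[0.4021 0.3358 0.058 ]
[0.4801 0.3526 0.058 ]
[0.4824 0.3415 0.058 ]
[0.4422 0.3388 0.058 ] 0.010672119001629437 0.07983209382453843
11.936918251957762
t 47.45 pos [0.4474 0.3374 0.1062] linear [75.2, 2.3, -4.7] dr [-0.0089, -0.0005, -0.002] op 0.0511
```

```bash

python3 -m crank '{"claw":[0.4,0.4,0.4,0.4,0.4],"linear":[[20,2.3,-4.7],[45,2.3,-4.7],[62,2.3,-4.7],[73,2.3,-4.7],[75,2.3,-4.7]],"dr":[[-0.003,0,0],[-0.003,0,0],[-0.003,0,0],[-0.003,0,0],[-0.003,0,0]]}'
python3 -m crank '{"claw":[0.4,0.7,1,1,1],"linear":[[0,0,0],[0,0,0],[0,0,0],[0,0,0],[0,0,0]],"dr":[[0,0,0],[0,0,0],[0,0,0],[0,0,0],[0,0,0]]}'
python3 -m crank '{"claw":[1,1,1,1,1],"linear":[[0,0,0],[0,0,0],[0,0,0],[0,0,0],[0,0,0]],"dr":[[0,0,0],[0,0,0],[0,0,0],[0,0,0],[0,0,0]]}'
python3 -c "
from h import *
st(); c=cam('wrist'); save(c,'w33.png')"
```

```text
time: 47.95
eef_pos: [0.4418, 0.3386, 0.0303]
eef_rot: [[-0.002, -0.208, 0.978], [0.001, 0.978, 0.208], [-1.0, 0.002, -0.002]]
contact_force: [0.8, 0.1, 0.6]
opening: 0.0512
time: 48.45
eef_pos: [0.4429, 0.339, 0.032]
eef_rot: [[0.001, -0.208, 0.978], [0.002, 0.978, 0.208], [-1.0, 0.002, 0.001]]
contact_force: [0.2, -0.9, 6.3]
opening: 0.0111
time: 48.95
eef_pos: [0.4428, 0.339, 0.0321]
eef_rot: [[0.001, -0.208, 0.978], [0.002, 0.978, 0.208], [-1.0, 0.002, 0.001]]
contact_force: [0.6, -2.3, 5.8]
opening: 0.0108
t 48.95 pos [0.4428 0.339  0.0321] F [ 0.6 -2.3  5.8] T [-0.36 -0.02  0.2 ] op 0.0108
[ 29.   25.9 -19.2  44.8   0.1  17. ]
[[0.0006, -0.2085, 0.978], [0.0024, 0.978, 0.2085], [-1.0, 0.0023, 0.0011]]
```

View pics/w33.png

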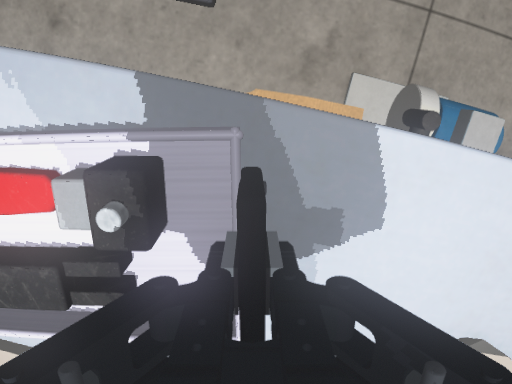

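```bash

python3 -m crank '{"claw":[1,1,1,1,1],"linear":[[-3,0,0],[-8,0,0],[-14,0,0],[-22,0,0],[-30,0,0]],"dr":[[0,0,-0.01],[0,0,-0.02],[0,0,-0.02],[0,0,-0.02],[0,0,-0.02]]}'
python3 -m crank '{"claw":[1,1,1,1,1],"linear":[[-10,0,0],[-16,0,0],[-16,0,0],[-16,0,0],[-16,0,0]],"dr":[[0,0,0],[0,0,0],[0,0,0],[0,0,0],[0,0,0]]}'
python3 -c "
from h import *
st(); c=cam('wrist'); save(c,'w34.png'); c=cam('scene'); save(c,'s34.png'); cv2.imwrite('pics/s34z.png',cv2.resize(cv2.imread('pics/s34.png')[170:310,90:280],None,fx=4,fy=4,interpolation=cv2.INTER_CUBIC))"
```

```text
time: 49.5
eef_pos: [0.4423, 0.3388, 0.062]
eef_rot: [[0.003, -0.208, 0.978], [-0.017, 0.978, 0.208], [-1.0, -0.018, -0.0]]
contact_force: [-0.7, -0.6, -4.3]
opening: 0.0108
time: 50.0
eef_pos: [0.4421, 0.3389, 0.0769]
eef_rot: [[0.003, -0.208, 0.978], [-0.018, 0.978, 0.208], [-1.0, -0.018, -0.001]]
contact_force: [-0.2, -0.8, -3.4]
opening: 0.0106
t 50.0 pos [0.4421 0.3389 0.0769] F [-0.2 -0.8 -3.4] T [ 0.32  0.01 -0.  ] op 0.0106
[ 29.6  23.7 -14.8  51.9  -1.   17.6]
[[0.0028, -0.2083, 0.9781], [-0.0179, 0.9779, 0.2083], [-0.9998, -0.0181, -0.001]]
```

View pics/w34.png

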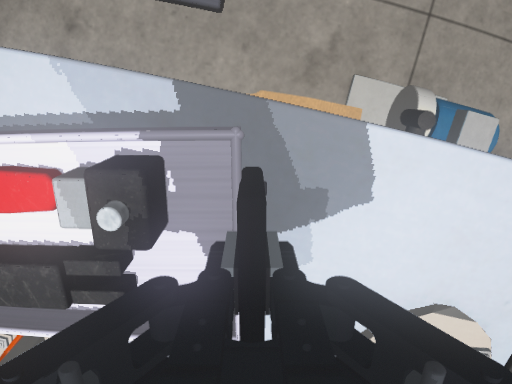

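View pics/s34z.png

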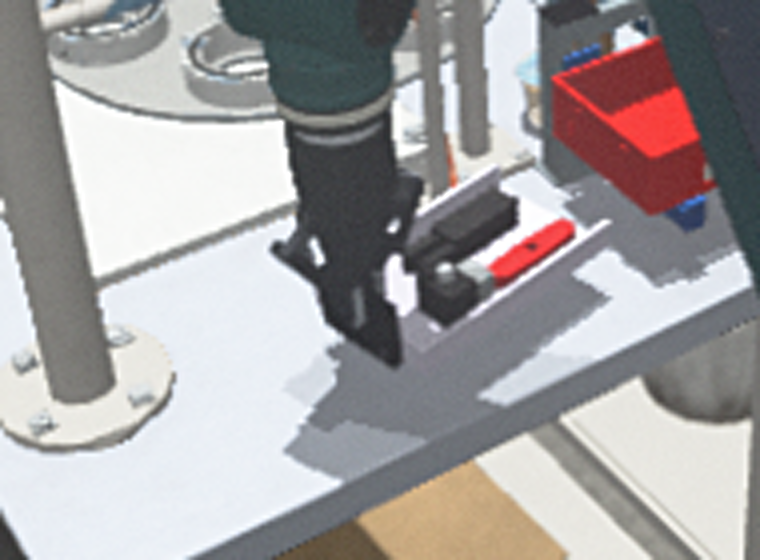

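```bash

cat >> h.py <<'E'
def Rp(yaw,p): # pitch: nose down p deg, about tool z
    return Rdown(yaw)@Ro.from_rotvec([0,0,np.radians(p)]).as_matrix()
E
python3 -c "
from h import *
rel([0.385,.335,0.10],Rp(180,0))"
```

```text
t 50.1 pos [0.442  0.3389 0.0769] linear [-23.2, 7.6, -56.6] dr [0.2099, 0.0009, 0.0181] op 0.0106
```

```bash

python3 -m crank '{"claw":[1,1,1,1,1],"linear":[[-5,1,-8],[-10,3,-20],[-16,5,-34],[-21,7,-48],[-23,7.6,-56.6]],"dr":[[0.03,0,0],[0.07,0,0],[0.12,0,0],[0.17,0,0],[0.21,0,0.01]]}'
python3 -c "
from h import *
st()
rel([0.385,.335,0.20],Rp(180,0))
rel([0.385,.32,0.235],Rp(180,12))"
```

```text
time: 50.6
eef_pos: [0.3843, 0.3352, 0.1003]
eef_rot: [[0.002, 0.002, 1.0], [-0.008, 1.0, -0.002], [-1.0, -0.008, 0.002]]
contact_force: [0.8, -0.1, -3.2]
opening: 0.011
t 50.6 pos [0.3843 0.3352 0.1003] F [ 0.8 -0.1 -3.2] T [ 0.37 -0.07 -0.03] op 0.011
[ 32.2  18.2 -19.6  52.3  -0.4  32.3]
[[0.0021, 0.0016, 1.0], [-0.0077, 1.0, -0.0016], [-1.0, -0.0077, 0.0021]]
t 50.6 pos [0.3843 0.3352 0.1003] linear [-99.7, -0.9, 0.9] dr [-0.0016, 0.0021, 0.0077] op 0.011
t 50.6 pos [0.3843 0.3352 0.1003] linear [-134.5, -16.2, 1.0] dr [-0.0014, 0.0022, 0.2171] op 0.011
```

```bash

python3 -m crank '{"claw":[1,1,1,1,1],"linear":[[-12,0,0],[-32,0,0],[-55,-3,0],[-80,-6,0],[-100,-9,0]],"dr":[[0,0,0.01],[0,0,0.03],[0,0,0.06],[0,0,0.09],[0,0,0.12]]}'
python3 -m crank '{"claw":[1,1,1,1,1],"linear":[[-15,0,0],[-32,0,0],[-38,0,0],[-38,0,0],[-38,0,0]],"dr":[[0,0,0.03],[0,0,0.06],[0,0,0.09],[0,0,0.09],[0,0,0.09]]}'
python3 -c "
from h import *
st();c=cam('scene'); save(c,'s35.png'); c=cam('wrist'); save(c,'w35.png')
rel([0.49,.255,0.235],Rp(180,14))"
```

```text
time: 51.1
eef_pos: [0.3857, 0.3268, 0.2023]
eef_rot: [[0.004, -0.002, 1.0], [0.114, 0.993, 0.001], [-0.993, 0.114, 0.004]]
contact_force: [0.3, 1.1, -3.4]
opening: 0.0111
time: 51.6
eef_pos: [0.3848, 0.3223, 0.2374]
eef_rot: [[0.002, 0.0, 1.0], [0.2, 0.98, -0.001], [-0.98, 0.2, 0.002]]
contact_force: [-0.2, 0.6, -3.8]
opening: 0.0109
t 51.6 pos [0.3848 0.3223 0.2374] F [-0.2  0.6 -3.8] T [-0.06 -0.06 -0.02] op 0.0109
[ 24.6   8.2 -11.8  65.   10.5  25.1]
[[0.0016, 0.0002, 1.0], [0.2002, 0.9797, -0.0005], [-0.9797, 0.2002, 0.0016]]
t 51.7 pos [0.3847 0.3226 0.2372] linear [-11.2, -66.7, 105.3] dr [0.0003, 0.0011, 0.043] op 0.0107
```

View pics/s35.png

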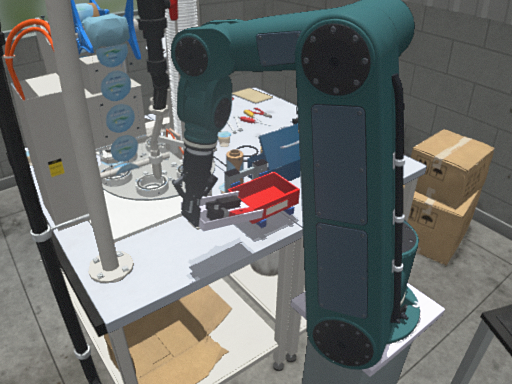

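View pics/w35.png

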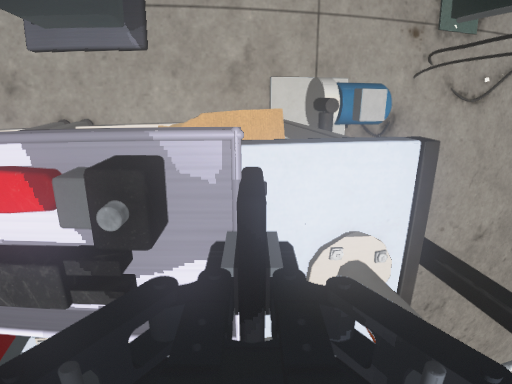

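```bash

python3 -c "
from h import *
rel([0.43,.272,0.24],Rp(180,16))"
python3 -m crank '{"claw":[1,1,1,1,1],"linear":[[-3,-10,6],[-6,-20,15],[-9,-32,25],[-11,-44,36],[-13,-50,45]],"dr":[[0,0,0.01],[0,0,0.025],[0,0,0.04],[0,0,0.055],[0,0,0.07]]}'
python3 -c "
from h import *
st()
rel([0.485,.252,0.237],Rp(180,16))"
```

```text
t 51.7 pos [0.3847 0.3226 0.2372] linear [-12.8, -49.0, 45.3] dr [0.0003, 0.0011, 0.0779] op 0.0107
time: 52.2
eef_pos: [0.4302, 0.2705, 0.2401]
eef_rot: [[0.001, -0.0, 1.0], [0.269, 0.963, -0.0], [-0.963, 0.269, 0.001]]
contact_force: [-0.3, 1.3, -4.3]
opening: 0.0105
t 52.2 pos [0.4302 0.2705 0.2401] F [-0.3  1.3 -4.3] T [-0.08 -0.01  0.  ] op 0.0105
[ 14.3   8.9 -11.3  65.8  15.1  14.9]
[[0.0011, -0.0002, 1.0], [0.269, 0.9631, -0.0002], [-0.9631, 0.269, 0.0011]]
t 52.2 pos [0.4302 0.2705 0.2401] linear [-1.9, -18.6, 54.8] dr [0.0002, 0.0011, 0.0069] op 0.0105
```

```bash

python3 -m crank '{"claw":[1,1,1,1,1],"linear":[[0,-4,10],[-1,-8,22],[-2,-13,36],[-2,-17,48],[-2,-18.6,54.8]],"dr":[[0,0,0.005],[0,0,0.007],[0,0,0.007],[0,0,0.007],[0,0,0.007]]}'
python3 -c "
from h import *
st();c=cam('scene'); save(c,'s36.png'); c=cam('top'); save(c,'t36.png')
cv2.imwrite('pics/s36z.png',cv2.resize(cv2.imread('pics/s36.png')[120:260,150:330],None,fx=4,fy=4,interpolation=cv2.INTER_CUBIC))
for a in (16,20,24,28,32,36,40,45,50):
  r=np.radians(a); print(a,'y',round(.058+.206*np.cos(r)-.026*np.sin(r),4),'z',round(.148+.206*np.sin(r)+.026*np.cos(r),4))
"
```

```text
time: 52.7
eef_pos: [0.486, 0.2523, 0.2374]
eef_rot: [[0.002, -0.0, 1.0], [0.275, 0.961, -0.0], [-0.961, 0.275, 0.002]]
contact_force: [-0.9, -0.7, -4.4]
opening: 0.0112
t 52.7 pos [0.486  0.2523 0.2374] F [-0.9 -0.7 -4.4] T [-0.15  0.03 -0.08] op 0.0112
[10.6 13.5 -5.8 67.6 15.7 11.1]
[[0.0021, -0.0002, 1.0], [0.2755, 0.9613, -0.0004], [-0.9613, 0.2755, 0.002]]
16 y 0.2489 z 0.2298
20 y 0.2427 z 0.2429
24 y 0.2356 z 0.2555
28 y 0.2277 z 0.2677
32 y 0.2189 z 0.2792
36 y 0.2094 z 0.2901
40 y 0.1991 z 0.3003
45 y 0.1853 z 0.312
50 y 0.1705 z 0.3225
```

View pics/s36z.png

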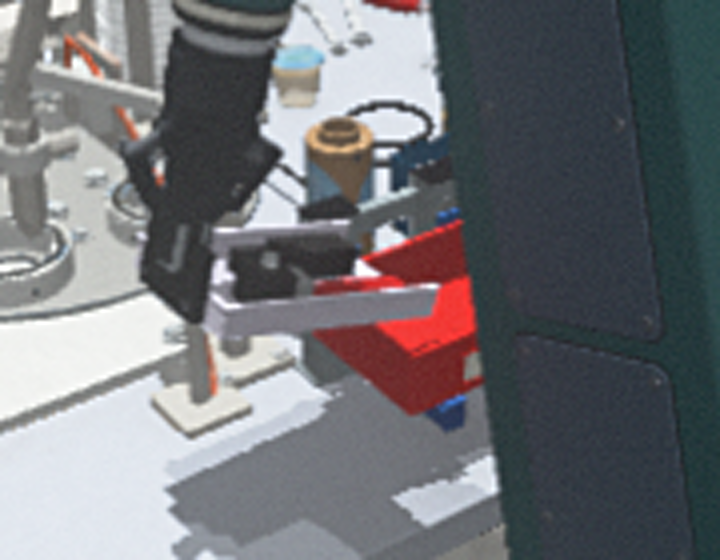

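View pics/t36.png

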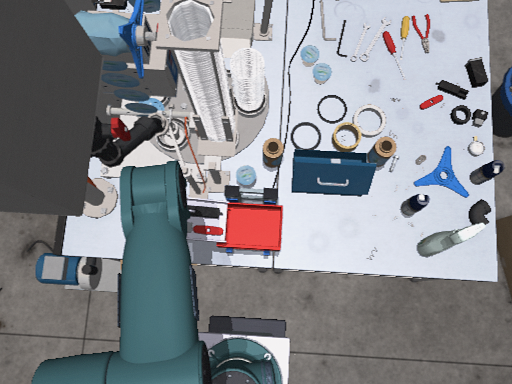

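```bash

cat > tip.py <<'E'
from h import *
import sys
for a in map(float,sys.argv[1:]):
  r=np.radians(a); y=.052+.206*np.cos(r)-.026*np.sin(r); z=.150+.206*np.sin(r)+.026*np.cos(r)
  rel([.486,y,z],Rp(180,a))
E
python3 tip.py 20 24 28
```

```text
t 52.8 pos [0.4856 0.2524 0.2374] linear [-11.5, -13.1, 0.5] dr [0.0, 0.0018, 0.07] op 0.011
t 52.8 pos [0.4856 0.2524 0.2374] linear [-25.7, -16.4, 0.5] dr [0.0001, 0.0018, 0.1398] op 0.011
t 52.8 pos [0.4856 0.2524 0.2374] linear [-39.5, -20.6, 0.5] dr [0.0002, 0.0018, 0.2096] op 0.011
```

```bash

python3 -m crank '{"claw":[1,1,1,1,1],"linear":[[-5,-6,0],[-11.5,-13,0],[-19,-15,0],[-26,-16.5,0],[-32,-18.5,0]],"dr":[[0,0,0.03],[0,0,0.07],[0,0,0.105],[0,0,0.14],[0,0,0.175]]}'
python3 tip.py 30 34 38 42
```

```text
time: 53.3
eef_pos: [0.4842, 0.226, 0.264]
eef_rot: [[0.002, -0.001, 1.0], [0.44, 0.898, 0.0], [-0.898, 0.44, 0.003]]
contact_force: [-0.6, 0.6, -4.6]
opening: 0.011
t 53.3 pos [0.4842 0.226  0.264 ] linear [-14.1, -2.7, 1.8] dr [0.0014, 0.0022, 0.0679] op 0.011
t 53.3 pos [0.4842 0.226  0.264 ] linear [-28.3, -6.0, 1.8] dr [0.0014, 0.0022, 0.1377] op 0.011
t 53.3 pos [0.4842 0.226  0.264 ] linear [-42.1, -10.2, 1.8] dr [0.0015, 0.0021, 0.2075] op 0.011
t 53.3 pos [0.4842 0.226  0.264 ] linear [-55.6, -15.4, 1.9] dr [0.0016, 0.0021, 0.2773] op 0.011
```

```bash

python3 -m crank '{"claw":[1,1,1,1,1],"linear":[[-7,-1.5,1],[-14,-2.7,1.5],[-21,-4.2,1.5],[-28,-6,1.5],[-35,-8,1.5]],"dr":[[0,0,0.034],[0,0,0.068],[0,0,0.103],[0,0,0.138],[0,0,0.172]]}'
python3 -c "
from h import *
st();c=cam('scene'); save(c,'s37.png'); c=cam('wrist'); save(c,'w37.png')
cv2.imwrite('pics/s37z.png',cv2.resize(cv2.imread('pics/s37.png')[120:260,150:330],None,fx=4,fy=4,interpolation=cv2.INTER_CUBIC))"
python3 tip.py 36 40 45 50
```

```text
time: 53.8
eef_pos: [0.4857, 0.2035, 0.2918]
eef_rot: [[0.002, -0.002, 1.0], [0.587, 0.81, 0.0], [-0.81, 0.587, 0.002]]
contact_force: [0.1, 0.3, -4.2]
opening: 0.0113
t 53.8 pos [0.4857 0.2035 0.2918] F [ 0.1  0.3 -4.2] T [-0.77  0.03  0.03] op 0.0113
[-5.4 12.1 -6.  75.7 35.8 -6.7]
[[0.0018, -0.0017, 1.0], [0.587, 0.8096, 0.0003], [-0.8096, 0.587, 0.0025]]
t 53.9 pos [0.486  0.2029 0.2915] linear [-0.2, 0.8, -0.0] dr [0.0003, 0.0022, 0.0018] op 0.0107
t 53.9 pos [0.486  0.2029 0.2915] linear [-14.5, -1.6, 0.0] dr [0.0004, 0.0022, 0.0716] op 0.0107
t 53.9 pos [0.486  0.2029 0.2915] linear [-32.1, -5.9, 0.1] dr [0.0005, 0.0022, 0.1589] op 0.0107
t 53.9 pos [0.486  0.2029 0.2915] linear [-49.2, -11.7, 0.1] dr [0.0006, 0.0022, 0.2462] op 0.0107
```

View pics/s37z.png

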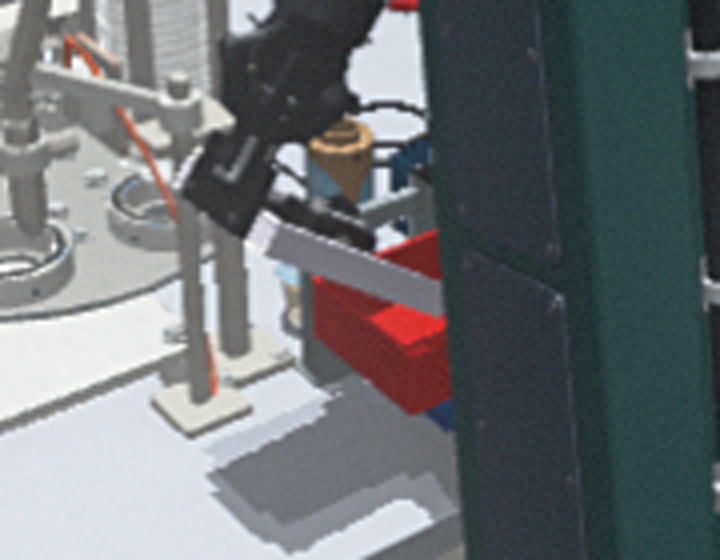

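View pics/w37.png

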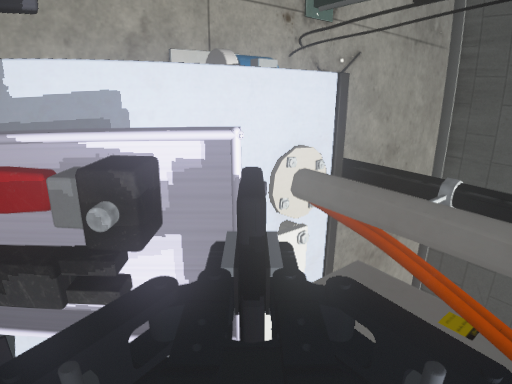

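```bash

python3 -m crank '{"claw":[1,1,1,1,1],"linear":[[-10,-1,0],[-20,-3,0],[-30,-5.5,0],[-40,-8.5,0],[-49,-11.7,0]],"dr":[[0,0,0.05],[0,0,0.1],[0,0,0.15],[0,0,0.2],[0,0,0.246]]}'
python3 -m crank '{"claw":[1,1,1,1,1],"linear":[[0,0,0],[0,0,0],[0,0,0],[0,0,0],[0,0,0]],"dr":[[0,0,0],[0,0,0],[0,0,0],[0,0,0],[0,0,0]]}'
python3 -c "
from h import *
st();c=cam('scene'); save(c,'s38.png'); c=cam('wrist'); save(c,'w38.png');c=cam('top'); save(c,'t38.png')
cv2.imwrite('pics/s38z.png',cv2.resize(cv2.imread('pics/s38.png')[120:260,150:330],None,fx=4,fy=4,interpolation=cv2.INTER_CUBIC))
cv2.imwrite('pics/t38z.png',cv2.resize(cv2.imread('pics/t38.png')[150:290,150:350],None,fx=4,fy=4,interpolation=cv2.INTER_CUBIC))"
python3 tip.py 50 55 60
```

```text
time: 54.4
eef_pos: [0.4858, 0.1653, 0.3246]
eef_rot: [[0.001, -0.002, 1.0], [0.766, 0.643, 0.001], [-0.643, 0.766, 0.003]]
contact_force: [0.2, -0.6, -4.2]
opening: 0.0109
time: 54.9
eef_pos: [0.4858, 0.1657, 0.3244]
eef_rot: [[0.001, -0.003, 1.0], [0.765, 0.644, 0.001], [-0.644, 0.765, 0.003]]
contact_force: [-0.3, 0.4, -0.7]
opening: 0.011
t 54.9 pos [0.4858 0.1657 0.3244] F [-0.3  0.4 -0.7] T [-0.84  0.03  0.01] op 0.011
[-15.8  15.9  -4.   87.9  47.5 -23.8]
[[0.0013, -0.0026, 1.0], [0.7654, 0.6435, 0.0007], [-0.6435, 0.7654, 0.0028]]
t 55.05 pos [0.4859 0.1654 0.3243] linear [-0.8, -0.4, 0.1] dr [0.0021, 0.0015, 0.0006] op 0.0112
t 55.05 pos [0.4859 0.1654 0.3243] linear [-18.7, -3.5, 0.1] dr [0.0022, 0.0014, 0.0879] op 0.0112
t 55.05 pos [0.4859 0.1654 0.3243] linear [-36.2, -8.1, 0.1] dr [0.0022, 0.0013, 0.1751] op 0.0112
```

View pics/s38z.png

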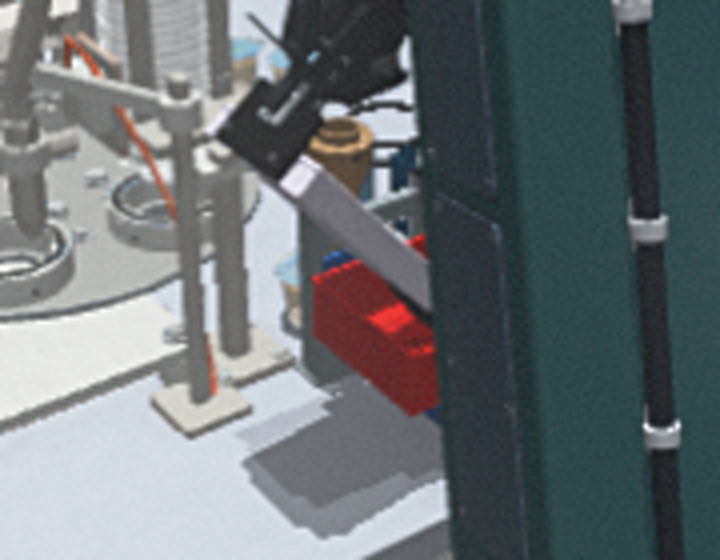

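View pics/w38.png

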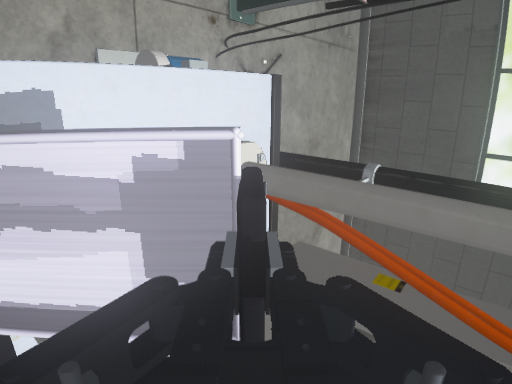

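View pics/t38z.png

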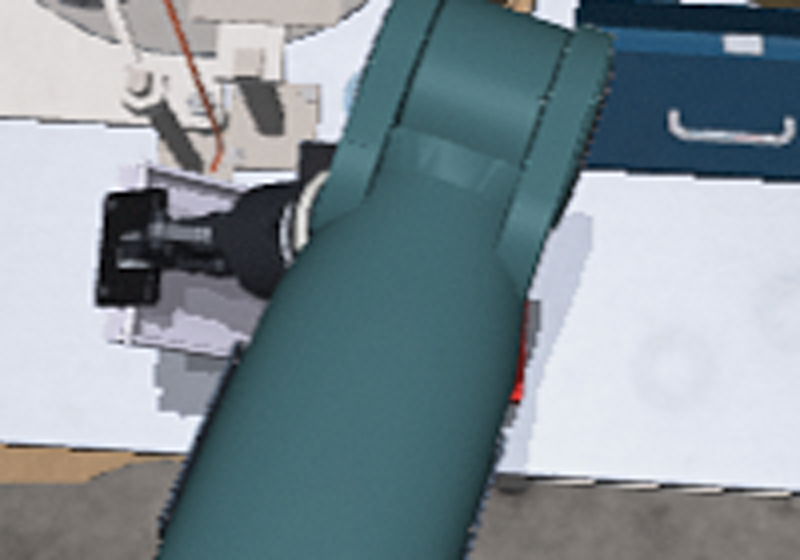

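```bash

python3 -m crank '{"claw":[1,1,1,1,1],"linear":[[-6,8,0],[-13,15,0],[-19,23,0],[-26,31,0],[-32,38,0]],"dr":[[0,0,0],[0,0,0],[0,0,0],[0,0,0],[0,0,0]]}'
python3 -c "
from h import *
st();c=cam('scene'); save(c,'s39.png'); c=cam('top'); save(c,'t39.png'); c=cam('wrist'); save(c,'w39.png')"
```

```text
time: 55.55
eef_pos: [0.486, 0.1651, 0.3751]
eef_rot: [[0.002, -0.002, 1.0], [0.766, 0.643, -0.0], [-0.643, 0.766, 0.003]]
contact_force: [-0.1, 0.6, -2.7]
opening: 0.0108
t 55.55 pos [0.486  0.1651 0.3751] F [-0.1  0.6 -2.7] T [-0.92 -0.04  0.05] op 0.0108
[-15.9  15.2   2.8  95.5  47.5 -23.8]
[[0.0021, -0.0021, 1.0], [0.7657, 0.6432, -0.0002], [-0.6432, 0.7657, 0.003]]
```

View pics/w39.png

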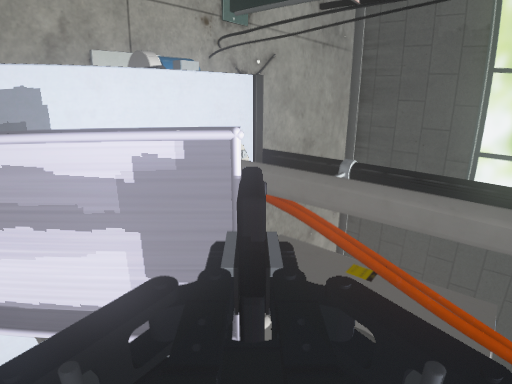

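View pics/s39.png

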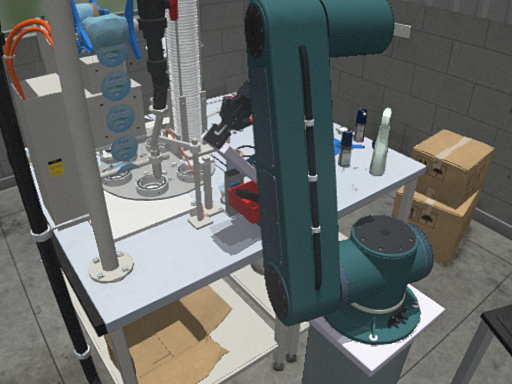

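```bash

python3 -m crank '{"claw":[1,1,1,1,1],"linear":[[0,0,-15],[0,0,-40],[0,0,-65],[0,0,-88],[0,0,-98]],"dr":[[0,0,0],[0,0,0],[0,0,0],[0,0,0],[0,0,0]]}'
python3 -c "
from h import *
st()
rel([0.388,.24,.32],Rp(180,32))
rel([0.388,.32,.25],Rp(180,12))"
```

```text
time: 56.2
eef_pos: [0.3864, 0.1653, 0.3736]
eef_rot: [[0.001, -0.001, 1.0], [0.766, 0.643, -0.0], [-0.643, 0.766, 0.002]]
contact_force: [0.6, -0.5, -2.2]
opening: 0.011
t 56.2 pos [0.3864 0.1653 0.3736] F [ 0.6 -0.5 -2.2] T [-0.87 -0.01 -0.06] op 0.011
[-19.9   6.3  -9.4  96.3  46.1 -29.4]
[[0.0014, -0.0012, 1.0], [0.7658, 0.6431, -0.0003], [-0.6431, 0.7658, 0.0018]]
t 56.2 pos [0.3864 0.1653 0.3736] linear [91.7, 7.0, 1.5] dr [0.001, 0.0016, -0.3138] op 0.011
t 56.2 pos [0.3864 0.1653 0.3736] linear [198.0, 4.8, 1.3] dr [0.0007, 0.0017, -0.6629] op 0.011
```

```bash

python3 -m crank '{"claw":[1,1,1,1,1],"linear":[[20,2,0],[45,3,0],[70,5,0],[92,7,0],[110,7,0]],"dr":[[0,0,-0.06],[0,0,-0.13],[0,0,-0.22],[0,0,-0.31],[0,0,-0.37]]}'
python3 -c "
from h import *
rel([0.388,.32,.25],Rp(180,10))"
```

```text
time: 56.7
eef_pos: [0.3882, 0.2552, 0.3084]
eef_rot: [[0.004, -0.002, 1.0], [0.479, 0.878, 0.0], [-0.878, 0.479, 0.004]]
contact_force: [-0.3, -0.3, -1.6]
opening: 0.0107
t 56.7 pos [0.3882 0.2552 0.3084] linear [82.3, 28.9, -0.5] dr [0.0016, 0.0041, -0.3252] op 0.0107
```

```bash

python3 -m crank '{"claw":[1,1,1,1,1],"linear":[[18,7,0],[38,14,0],[58,21,0],[75,27,0],[82,29,0]],"dr":[[0,0,-0.07],[0,0,-0.15],[0,0,-0.23],[0,0,-0.3],[0,0,-0.325]]}'
python3 -c "
from h import *
st()
rel([0.392,.335,.11],Rp(180,0))"
```

```text
time: 57.2
eef_pos: [0.3878, 0.3205, 0.2492]
eef_rot: [[0.001, -0.002, 1.0], [0.174, 0.985, 0.002], [-0.985, 0.174, 0.001]]
contact_force: [0.0, -1.1, -1.8]
opening: 0.011
t 57.2 pos [0.3878 0.3205 0.2492] F [ 0.  -1.1 -1.8] T [-0.12  0.07 -0.04] op 0.011
[25.   8.7 -9.2 67.8  9.1 25.3]
[[0.0007, -0.0022, 1.0], [0.1743, 0.9847, 0.002], [-0.9847, 0.1743, 0.0011]]
t 57.2 pos [0.3878 0.3205 0.2492] linear [139.6, -10.0, 4.1] dr [0.0021, 0.0009, -0.1752] op 0.011
```

```bash

python3 -m crank '{"claw":[1,1,1,1,1],"linear":[[25,-2,0],[60,-5,2],[95,-8,3],[125,-10,4],[139.6,-10,4]],"dr":[[0,0,-0.03],[0,0,-0.07],[0,0,-0.11],[0,0,-0.15],[0,0,-0.175]]}'
python3 -c "
from h import *
st()
rel([0.442,.339,.06],Rp(191.9,0))"
```

```text
time: 57.7
eef_pos: [0.3918, 0.3332, 0.109]
eef_rot: [[-0.001, 0.0, 1.0], [0.0, 1.0, -0.0], [-1.0, 0.0, -0.001]]
contact_force: [-0.1, -0.7, -0.8]
opening: 0.0109
t 57.7 pos [0.3918 0.3332 0.109 ] F [-0.1 -0.7 -0.8] T [0.12 0.03 0.04] op 0.0109
[ 31.3  18.1 -18.3  53.6   0.   31.3]
[[-0.0007, 0.0003, 1.0], [0.0002, 1.0, -0.0003], [-1.0, 0.0002, -0.0007]]
t 57.7 pos [0.3918 0.3332 0.109 ] linear [48.9, 5.8, 50.2] dr [-0.208, -0.0007, -0.0003] op 0.0109
```

```bash

python3 -m crank '{"claw":[1,1,1,1,1],"linear":[[8,1,12],[20,2,26],[32,4,38],[44,5.8,50],[49,5.8,50]],"dr":[[-0.06,0,0],[-0.12,0,0],[-0.17,0,0],[-0.208,0,0],[-0.208,0,0]]}'
python3 -m crank '{"claw":[1,1,1,1,1],"linear":[[5,0,0],[12,0,0],[18,0,0],[23,0,0],[25,0,0]],"dr":[[0,0,0],[0,0,0],[0,0,0],[0,0,0],[0,0,0]]}'
python3 -c "
from h import *
st()
rel([0.442,.339,.033],Rp(191.9,0))"
```

```text
time: 58.2
eef_pos: [0.444, 0.3395, 0.0619]
eef_rot: [[0.002, -0.206, 0.979], [0.003, 0.979, 0.206], [-1.0, 0.002, 0.003]]
contact_force: [0.1, 0.3, -0.9]
opening: 0.0108
time: 58.7
eef_pos: [0.4423, 0.3395, 0.037]
eef_rot: [[0.002, -0.206, 0.978], [0.002, 0.978, 0.206], [-1.0, 0.002, 0.002]]
contact_force: [0.1, -1.7, -2.3]
opening: 0.0108
t 58.7 pos [0.4423 0.3395 0.037 ] F [ 0.1 -1.7 -2.3] T [0.1  0.07 0.01] op 0.0108
[ 29.1  25.6 -18.8  45.4   0.1  17.2]
[[0.0019, -0.2064, 0.9785], [0.0022, 0.9785, 0.2064], [-1.0, 0.0018, 0.0023]]
t 58.7 pos [0.4423 0.3395 0.037 ] linear [4.0, -0.4, -0.4] dr [0.0002, 0.0023, -0.0018] op 0.0108
```

```bash

python3 -m crank '{"claw":[1,1,1,1,1],"linear":[[1,0,0],[2,0,0],[3,0,0],[4,0,0],[5,0,0]],"dr":[[0,0,0],[0,0,0],[0,0,0],[0,0,0],[0,0,0]]}'
```

```text
time: 59.2
eef_pos: [0.4427, 0.3396, 0.0324]
eef_rot: [[0.002, -0.206, 0.978], [0.002, 0.978, 0.206], [-1.0, 0.002, 0.003]]
contact_force: [0.5, 0.2, -0.9]
opening: 0.0104
```

```bash

python3 -m crank '{"claw":[1,1,0.7,0.45,0.4],"linear":[[0.7,0,0],[1,0,0],[1,0,0],[1,0,0],[1,0,0]],"dr":[[0,0,0],[0,0,0],[0,0,0],[0,0,0],[0,0,0]]}'
python3 -m crank '{"claw":[0.4,0.4,0.4,0.4,0.4],"linear":[[0,0,0],[-15,0,0],[-45,0,0],[-75,0,0],[-75,0,0]],"dr":[[0,0,0],[0,0,0],[0,0,0],[0,0,0],[0,0,0]]}'
python3 -c "
from h import *
st(); c=cam('wrist'); save(c,'w40.png'); c=cam('top'); save(c,'t40.png'); c=cam('scene'); save(c,'s40.png')"
```

```text
time: 59.7
eef_pos: [0.4428, 0.3395, 0.0314]
eef_rot: [[0.002, -0.206, 0.978], [0.002, 0.978, 0.206], [-1.0, 0.002, 0.003]]
contact_force: [0.1, -0.3, -0.1]
opening: 0.0509
time: 60.2
eef_pos: [0.4441, 0.3403, 0.1098]
eef_rot: [[0.007, -0.206, 0.978], [0.005, 0.978, 0.206], [-1.0, 0.003, 0.008]]
contact_force: [1.0, 0.1, -0.2]
opening: 0.0515
t 60.2 pos [0.4441 0.3403 0.1098] F [ 1.   0.1 -0.2] T [ 0.   -0.05  0.03] op 0.0515
[ 29.1  21.7 -12.3  55.4   0.1  17.2]
[[0.0069, -0.2065, 0.9784], [0.0049, 0.9785, 0.2064], [-1.0, 0.0034, 0.0078]]
```

View pics/w40.png

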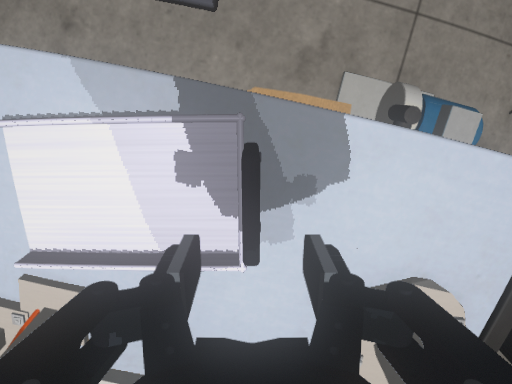

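View pics/t40.png

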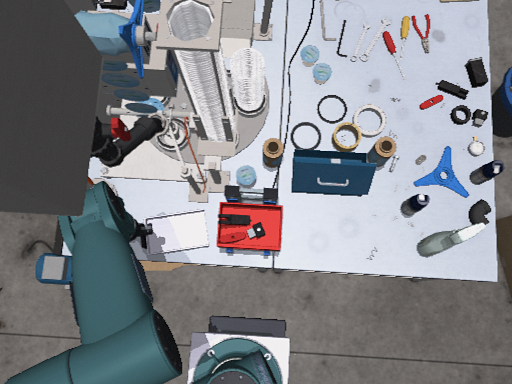

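View pics/s40.png

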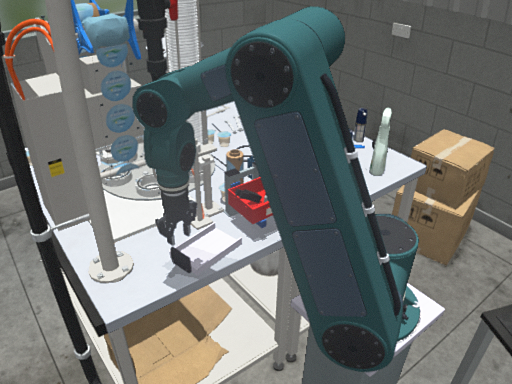

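```bash

python3 -c "
from h import *
rel([0.40,.15,.26],Rdown(185))"
python3 -m crank '{"claw":[0.2,0.2,0.2,0.2,0.2],"linear":[[-20,-30,-15],[-50,-70,-35],[-80,-110,-60],[-110,-150,-75],[-150,-190,-82]],"dr":[[0.03,0,0],[0.06,0,0],[0.12,0,0],[0.12,0,0],[0.12,0,0]]}'
python3 -m crank '{"claw":[0.2,0.2,0.2,0.2,0.2],"linear":[[-10,-40,-10],[-20,-85,-15],[-30,-130,-15],[-30,-150,-15],[-30,-150,-15]],"dr":[[0,0,0],[0,0,0],[0,0,0],[0,0,0],[0,0,0]]}'
python3 -c "
from h import *
import pickle
st()
for n in('wrist','top','scene'):
  c=cam(n); save(c,'41'+n+'.png'); pickle.dump(c,open('41'+n+'.pkl','wb'))
cv2.imwrite('pics/41sz.png',cv2.resize(cv2.imread('pics/41scene.png')[140:260,170:330],None,fx=5,fy=4.9,interpolation=cv2.INTER_CUBIC))
"
```

```text
t 60.35 pos [0.4423 0.3393 0.1059] linear [-154.6, -176.2, -80.1] dr [0.1206, 0.0022, -0.0018] op 0.0513
time: 60.85
eef_pos: [0.3993, 0.1482, 0.243]
eef_rot: [[-0.0, -0.088, 0.996], [0.002, 0.996, 0.088], [-1.0, 0.002, -0.0]]
contact_force: [1.6, 0.2, -0.1]
opening: 0.0682
time: 61.35
eef_pos: [0.3995, -0.0032, 0.272]
eef_rot: [[0.001, -0.084, 0.996], [0.002, 0.996, 0.084], [-1.0, 0.002, 0.001]]
contact_force: [0.3, 0.1, -0.2]
opening: 0.0683
t 61.35 pos [ 0.3995 -0.0032  0.272 ] F [ 0.3  0.1 -0.2] T [ 0.04 -0.01 -0.04] op 0.0683
[-12.3   2.  -12.6  75.4   0.1 -17.1]
[[0.0011, -0.0842, 0.9964], [0.0023, 0.9964, 0.0842], [-1.0, 0.0022, 0.0012]]
```

View pics/41wrist.png

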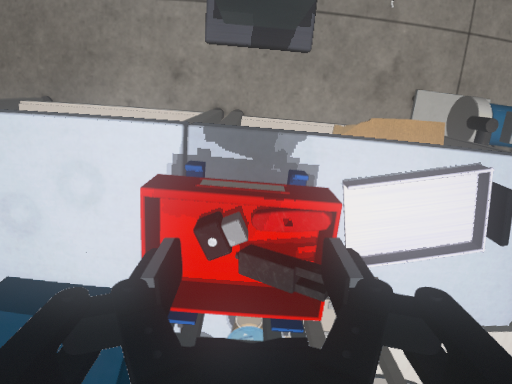

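View pics/41sz.png

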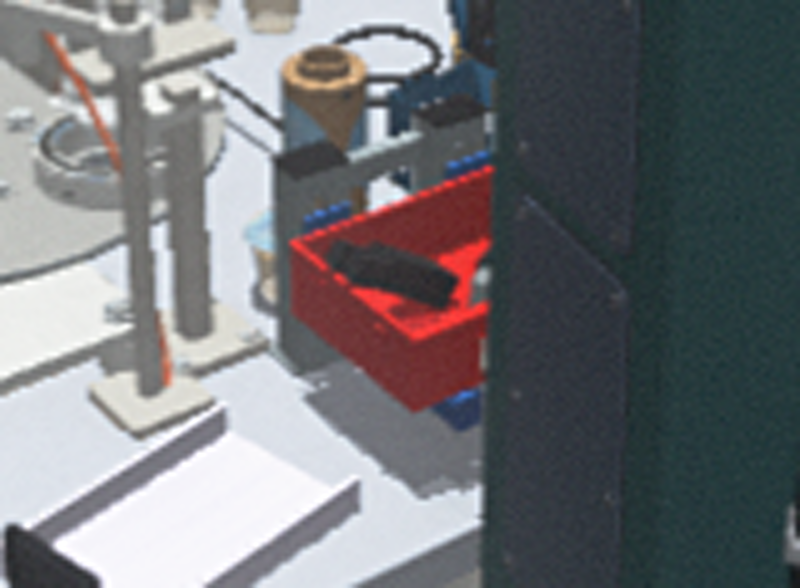

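```bash
python3 - <<'E'
from h import *
import pickle
c=pickle.load(open('41wrist.pkl','rb')); W=pts(c); im=c['img'].astype(int)
dark=(im.max(2)<80)
for (u,v) in [(250,262),(265,268),(280,272),(290,277),(300,275),(302,287),(312,278),(315,291),(322,282),(323,294)]:
    w=W[v-1:v+2,u-1:u+2].reshape(-1,3); print((u,v),np.nanmedian(w,0).round(3),im[v,u])
print('coil',np.nanmedian(W[238:248,205:220].reshape(-1,3),0),'handle',np.nanmedian(W[218:226,262:275].reshape(-1,3),0),'floor',np.nanmedian(W[262:275,195:215].reshape(-1,3),0))
imz=cv2.imread('pics/41wrist.png')[165:330,130:350]
cv2.imwrite('pics/41wz.png',cv2.resize(imz,None,fx=3.6,fy=3.6,interpolation=cv2.INTER_NEAREST))
for uv,z in [((142,184),.13),((334,190),.13),((321,318),.13),((150,305),.13)]: print(uv,onz(c,*uv,z).round(4))
E
```

```text
(250, 262) [0.505 0.005 0.103] [78 57 59]
(265, 268) [0.504 0.021 0.115] [76 59 61]
(280, 272) [0.501 0.036 0.126] [68 53 54]
(290, 277) [0.502 0.046 0.133] [67 55 55]
(300, 275) [0.5   0.057 0.132] [67 55 56]
(302, 287) [0.512 0.06  0.135] [69 63 64]
(312, 278) [0.496 0.067 0.141] [68 60 61]
(315, 291) [0.51  0.072 0.144] [59 53 54]
(322, 282) [0.497 0.076 0.146] [65 58 60]
(323, 294) [0.509 0.079 0.148] [59 54 55]
coil [ 0.48228168 -0.03840543  0.10710168] handle [0.45873    0.02101473 0.09233631] floor [ 0.53630532 -0.04929969  0.07252995]
(142, 184) [ 0.415  -0.1058  0.13  ]
(334, 190) [0.4055 0.0771 0.13  ]
(321, 318) [0.5539 0.0881 0.13  ]
(150, 305) [ 0.553 -0.101  0.13 ]
```

View pics/41wz.png

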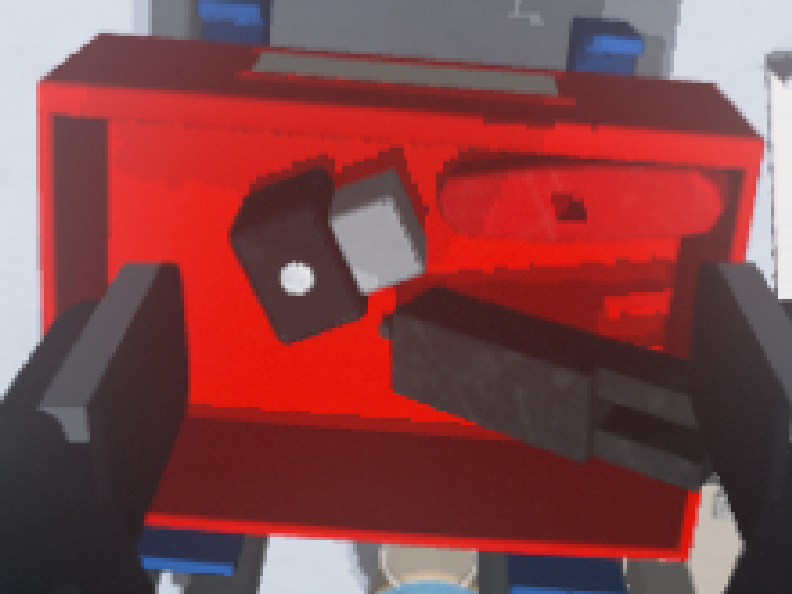

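```bash

python3 -m crank '{"claw":[0.4,0.4,0.4,0.4,0.4],"linear":[[0,0,0],[0,0,0],[0,0,0],[0,0,0],[0,0,0]],"dr":[[0.14,0,0],[0.29,0,0],[0.43,0,0],[0.58,0,0],[0.73,0,0]]}'
python3 -m crank '{"claw":[0.4,0.4,0.4,0.4,0.4],"linear":[[0,0,0],[0,0,0],[0,0,0],[0,0,0],[0,0,0]],"dr":[[0.14,0,0],[0.29,0,0],[0.43,0,0],[0.58,0,0],[0.73,0,0]]}'
python3 -c "
from h import *
rel([.49,.03,.24],Rdown(90))"
```

```text
time: 62.0
eef_pos: [0.3992, 0.0002, 0.2724]
eef_rot: [[0.001, 0.602, 0.798], [0.003, 0.798, -0.602], [-1.0, 0.003, -0.0]]
contact_force: [0.4, 0.3, -0.1]
opening: 0.0513
time: 62.5
eef_pos: [0.3992, 0.0001, 0.2724]
eef_rot: [[0.001, 0.981, 0.193], [0.003, 0.193, -0.981], [-1.0, 0.002, -0.002]]
contact_force: [0.9, 0.2, 0.4]
opening: 0.0516
t 62.5 pos [3.992e-01 1.000e-04 2.724e-01] linear [32.6, 94.8, -11.7] dr [0.1945, -0.0025, -0.0017] op 0.0516
```

```bash

python3 -m crank '{"claw":[0.4,0.4,0.4,0.4,0.4],"linear":[[8,30,-5],[16,60,-10],[25,90,-12],[32,95,-12],[32,95,-12]],"dr":[[0.1,0,0],[0.194,0,0],[0.194,0,0],[0.194,0,0],[0.194,0,0]]}'
python3 -c "
from h import *
import pickle
st()
c=cam('wrist'); save(c,'w42.png'); pickle.dump(c,open('w42.pkl','wb'))"
```

```text
time: 63.0
eef_pos: [0.4899, 0.0308, 0.2396]
eef_rot: [[-0.001, 1.0, 0.007], [0.003, 0.007, -1.0], [-1.0, -0.001, -0.003]]
contact_force: [-1.1, -0.2, 0.8]
opening: 0.0513
t 63.0 pos [0.4899 0.0308 0.2396] F [-1.1 -0.2  0.8] T [-0.03  0.02  0.  ] op 0.0513
[-6.  11.6 -6.2 72.2  0.1 83.6]
[[-0.0005, 1.0, 0.0069], [0.0027, 0.0069, -1.0], [-1.0, -0.0005, -0.0027]]
```

View pics/w42.png

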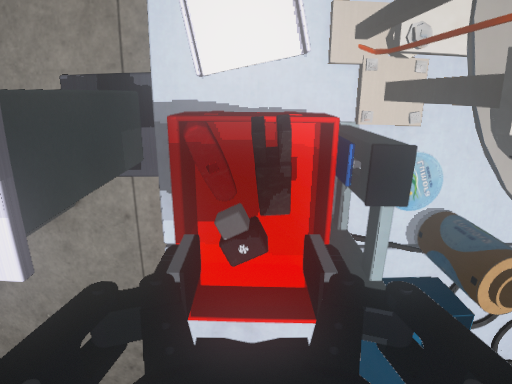

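```bash
python3 - <<'E'
from h import *
import pickle
c=pickle.load(open('w42.pkl','rb')); W=pts(c); im=c['img'].astype(int)
for v in (125,140,155,165,175,185,195,205,211):
    row=[u for u in range(248,298) if im[v,u].max()<75]
    P=W[v,row]; P=P[~np.isnan(P[:,0])]
    print(v,row[0],row[-1],'x %.4f %.4f'%(np.percentile(P[:,0],3),np.percentile(P[:,0],97)),'y %.4f z %.4f'%(np.median(P[:,1]),np.median(P[:,2])))
E
```

```text
125 252 281 x 0.4895 0.5106 y 0.0834 z 0.1417
140 253 280 x 0.4903 0.5102 y 0.0723 z 0.1441
155 254 282 x 0.4916 0.5120 y 0.0588 z 0.1335
165 255 290 x 0.4928 0.5195 y 0.0503 z 0.1322
175 256 290 x 0.4937 0.5203 y 0.0412 z 0.1292
185 257 289 x 0.4948 0.5209 y 0.0303 z 0.1214
195 258 286 x 0.4959 0.5197 y 0.0185 z 0.1131
205 259 288 x 0.4972 0.5231 y 0.0056 z 0.1037
211 260 276 x 0.4981 0.5127 y -0.0027 z 0.0982
```

```bash

python3 -c "
from h import *
rel([.508,.030,.150],Rdown(96))"
python3 -m crank '{"claw":[0.5,0.5,0.5,0.5,0.5],"linear":[[20,10,0],[45,18,0],[70,18,0],[88,18,0],[89,18,0]],"dr":[[-0.05,0,0],[-0.11,0,0],[-0.11,0,0],[-0.11,0,0],[-0.11,0,0]]}'
python3 -c "
from h import *
rel([.508,.030,.096],Rdown(96)); c=cam('wrist'); save(c,'w43.png')"
```

```text
t 63.05 pos [0.4895 0.0304 0.2405] linear [90.5, 18.5, 0.8] dr [-0.0983, -0.0025, -0.0005] op 0.0514
time: 63.55
eef_pos: [0.5066, 0.03, 0.1511]
eef_rot: [[-0.0, 0.993, 0.115], [0.003, 0.115, -0.993], [-1.0, -0.0, -0.003]]
contact_force: [-0.7, -0.8, -0.3]
opening: 0.0428
t 63.55 pos [0.5066 0.03   0.1511] linear [55.1, 1.4, 0.3] dr [0.0101, -0.0026, 0.0002] op 0.0428
```

View pics/w43.png

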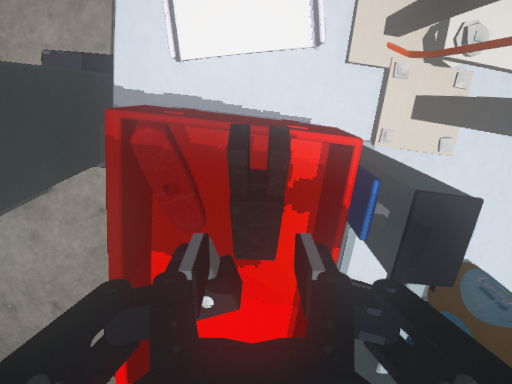

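```bash

python3 -c "
from h import *
c=cam('wrist'); 
for p in [(243,262),(235,258),(222,255),(205,255)]: print(p,onz(c,*p,.11).round(4), pts(c)[p[1]+3,p[0]].round(3))
print('body',onz(c,257,235,.12).round(4))
rel([.510,.032,.096],Rdown(96.5))"
```

```text
(243, 262) [ 0.5047 -0.0024  0.11  ] [ 0.506 -0.027  0.072]
(235, 258) [ 0.4992 -0.      0.11  ] [ 0.5   -0.024  0.073]
(222, 255) [0.4904 0.0012 0.11  ] [ 0.489 -0.017  0.081]
(205, 255) [ 4.792e-01 -1.000e-04  1.100e-01] [0.485 0.03  0.166]
body [0.5109 0.0229 0.12  ]
t 63.65 pos [0.508  0.0299 0.1531] linear [57.1, 2.0, -1.8] dr [0.0013, -0.002, -0.0028] op 0.0427
```

```bash

python3 -m crank '{"claw":[0.5,0.5,0.5,0.5,0.5],"linear":[[15,3,-2],[30,3,-2],[42,3,-2],[52,3,-2],[55,3,-2]],"dr":[[0,0,0],[0,0,0],[0,0,0],[0,0,0],[0,0,0]]}'
python3 -m crank '{"claw":[1,1,1,1,1],"linear":[[0,0,0],[0,0,0],[0,0,0],[0,0,0],[0,0,0]],"dr":[[0,0,0],[0,0,0],[0,0,0],[0,0,0],[0,0,0]]}'
python3 -c "
from h import *
st(); c=cam('wrist'); save(c,'w44.png')"
```

```text
time: 64.15
eef_pos: [0.5113, 0.0323, 0.0973]
eef_rot: [[0.003, 0.993, 0.114], [0.002, 0.114, -0.993], [-1.0, 0.003, -0.002]]
contact_force: [-0.1, 0.1, 0.2]
opening: 0.0425
time: 64.65
eef_pos: [0.5117, 0.0323, 0.0976]
eef_rot: [[0.003, 0.993, 0.114], [0.002, 0.114, -0.993], [-1.0, 0.003, -0.002]]
contact_force: [-0.3, -0.1, 4.6]
opening: 0.0289
t 64.65 pos [0.5117 0.0323 0.0976] F [-0.3 -0.1  4.6] T [-0.07  0.01 -0.02] op 0.0289
[ -5.6  18.4 -19.9  51.6   0.1  77.8]
[[0.0031, 0.9934, 0.1144], [0.0022, 0.1144, -0.9934], [-1.0, 0.0033, -0.0018]]
```

View pics/w44.png

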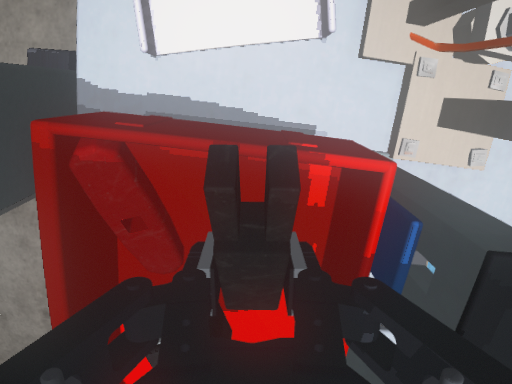

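```bash

python3 -m crank '{"claw":[1,1,1,1,1],"linear":[[-5,0,0],[-12,0,0],[-16,2,10],[-18,5,20],[-18,5,28]],"dr":[[0,0,0],[0,0,0],[0,-0.05,0],[0,-0.1,0],[0,-0.15,0]]}'
python3 -m crank '{"claw":[1,1,1,1,1],"linear":[[0,0,0],[0,0,0],[0,0,0],[0,0,0],[0,0,0]],"dr":[[0,-0.05,0],[0,-0.1,0],[0,-0.15,0],[0,-0.2,0],[0,-0.2,0]]}'
python3 -c "
from h import *
st(); c=cam('wrist'); save(c,'w45.png'); c=cam('scene'); save(c,'s45.png')
cv2.imwrite('pics/s45z.png',cv2.resize(cv2.imread('pics/s45.png')[140:260,170:330],None,fx=5,fy=4.9,interpolation=cv2.INTER_CUBIC))"
```

```text
time: 65.2
eef_pos: [0.5202, 0.0045, 0.116]
eef_rot: [[0.021, 0.993, 0.112], [-0.148, 0.114, -0.982], [-0.989, 0.004, 0.15]]
contact_force: [0.5, -0.3, -0.3]
opening: 0.0291
time: 65.7
eef_pos: [0.5192, 0.0058, 0.1152]
eef_rot: [[0.041, 0.993, 0.108], [-0.339, 0.116, -0.934], [-0.94, 0.002, 0.342]]
contact_force: [0.6, 0.4, -1.2]
opening: 0.0288
t 65.7 pos [0.5192 0.0058 0.1152] F [ 0.6  0.4 -1.2] T [ 0.35 -0.   -0.01] op 0.0288
[  2.4  18.6 -19.5  50.3 -19.9  85.5]
[[0.0414, 0.9933, 0.1082], [-0.339, 0.1159, -0.9336], [-0.9399, 0.0019, 0.3415]]
```

View pics/w45.png

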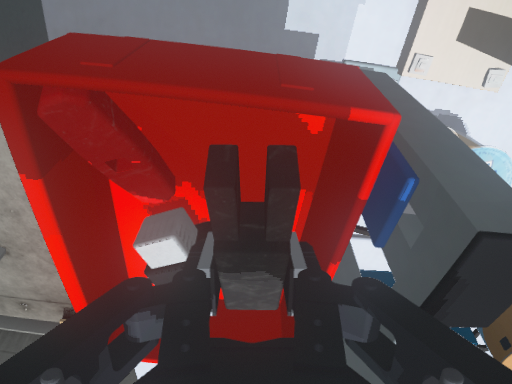

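View pics/s45z.png

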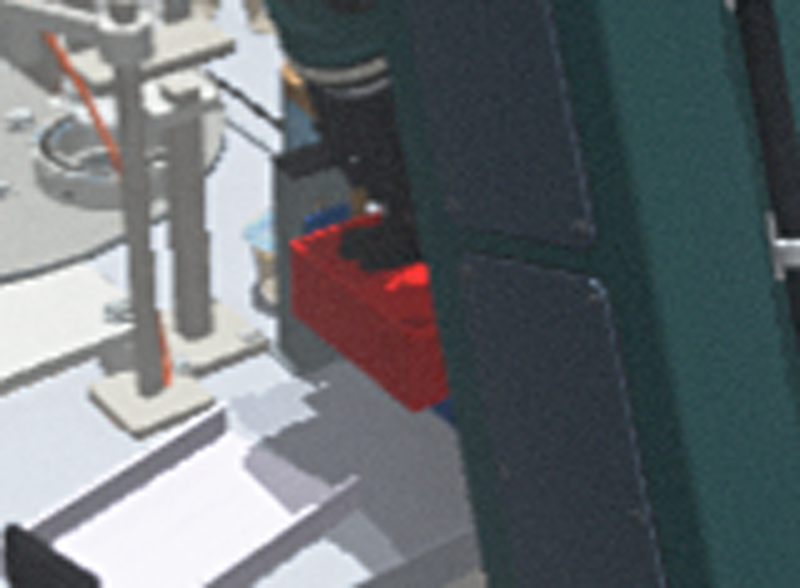

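```bash

python3 -m crank '{"claw":[1,1,1,1,1],"linear":[[3,0,-1],[6,0,-2],[9,0,-3.4],[11.3,0,-4.1],[11.3,0,-4.1]],"dr":[[0,0,0],[0,0,0],[0,0,0],[0,0,0],[0,0,0]]}'
python3 -c "
from h import *
st(); c=cam('wrist'); save(c,'w46.png')"
```

```text
time: 66.3
eef_pos: [0.5193, 0.0049, 0.1027]
eef_rot: [[0.041, 0.993, 0.107], [-0.338, 0.114, -0.934], [-0.94, 0.002, 0.341]]
contact_force: [1.0, 0.6, -0.3]
opening: 0.0289
t 66.3 pos [0.5193 0.0049 0.1027] F [ 1.   0.6 -0.3] T [ 0.3  -0.01  0.01] op 0.0289
[  2.3  19.2 -20.7  48.4 -19.9  85.5]
[[0.0407, 0.9934, 0.1068], [-0.3384, 0.1143, -0.9341], [-0.9401, 0.0019, 0.3408]]
```

View pics/w46.png

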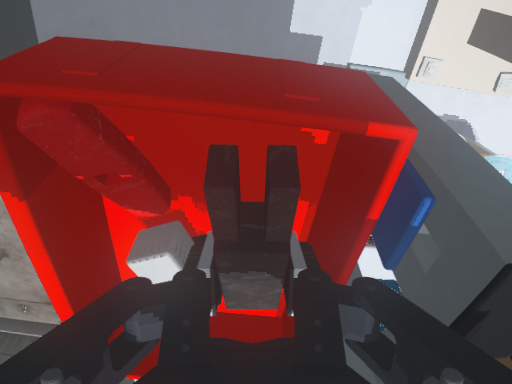

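```bash

python3 -m crank '{"claw":[1,1,1,1,1],"linear":[[2,0,-0.7],[4,0,-1.4],[6,0,-2.1],[8,0,-2.9],[8,0,-2.9]],"dr":[[0,0,0],[0,0,0],[0,0,0],[0,0,0],[0,0,0]]}'
```

```text
time: 66.85
eef_pos: [0.518, 0.005, 0.0941]
eef_rot: [[0.039, 0.993, 0.108], [-0.339, 0.115, -0.934], [-0.94, -0.0, 0.341]]
contact_force: [-9.3, -0.4, 1.6]
opening: 0.0288
```

```bash

python3 -m crank '{"claw":[1,1,1,0.62,0.6],"linear":[[0,-2,0],[0,-4,0],[0,-4,0],[0,-4,0],[0,-4,0]],"dr":[[0,0,0],[0,0,0],[0,0,0],[0,0,0],[0,0,0]]}'
python3 -c "
from h import *
st()
c=cam('wrist'); save(c,'w47.png')"
```

```text
time: 67.35
eef_pos: [0.5158, 0.0045, 0.0947]
eef_rot: [[0.042, 0.993, 0.107], [-0.339, 0.114, -0.934], [-0.94, 0.003, 0.341]]
contact_force: [-0.2, 0.1, 0.5]
opening: 0.0344
t 67.35 pos [0.5158 0.0045 0.0947] F [-0.2  0.1  0.5] T [0.23 0.01 0.01] op 0.0344
[  2.3  19.3 -22.   46.9 -19.9  85.4]
[[0.0417, 0.9934, 0.1066], [-0.3385, 0.1144, -0.934], [-0.94, 0.0029, 0.3411]]
```

View pics/w47.png

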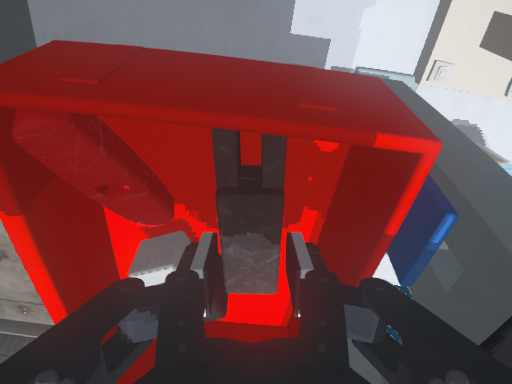

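Released and lying on the floor. Retreat up along the tool axis and re-inspect.

```bash

python3 -m crank '{"claw":[0.6,0.6,0.6,0.6,0.6],"linear":[[-15,0,0],[-40,0,0],[-70,0,10],[-100,-10,30],[-130,-30,50]],"dr":[[0,0,0],[0,0,0],[0,0,0],[0,0.1,0],[0,0.2,0]]}'
python3 -c "
from h import *
rel([.40,-.06,.29],Rdown(90))"
```

```text
time: 67.9
eef_pos: [0.4861, -0.0008, 0.2351]
eef_rot: [[0.02, 0.993, 0.115], [-0.142, 0.117, -0.983], [-0.99, 0.004, 0.144]]
contact_force: [0.5, 0.2, -0.2]
opening: 0.0342
t 67.9 pos [ 0.4861 -0.0008  0.2351] linear [-47.6, -92.2, 56.2] dr [0.1166, 0.144, -0.0122] op 0.0342
```

```bash

python3 -m crank '{"claw":[0.6,0.6,0.6,0.6,0.6],"linear":[[-10,-20,12],[-25,-45,26],[-40,-70,42],[-48,-92,56],[-48,-92,56]],"dr":[[0.03,0.03,0],[0.06,0.07,0],[0.1,0.11,0],[0.117,0.144,-0.012],[0.117,0.144,-0.012]]}'
python3 -c "
from h import *
import pickle
st()
for n in('wrist','top','scene'):
  c=cam(n); save(c,'48'+n+'.png'); pickle.dump(c,open('48'+n+'.pkl','wb'))
"
```

```text
time: 68.4
eef_pos: [0.3986, -0.0617, 0.2907]
eef_rot: [[0.001, 1.0, -0.006], [-0.004, -0.006, -1.0], [-1.0, 0.001, 0.004]]
contact_force: [0.7, -0.7, -0.7]
opening: 0.0344
t 68.4 pos [ 0.3986 -0.0617  0.2907] F [ 0.7 -0.7 -0.7] T [ 0.03 -0.01 -0.  ] op 0.0344
[-20.3   2.2  -9.5  78.2  -0.2  70.1]
[[0.001, 1.0, -0.0062], [-0.0038, -0.0062, -1.0], [-1.0, 0.001, 0.0038]]
```

View pics/48wrist.png

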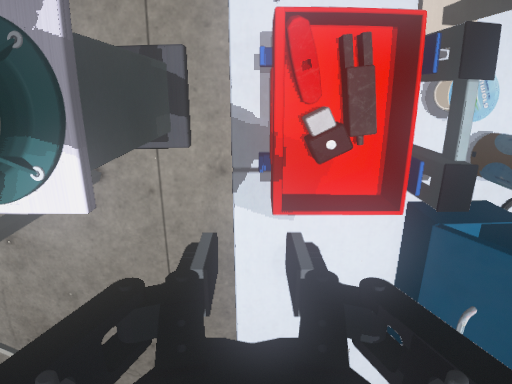

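View pics/48scene.png

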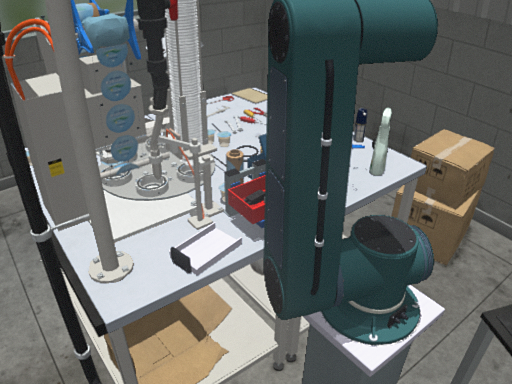

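```bash
python3 - <<'E'
from h import *
import pickle
c=pickle.load(open('48wrist.pkl','rb')); W=pts(c)
md=lambda u,v,k=2: np.nanmedian(W[v-k:v+k+1,u-k:u+k+1].reshape(-1,3),0).round(3)
for n,p in dict(fork1=(348,45),fork2=(366,42),bodyA=(357,75),bodyB=(359,120),handA=(300,30),handB=(311,90),coil=(318,152),grey=(319,121),floor=(380,180)).items(): print(n,md(*p))
for uv in [(273.5,9),(425.5,10),(406,214),(273,212)]: print('rim',onz(c,*uv,.13).round(4))
print('rim z',md(276,100,1),md(416,100,1))
t=pickle.load(open('48top.pkl','rb')); Wt=pts(t); 
sub=Wt[210:260,145:210].reshape(-1,3); 
# tray floor plane
m=(abs(sub[:,2]-.003)<.015); A=np.c_[sub[m][:,:2]-[.47,.24],np.ones(m.sum())]; print('tray floor plane',np.linalg.lstsq(A,sub[m][:,2],rcond=None)[0],m.sum())
save(t,'48top.png')
E
```

```text
fork1 [0.498 0.061 0.091]
fork2 [0.516 0.065 0.092]
bodyA [0.507 0.032 0.098]
bodyB [ 0.513 -0.014  0.098]
handA [0.444 0.07  0.118]
handB [0.461 0.016 0.09 ]
coil [ 0.469 -0.047  0.107]
grey [ 0.468 -0.015  0.105]
floor [ 0.553 -0.088  0.073]
rim [0.4184 0.0856 0.13  ]
rim [0.5565 0.0885 0.13  ]
rim [ 0.5618 -0.1088  0.13  ]
rim [ 0.4202 -0.105   0.13  ]
rim z [0.422 0.007 0.125] [0.556 0.008 0.129]
tray floor plane [0.01031176 0.00365486 0.00272364] 2991
```

View pics/48top.png

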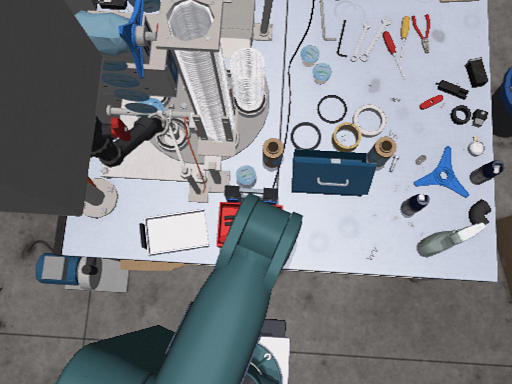

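```bash
python3 -c "
from h import *
st(); print(manip.job_done())"
```

```text
t 68.55 pos [ 0.4    -0.0601  0.2891] F [-0.6  0.4  0.5] T [-0.02  0.01  0.02] op 0.0341
[-20.    2.3  -9.6  78.   -0.2  70.2]
[[-0.0004, 1.0, -0.003], [-0.004, -0.003, -1.0], [-1.0, -0.0004, 0.004]]
the job is handed in; nothing more can be done
None
```

The job is done and handed in at 68.6 s. Both brackets hang in the top two slots, the red bin sits on the arms, and all three parts are in the bin. The empty tray is back flat on the bench where it started.

- **Parts:** The sensor, coil and handle were there; the controller was absent. The coil was knocked aside during the run, so I located it again before picking it up. I loaded all three onto the tray and tipped them into the bin together at about 50 degrees.
- **Re-gripped sensor:** After the tip the sensor leaned on the left wall with its fork end above the rim. I re-gripped it and laid it flat, and a finger pushed the far bin wall with about 9 N. The bin was still in place when I checked it afterwards.
- **Last checks:**
  - The bin measured x 0.42 to 0.56, y -0.107 to +0.087, rim at 0.125 to 0.129 m, against 0.130 m expected.
  - The sensor lies flat, and the coil is below the rim.
  - The handle has one end propped at 0.118 m, below the 0.13 m rim.
  - The tray's floor measured flat, at 3 mm.
  - The film roll, sample cup and spray can looked unmoved, and the gripper touched nothing.
- **Small disagreement:** The arm tops measured 67 to 68 mm instead of 70 mm, close to the 2 mm calibration error. Both brackets met firm resistance when pressed home (12 N and 26 N).

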